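# Free the jammed spacer from the bench fixture

### The job

A steel spacer is jammed between the jaws of the blue bench fixture, and a sleeve and a plug stand in its way. First set both aside, upright, on the rubber mat; then hold the wooden block, go in behind the spacer (from the end-stop side) and knock it all the way out of the jaws along the plate, and put the spacer in the steel tray. Finish with the sleeve, the plug and the block each standing again just where it stood at the start, and leave the bottle, the screwdriver and the tin alone.

Things in the scene. Friction and masses are not known exactly. Their poses are not given: they have to be found in the camera images.
- fixture: Fixed fixture, origin at bench height; mm in its frame. Steel plate x -70..70, y -115..95, top z 12. Blue end stop y -115..-100 (x -50..50, top z 40). Open pocket y -100..-58 for the block. Jaws y -60..-10, top z 40: fixed x -40..-18, sprung x 18..38 (its backing x 52..62, top z 46). Knock along +y on x = 0 to the open plate, y -10..95. Two flush black round rest marks at (-34, 47), (34, 47).
- spacer_c (a point): Jammed spacer: plain dark steel block, 36 (x, across the jaws) x 44 (y, along them) x 24 mm high, 0.15 kg. Point at its centre; at the start at fixture (0, -36 +-2) mm on the plate, axes along the fixture's. Jaws pinch it with about 6 N: 5 to 15 N along fixture +y pushes it. It is out when its centre passes y = 12; the jaw gap then closes from 36 to 33 mm.
- sleeve_c (a point): Steel sleeve: upright tube, 44 mm outside and 28 mm inside diameter, 44 mm high, 0.2 kg, loose. Point at its centre, half-way up. Stands on the fixture's plate, on one of the two rest marks (within 3 mm of its middle).
- plug_c (a point): Solid steel locating plug: upright cylinder 40 mm in diameter and 40 mm high with a smaller pilot (22 mm diameter, 12 mm high) on top, 52 mm high in all, 0.28 kg, loose. Point at its centre, 26 mm above its foot. Stands on the other rest mark.
- block_c (a point): Wooden knocking block: square bar 24 by 24 mm, 80 mm tall, standing upright on the bench, loose, 0.06 kg. Point at its centre, 40 mm above its foot; z along its length, x and y square to its sides. It fits between the jaws with room to spare; held by its top part, the fingers stay above the jaws.
- mat: Black rubber mat, 130 mm (x) by 170 mm (y), 4 mm thick, fixed on the bench: the side area. Origin at the centre of its underside.
- tray: Low open steel tray, 130 mm (x) by 170 mm (y) outside, 22 mm high, walls and floor 4 mm, fixed on the bench: for the spacer. Origin at the centre of its underside.
- bottle: Bystander: white bottle with black cap, 52 mm in diameter, 110 mm tall, standing loose. Origin at the centre of its underside.
- driver: Bystander: screwdriver with black handle lying on the bench beyond the fixture. Origin on its underside.
- tin: Bystander: pale grey tin with flat lid, 68 mm in diameter, 70 mm tall, standing loose beyond the fixture. Origin at the centre of its underside.
There are look-alikes about, which are no part of the job. There is more than one size of the part that bears block_c; the job needs the smallest.

How it is judged:
By the outcome, as a careful person would: the job done as asked, in the order asked, and still so for the second after the job is handed in, with the robot touching nothing.
It also fails if it takes over 134 s, if anything falls off the work surface, if the arm or the gripper's body presses on something with over 40 N, if the wrist force passes 120 N, or if a joint passes its speed limit or range.

### The arm

A 6-joint arm with a two-finger parallel gripper is mounted at the origin on the work surface. World frame = base frame: x ahead of the robot, y to its left, z up, the work surface at z = 0. Lengths are in m, angles in rad, forces in N, time in s.
With the tool pointing down it reaches from about 0.25 to 0.775 m from the base axis. Payload 4 kg.
Tool frame: the origin (TCP) lies on the centre line of the jaws, within the pads' length; the fingertips stand 25 mm ahead of it and the grasp point (between the pads) lies 6 mm ahead of it; z points along the fingers, x is the direction in which the jaws open and shut, and the axes are right-handed (so a half turn about z gives the same grasp; the last joint's range is limited). The gripper opens to 94 mm and grips with 3 to 60 N. Pads are 16 mm wide; open, the fingers measure 119 mm over their backs; the gripper's body (75 mm by 177 mm) begins 78 mm behind the grasp point.
Start: joints at [1.23, 0.087, 1.371, -0, 1.684, -0.103], TCP at [0.13, 0.535, 0.206] pointing down, gripper open.
Joint ranges: [-3.1, 3.1], [-0.76, 2.03], [0.27, 2.55], [-1.08, 4.22], [0.17, 2.65], [-2.57, 2.57]. Speed limits (rad/s): [2.79, 2.79, 3.14, 3.14, 3.14, 3.14].

### API

Orientations are given as [roll, pitch, yaw] about the fixed x, y, z axes, in that order (R = Rz(yaw) Ry(pitch) Rx(roll)).
In Python, from bench import readout, cams, env gives the robot as it stands.
- The arm moves only by the tool play_rows, never from a script. Its argument "motion" is a list of rows, each an object with "turn": the turn, a rotation vector about the tool's x, y, z in rad, a list of three; "dp": the shift along the tool's x, y, z in mm, a list of three; "claw": the opening, from 0 (shut) to 1 (fully open). In form: [{"turn": [ax, ay, az], "dp": [x, y, z], "claw": claw}, ...]. A call has 1 to 10 rows; each row shifts and turns the pose as measured when the row begins, along the tool's axes as they then stand; what a row does not reach is not made up. A row lasts 1/8 s, in which the tool goes at most 62.5 mm and 10.7 degrees, less where a joint would pass 70% of its speed; a pose out of reach is approached as far as the arm can. A call is refused whole if a number of a shift passes 62.5 or a number of a turn 0.188, either way. A call with a gripper value outside its range is refused whole. The fingers move at their own pace and stop on an object; "grip_force" is the grip in N (left out, the last holds). Time passes only in rows, so rows that do not move let the fingers close. It gives the time, the measured TCP pose, the force and the opening at its end, in the units of the state.
- readout.get_obs(): the state, without advancing time (a new reading comes with each control period).
- cams.grab_frame(name): name is "scene" or "top"; returns the picture (400x640x3 uint8, red, green, blue); there is no depth.
- cams.calibration(name): a dict with "camera_matrix" (3x3 intrinsics, pixels), "dist_coeffs" ([k1, k2, p1, p2, k3] as OpenCV has them; the pictures are not rectified), "extrinsics" (4x4, takes a point from camera to world coordinates). Camera axes: x right, y up, looking along -z (the intrinsics and any distortion apply to the point x, -y, -z); pixel columns grow to the right and rows downward; lengths in m; the calibration is good to about 2 mm. A picture is of the moment at which its call begins. calibration takes no time and is no camera call.
- env.finish_job(): hands the job in, once; it reports no verdict.
The state is a dict: "clock": time; "q": joint angles; "qvel": joint speeds; "tau": joint torques, N m; "ee_pos": TCP position; "ee_rot": TCP orientation; "wrist_force": force on the tool from outside, world axes, zero at the start; "wrist_torque": the same for the moment, N m; "finger_gap": opening from 0.0 (shut) to 1.0 (fully open).
Only numpy, scipy, OpenCV 4.12 (cv2) and the standard library are available. Lean on these libraries where they do the work, as an engineer would, in place of code of your own. Each camera call takes 0.05 s, during which the arm holds its last target.

## Working session

There is one attempt and no reset: what is moved stays moved. The work goes in short steps, Python scripts to look and compute and a tool call to move; the robot and the scene stay as the last step left them, time stands still between calls to the robot, and variables do not carry over. Pictures are saved under pics/ and viewed, and the job is handed in when it is done.

Besides the shell and the picture viewer there is one more tool, called after "Request:" as a command line: name --argument value ..., lists and objects as JSON in quotes. play_rows: Moves the arm, as the interface text tells. Its arguments: {"type":"object","properties":{"motion":{"type":"array"},"grip_force":{"type":"number"}},"required":["motion"]}

```bash
mkdir -p pics; ls; python3 - <<'E'
from bench import readout,cams
import cv2,numpy as np
print(readout.get_obs())
for n in("scene","top"):
    c=cams.calibration(n);print({k:np.round(np.array(v),4).tolist() for k,v in c.items()})
    cv2.imwrite(f"pics/{n}0.png",cams.grab_frame(n)[:,:,::-1])
E
```

```text
pics
{'clock': 0.0, 'q': array([ 1.22988140e+00,  8.79665112e-02,  1.37222674e+00,  4.46381559e-06,
        1.68361733e+00, -1.03116824e-01]), 'qvel': array([-0.00073942, -0.00190341,  0.00301179, -0.0003434 , -0.000742  ,
        0.00100468]), 'tau': array([-5.42828420e-04, -3.40191400e+01, -3.02423823e+01,  7.15918676e-02,
        3.29959381e-02, -1.83839966e-04]), 'ee_pos': array([0.12938807, 0.53400178, 0.20471186]), 'ee_rot': array([-3.14135994e+00,  2.20569023e-03,  1.33299898e+00]), 'wrist_force': array([ 0.78433387,  0.23878409, -0.96787872]), 'wrist_torque': array([ 0.03401217, -0.03471413, -0.01487299]), 'finger_gap': 0.9977380020122711}
{'camera_matrix': [[471.9548, 0.0, 316.803], [0.0, 471.9548, 202.1914], [0.0, 0.0, 1.0]], 'dist_coeffs': [0.0131, 0.0, 0.0, 0.0, 0.0], 'extrinsics': [[0.4499, -0.5551, 0.6996, 1.3472], [0.893, 0.2703, -0.3599, -0.3569], [0.0106, 0.7867, 0.6173, 0.7085], [0.0, 0.0, 0.0, 1.0]]}
{'camera_matrix': [[391.2127, 0.0, 321.9499], [0.0, 391.2127, 197.6933], [0.0, 0.0, 1.0]], 'dist_coeffs': [0.0281, 0.0, 0.0, 0.0, 0.0], 'extrinsics': [[-0.0507, 0.9716, -0.231, 0.4151], [-0.9987, -0.0498, 0.0099, 0.0356], [-0.0019, 0.2312, 0.9729, 0.9572], [0.0, 0.0, 0.0, 1.0]]}
```

View pics/scene0.png

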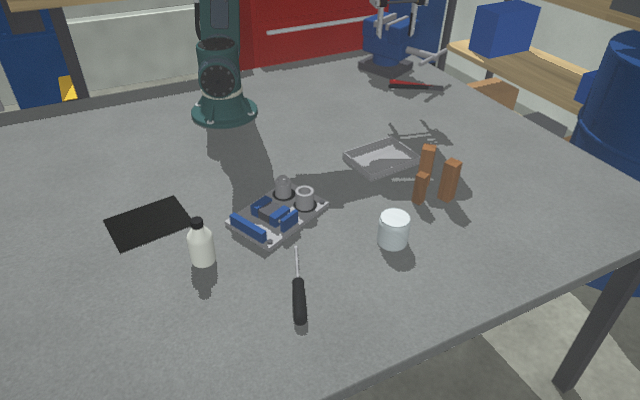

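View pics/top0.png

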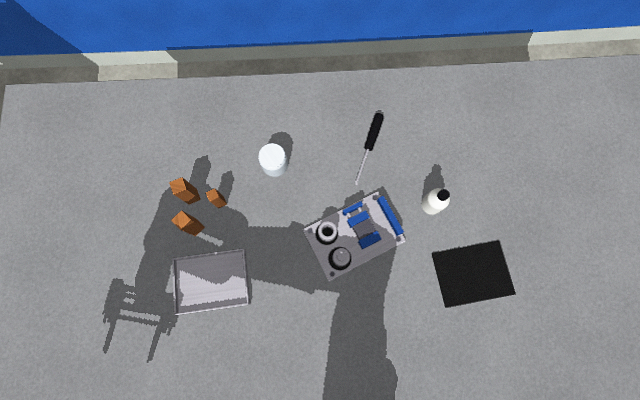

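Block candidates: three wooden bars, seen in the top view at (183,189), (186,222) and (215,197), and in the scene view at (427,165), (451,180) and (421,187). The one at top (215,197) / scene (421,187) looks smallest. I'll check it in close crops.

```bash
cat > h.py <<'E'
import numpy as np,cv2
from bench import readout,cams
def cal(n):
    c=cams.calibration(n);return np.array(c["camera_matrix"]),np.array(c["dist_coeffs"]),np.array(c["extrinsics"])
def p2w(n,uv,z):
    K,d,T=cal(n);uv=np.array(uv,float).reshape(-1,1,2)
    q=cv2.undistortPoints(uv,K,d).reshape(-1,2)
    r=np.c_[q[:,0],-q[:,1],-np.ones(len(q))]@T[:3,:3].T
    o=T[:3,3];z=np.broadcast_to(z,len(q));s=(z-o[2])/r[:,2];return o+r*s[:,None]
def w2p(n,P):
    K,d,T=cal(n);P=np.array(P,float).reshape(-1,3);c=(P-T[:3,3])@T[:3,:3]
    c=c*[1,-1,-1];return cv2.projectPoints(c.reshape(-1,1,3),np.zeros(3),np.zeros(3),K,d)[0].reshape(-1,2)
def crop(src,x0,y0,w,h,s,out,step=10):
    im=cv2.imread(src) if isinstance(src,str) else src[:,:,::-1]
    c=cv2.resize(im[y0:y0+h,x0:x0+w],None,fx=s,fy=s,interpolation=cv2.INTER_CUBIC)
    for x in range((x0//step+1)*step,x0+w,step):
        cv2.line(c,((x-x0)*s,0),((x-x0)*s,6),(0,255,255),1);cv2.putText(c,str(x),((x-x0)*s-10,16),0,.35,(0,255,255),1)
    for y in range((y0//step+1)*step,y0+h,step):
        cv2.line(c,(0,(y-y0)*s),(6,(y-y0)*s),(0,255,255),1);cv2.putText(c,str(y),(8,(y-y0)*s+4),0,.35,(0,255,255),1)
    cv2.imwrite(out,c)
E
python3 - <<'E'
from h import *
crop("pics/top0.png",295,180,120,105,6,"pics/t_fix.png")
crop("pics/top0.png",160,170,80,75,8,"pics/t_blk.png")
crop("pics/scene0.png",215,165,125,95,6,"pics/s_fix.png")
crop("pics/scene0.png",395,135,75,75,8,"pics/s_blk.png")
E
```

```text
(no output)
```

View pics/t_fix.png

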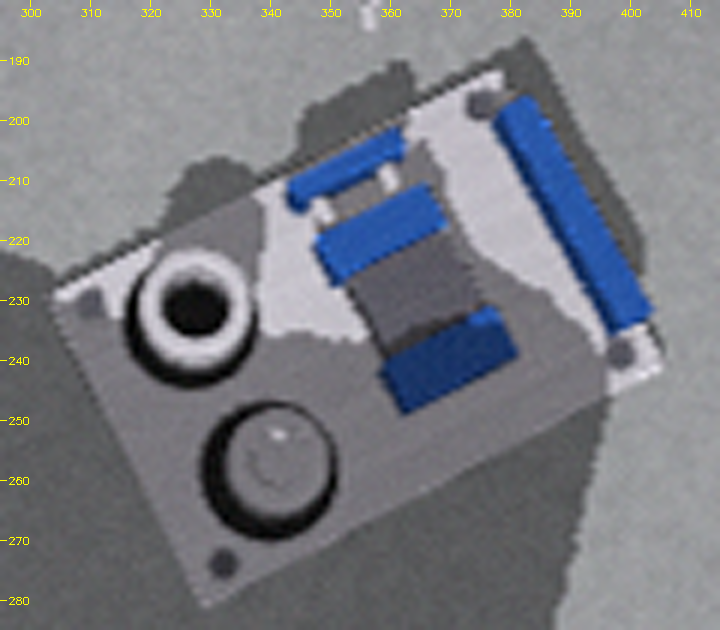

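View pics/t_blk.png

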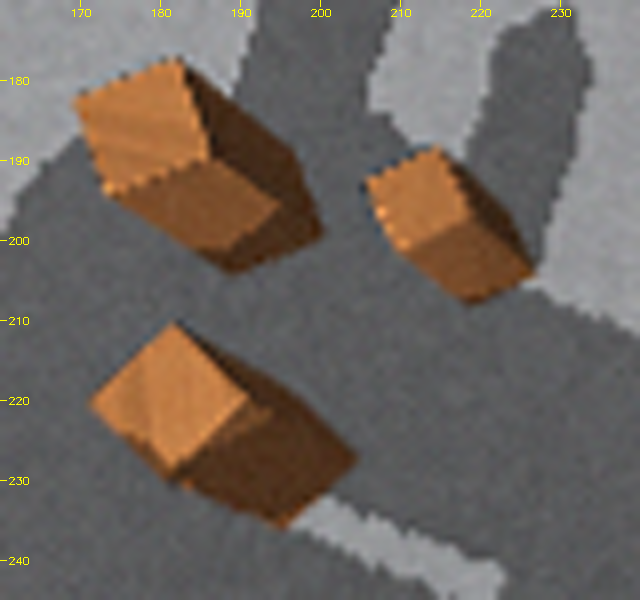

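View pics/s_fix.png

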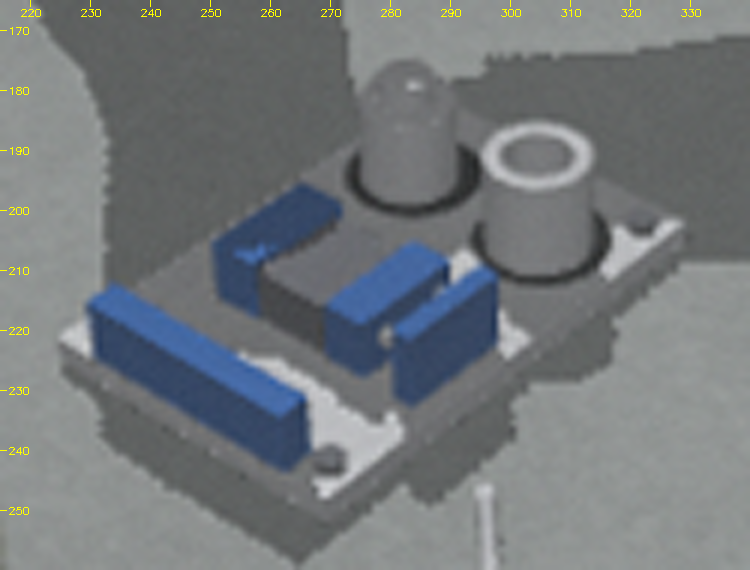

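View pics/s_blk.png

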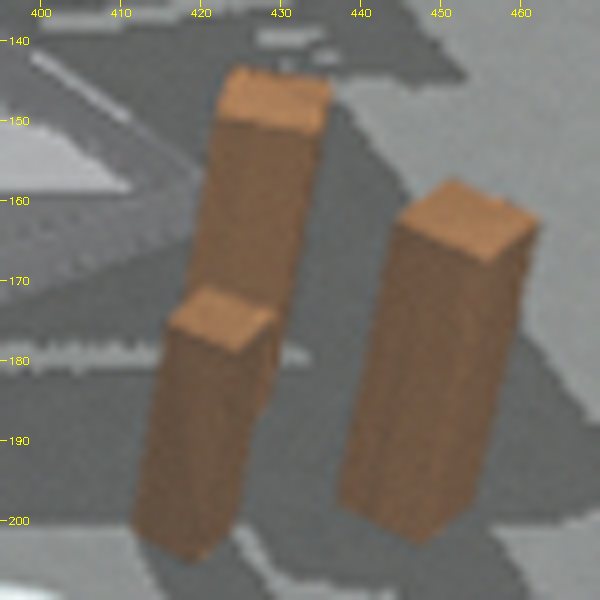

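The smallest bar is the one at top (215,197) / scene (421,187). Its top face is about 9.5 px wide, against 13 px for the other two, and it is also the shortest. The sleeve (ring) is at top (327,230) and the plug at (341,257). Next I'll fit poses.

```bash
cat > fit.py <<'E'
from h import *
from scipy.optimize import least_squares
def fit(obs,p0):  # obs: list (cam,local xyz mm,uv)
    def res(p):
        c,s=np.cos(p[2]),np.sin(p[2]);r=[]
        for n,l,uv in obs:
            P=[p[0]+(c*l[0]-s*l[1])/1e3,p[1]+(s*l[0]+c*l[1])/1e3,l[2]/1e3]
            r.append(w2p(n,P)[0]-uv)
        return np.ravel(r)
    r=least_squares(res,p0,loss="soft_l1");return r.x,res(r.x).reshape(-1,2)
E
python3 - <<'E'
from fit import *
T,S="top","scene"
fx=[(T,(70,95,12),(304,230)),(T,(-70,95,12),(329.5,280.5)),(T,(-70,-115,12),(405.5,241)),(T,(70,-115,12),(378,191.5)),
(T,(50,-115,40),(383,195.8)),(T,(-50,-100,40),(397.5,235)),(T,(-50,-115,40),(403.5,231.5)),
(S,(-70,-115,12),(225,222.5)),(S,(70,-115,12),(268,248)),(S,(70,95,12),(329,202)),
(S,(-50,-115,40),(229.5,215.5)),(S,(50,-115,40),(261.5,235.5)),(S,(50,-100,40),(265.5,231.5))]
f,r=fit(fx,[.5,0,.4]);print("fix",f.round(4));print(r.round(1).tolist())
h=12
b=[(T,(-h,-h,80),(210.5,201.5))]
bl=lambda u:[(T,(h,h,80),(206,192.5)),(T,(h,-h,80),(214.5,188.5)),(T,(-h,-h,80),(219.5,197.5)),(T,(-h,h,80),(210.5,201.5)),
(T,(h*-1,-h,0),(226.5,204)),(T,(-h,h,0),(218.5,208)),
(S,(-h,-h,80),(416,175.5)),(S,(-h,h,80),(421,171)),(S,(h,h,80),(429.5,174.5)),(S,(h,-h,80),(424.5,179)),(S,(-h,-h,0),(411.5,201.5)),(S,(h,-h,0),(419.5,205.5))]
x,r=fit(bl(0),[.5,.3,.4]);print("blk",x.round(4));print(r.round(1).tolist())
m=[(T,(65,85,4),(432,252)),(T,(65,-85,4),(499,240)),(T,(-65,-85,4),(515,294)),(T,(-65,85,4),(446,307)),(S,(-65,-85,4),(104,218)),(S,(-65,85,4),(178,196))]
x,r=fit(m[:4],[.4,-.3,-.2]);print("mat",x.round(4));print(r.round(1).tolist())
t=[(T,(65,85,22),(174,261)),(T,(65,-85,22),(244,250)),(T,(-65,-85,22),(251,304)),(T,(-65,85,22),(175,314))]
x,r=fit(t,[.4,.3,-.2]);print("tray",x.round(4));print(r.round(1).tolist())
print("slv/plug marks")
c,s=np.cos(f[2]),np.sin(f[2])
for a in(34,-34):print(f[0]+(c*a-s*47)/1e3,f[1]+(s*a+c*47)/1e3)
print(p2w(T,[(327,230),(341.5,257),(442,195),(272,158)],[.056,.052,.11,.07]).round(3))
E
```

```text
fix [ 0.5404 -0.0374  0.4232]
[[-1.8, -1.6], [-0.9, 0.2], [0.3, -0.8], [-0.4, -1.2], [0.2, -1.3], [0.9, -1.0], [0.5, -0.3], [-1.4, -2.4], [0.4, -0.7], [-0.1, -1.4], [-1.2, -1.4], [-0.7, -2.1], [0.2, -1.7]]
blk [0.6463 0.2798 0.4527]
[[-1.1, -0.9], [-0.1, -1.8], [-0.7, -2.0], [-1.2, -1.1], [0.6, -0.9], [-0.1, -0.4], [-1.1, -1.3], [-1.3, -1.3], [-0.6, -1.3], [-0.3, -1.1], [-1.1, -0.4], [-0.3, -0.6]]
mat [ 0.4397 -0.3238  0.1314]
[[-0.8, 0.1], [0.7, -0.5], [0.9, 0.0], [-0.9, 0.2]]
tray [0.4494 0.2942 0.0933]
[[-1.1, -1.8], [0.9, -1.3], [-0.7, 0.8], [0.9, 2.3]]
slv/plug marks
0.5521138518274876 0.01946488715896258
0.4901118164966591 -0.00845907414373736
[[ 0.552  0.019  0.056]
 [ 0.488 -0.011  0.052]
 [ 0.609 -0.24   0.11 ]
 [ 0.729  0.141  0.07 ]]
```

```bash
cat > fit2.py <<'E'
from fit import *
T,S="top","scene"
fx=[(T,(70,95,12),(304,230)),(T,(-70,95,12),(329.5,280.5)),(T,(-70,-115,12),(405.5,241)),(T,(70,-115,12),(378,191.5)),
(T,(50,-115,40),(383,195.8)),(T,(-50,-100,40),(397.5,235)),(T,(-50,-115,40),(403.5,231.5)),
(S,(-70,-115,12),(225,222.5)),(S,(70,-115,12),(268,248)),(S,(70,95,12),(329,202)),
(S,(-50,-115,40),(229.5,215.5)),(S,(50,-115,40),(261.5,235.5)),(S,(50,-100,40),(265.5,231.5))]
h=12
bl=[(T,(h,h,80),(206,192.5)),(T,(h,-h,80),(214.5,188.5)),(T,(-h,-h,80),(219.5,197.5)),(T,(-h,h,80),(210.5,201.5)),
(T,(-h,-h,0),(226.5,204)),(T,(-h,h,0),(218.5,208)),
(S,(-h,-h,80),(416,175.5)),(S,(-h,h,80),(421,171)),(S,(h,h,80),(429.5,174.5)),(S,(h,-h,80),(424.5,179)),(S,(-h,-h,0),(411.5,201.5)),(S,(h,-h,0),(419.5,205.5))]
sh=lambda o:[(n,l,(u[0]-.5,u[1]-.5)) for n,l,u in o]
def only(o,c):return [x for x in sh(o) if x[0]==c]
E
python3 - <<'E'
from fit2 import *
for nm,o,p0 in(("fix",fx,[.5,0,.4]),("blk",bl,[.6,.3,.4])):
    for w in(T,S,0):
        p,r=fit(only(o,w) if w else sh(o),p0);print(nm,w,p.round(4),r.mean(0).round(2))
# neighbours: foot corner & top corner heights via top cam foot + scene
# bar A top(186,222) , foot corners
for top,ft in(((181.5,228.5),(195.5,235.5)),((190.5,219.5),(204.5,226.5)),((173.5,193.5),(187.5,203.5)),((186,189.5),(200,199.5))):
    g=p2w(T,[np.array(ft)-.5],0)[0]
    hs=np.arange(60,160,2)/1e3
    pr=w2p(T,np.c_[np.tile(g[:2],(len(hs),1)),hs]);d=np.linalg.norm(pr-(np.array(top)-.5),axis=1);print("neighbor foot",g.round(3),"h",hs[d.argmin()],d.min().round(1))
E
```

```text
fix top [ 0.5393 -0.0364  0.427 ] [-0.09  0.04]
fix scene [ 0.5437 -0.0388  0.4226] [-0.04 -0.05]
fix 0 [ 0.5408 -0.0373  0.4225] [ 0.2  -0.74]
blk top [0.6447 0.2797 0.4262] [0.03 0.01]Traceback (most recent call last):
  File "<stdin>", line 4, in <module>
  File "fit.py", line 10, in fit
    r=least_squares(res,p0,loss="soft_l1");return r.x,res(r.x).reshape(-1,2)
    return func(*args, **kwargs)
    result = trf(vector_fun.fun, vector_fun.jac, x0, f0, J0, lb, ub, ftol, xtol,
                 gtol, max_nfev, x_scale, loss_function, tr_solver,
                 tr_options.copy(), verbose, callback=callback_wrapped)
    return trf_no_bounds(
        fun, jac, x0, f0, J0, ftol, xtol, gtol, max_nfev, x_scale,
        loss_function, tr_solver, tr_options, verbose, callback=callback)
    J = jac(x)
    self._update_jac()
    ~~~~~~~~~~~~~~~~^^
    self.J = self.jac_wrapped(xp_copy(self.x), f0=self.f)
             ~~~~~~~~~~~~~~~~^^^^^^^^^^^^^^^^^^^^^^^^^^^^
    J, dct = approx_derivative(
             ~~~~~~~~~~~~~~~~~^
        self.fun,
        ^^^^^^^^^
    ...<2 lines>...
        **sel
[... 442 characters left out ...]
^
    f = np.atleast_1d(self.fun(x, *self.args, **self.kwargs))
                      ~~~~~~~~^^^^^^^^^^^^^^^^^^^^^^^^^^^^^^
    return np.atleast_1d(self.fun(x))
                         ~~~~~~~~^^^
    return self.f(x, *self.args, **self.kwargs)
           ~~~~~~^^^^^^^^^^^^^^^^^^^^^^^^^^^^^^
  File "fit.py", line 8, in res
    r.append(w2p(n,P)[0]-uv)
             ~~~^^^^^
  File "h.py", line 11, in w2p
    K,d,T=cal(n);P=np.array(P,float).reshape(-1,3);c=(P-T[:3,3])@T[:3,:3]
          ~~~^^^
  File "h.py", line 4, in cal
    c=cams.calibration(n);return np.array(c["camera_matrix"]),np.array(c["dist_coeffs"]),np.array(c["extrinsics"])
ValueError: time passes only in moves, steps and waits
```

```bash
python3 - <<'E'
import re
s=open('h.py').read()
i=s.index("def cal(n)");j=s.index("def p2w")
s=s[:i]+'''import functools
@functools.lru_cache
def cal(n):
    c=cams.calibration(n);return np.array(c["camera_matrix"]),np.array(c["dist_coeffs"]),np.array(c["extrinsics"])
'''+s[j:]
open('h.py','w').write(s)
E
python3 - <<'E'
from fit2 import *
for nm,o,p0 in(("fix",fx,[.5,0,.4]),("blk",bl,[.6,.3,.4])):
    for w in(T,S,0):
        p,r=fit(only(o,w) if w else sh(o),p0);print(nm,w,p.round(4),r.mean(0).round(2))
for top,ft in(((181.5,228.5),(195.5,235.5)),((190.5,219.5),(204.5,226.5)),((173.5,193.5),(187.5,203.5)),((186,189.5),(200,199.5))):
    g=p2w(T,[np.array(ft)-.5],0)[0]
    hs=np.arange(60,160,2)/1e3
    pr=w2p(T,np.c_[np.tile(g[:2],(len(hs),1)),hs]);d=np.linalg.norm(pr-(np.array(top)-.5),axis=1);print("neighbor foot",g.round(3),"h",hs[d.argmin()],d.min().round(1))
E
```

```text
fix top [ 0.5393 -0.0364  0.427 ] [-0.09  0.04]
fix scene [ 0.5437 -0.0388  0.4226] [-0.04 -0.05]
fix 0 [ 0.5408 -0.0373  0.4225] [ 0.2  -0.74]
blk top [0.6447 0.2797 0.4262] [0.03 0.01]
blk scene [0.6484 0.2793 0.396 ] [-0.   -0.01]
blk 0 [0.646  0.2801 0.4253] [-0.2  -0.57]
neighbor foot [0.564 0.342 0.   ] h 0.1 0.9
neighbor foot [0.586 0.32  0.   ] h 0.102 0.5
neighbor foot [0.646 0.363 0.   ] h 0.096 0.8
neighbor foot [0.655 0.333 0.   ] h 0.102 0.3
```

```bash
cat > plan.py <<'E'
import sys
from h import *
from scipy.spatial.transform import Rotation as Ro
F=(.5413,-.0375,.4235)
def fw(x,y):
    c,s=np.cos(F[2]),np.sin(F[2]);return F[0]+(c*x-s*y)/1e3,F[1]+(s*x+c*y)/1e3
def plan(x,y,z,yaw):
    o=readout.get_obs();R=Ro.from_euler('xyz',o["ee_rot"]);G=Ro.from_euler('xyz',[np.pi,0,yaw])
    print("t",round(o["clock"],2),"pos",o["ee_pos"].round(4),"yaw",o["ee_rot"][2].round(4),"gap",round(o["finger_gap"]*94,1),"F",o["wrist_force"].round(1),"q6",o["q"][5].round(2))
    d=np.array([x,y,z])-o["ee_pos"]
    print("turn",(R.inv()*G).as_rotvec().round(3),"dp now",(R.inv().apply(d)*1e3).round(1),"dp after turn",(G.inv().apply(d)*1e3).round(1))
if __name__=="__main__":
    a=[float(v) for v in sys.argv[2:]]
    if sys.argv[1]=="f": a[0:2]=fw(a[0],a[1])
    plan(*a)
E
python3 plan.py f 34 47 .2 -1.147
```

```text
t 0.1 pos [0.1294 0.5341 0.2048] yaw 1.333 gap 94.1 F [ 0.1 -0.1  0.4] q6 -0.1
turn [2.00e-03 1.00e-03 2.48e+00] dp now [-400.5  532.9    5.5] dp after turn [ 643.4 -174.4    4.8]
```

Request:
play_rows --motion '[{"turn":[0,0,0.18],"dp":[0,0,0],"claw":0.65},{"turn":[0,0,0.18],"dp":[0,0,0],"claw":0.65},{"turn":[0,0,0.18],"dp":[0,0,0],"claw":0.65},{"turn":[0,0,0.18],"dp":[0,0,0],"claw":0.65},{"turn":[0,0,0.18],"dp":[0,0,0],"claw":0.65},{"turn":[0,0,0.18],"dp":[0,0,0],"claw":0.65},{"turn":[0,0,0.18],"dp":[0,0,0],"claw":0.65},{"turn":[0,0,0.18],"dp":[0,0,0],"claw":0.65},{"turn":[0,0,0.18],"dp":[0,0,0],"claw":0.65},{"turn":[0,0,0.18],"dp":[0,0,0],"claw":0.65}]'

```text
clock: 1.35
ee_pos: [0.1282, 0.5307, 0.1974]
ee_rot: [3.126, -0.003, -0.527]
wrist_force: [-0.0, -0.4, 0.9]
finger_gap: 0.648
```

```bash
python3 plan.py f 34 47 .2 -1.147
```

```text
t 1.35 pos [0.1282 0.5307 0.1974] yaw -0.5271 gap 60.9 F [-0.  -0.4  0.9] q6 1.76
turn [ 0.015 -0.008  0.62 ] dp now [624.4 228.3   2.9] dp after turn [ 640.8 -176.9   -2.6]
```

Request:
play_rows --motion '[{"turn":[0.004,-0.002,0.155],"dp":[0,0,0],"claw":0.65},{"turn":[0.004,-0.002,0.155],"dp":[0,0,0],"claw":0.65},{"turn":[0.004,-0.002,0.155],"dp":[0,0,0],"claw":0.65},{"turn":[0.004,-0.002,0.155],"dp":[0,0,0],"claw":0.65},{"turn":[0,0,0],"dp":[25,-7,0],"claw":0.65},{"turn":[0,0,0],"dp":[50,-14,0],"claw":0.65},{"turn":[0,0,0],"dp":[55,-15,0],"claw":0.65},{"turn":[0,0,0],"dp":[55,-15,0],"claw":0.65},{"turn":[0,0,0],"dp":[55,-15,0],"claw":0.65},{"turn":[0,0,0],"dp":[55,-15,0],"claw":0.65}]'

```text
clock: 2.6
ee_pos: [0.3199, 0.2842, 0.1914]
ee_rot: [3.135, -0.007, -1.16]
wrist_force: [-0.0, 0.1, -0.0]
finger_gap: 0.649
```

```bash
python3 plan.py f 34 47 .2 -1.147
```

```text
t 2.6 pos [0.3199 0.2842 0.1914] yaw -1.1604 gap 61.0 F [-0.   0.1 -0. ] q6 1.76
turn [ 0.007 -0.007 -0.013] dp now [ 335.9 -108.    -7.1] dp after turn [ 337.3 -103.5   -8.6]
```

Request:
play_rows --motion '[{"turn":[0.002,-0.002,-0.003],"dp":[55,-17,-1],"claw":0.65},{"turn":[0.002,-0.002,-0.003],"dp":[55,-17,-1],"claw":0.65},{"turn":[0.002,-0.002,-0.003],"dp":[55,-17,-1],"claw":0.65},{"turn":[0.002,-0.002,-0.003],"dp":[55,-17,-1],"claw":0.65},{"turn":[0,0,0],"dp":[55,-17,-1],"claw":0.65},{"turn":[0,0,0],"dp":[40,-12,-1],"claw":0.65},{"turn":[0,0,0],"dp":[15,-5,0],"claw":0.65},{"turn":[0,0,0],"dp":[0,0,0],"claw":0.65}]'

```text
clock: 3.6
ee_pos: [0.5518, 0.0111, 0.1932]
ee_rot: [3.138, 0.006, -1.154]
wrist_force: [0.3, 1.9, 0.6]
finger_gap: 0.648
```

```bash
python3 - <<'E'
from h import *
a=cams.grab_frame("scene");crop(a,215,90,150,115,5,"pics/s1.png")
cv2.imwrite("pics/s1f.png",a[:,:,::-1])
E
python3 plan.py f 34 47 .1 -1.147
```

```text
t 3.65 pos [0.5514 0.0117 0.1933] yaw -1.153 gap 61.0 F [-0.4 -0.2 -0.8] q6 1.07
turn [ 0.004  0.006 -0.006] dp now [-5.8 -4.9 93.3] dp after turn [-6.3 -4.6 93.3]
```

View pics/s1.png

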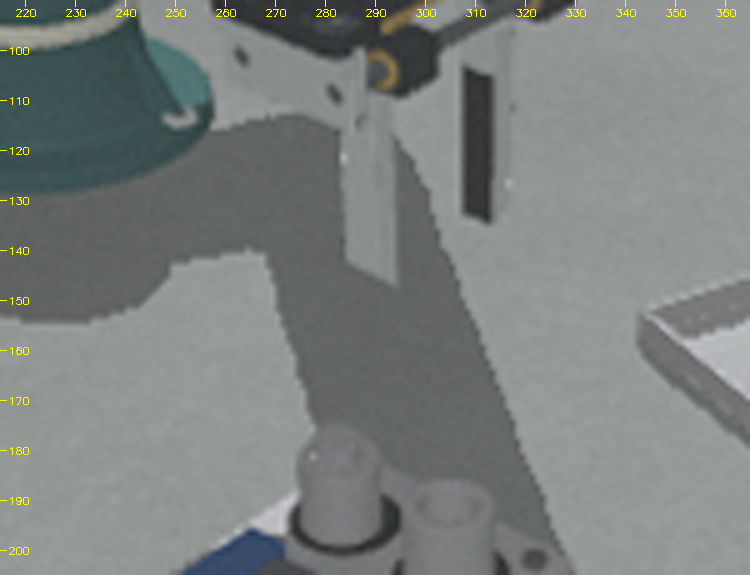

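```bash
python3 - <<'E'
from h import *
from scipy.spatial.transform import Rotation as Ro
p=np.array([.5514,.0117,.1933]);R=Ro.from_euler('xyz',[3.138,.006,-1.153])
for x in(30.5,43,-30.5,-43):
  for y in(-8,8,-11,11):
    print(x,y,w2p("scene",p+R.apply(np.array([x,y,25])/1e3))[0].round(1)+.5)
E
```

```text
30.5 -8 [294.8 156.1]
30.5 8 [289.2 153.4]
30.5 -11 [295.8 156.6]
30.5 11 [288.1 153. ]
43 -8 [290.8 158.6]
43 8 [285.2 155.9]
43 -11 [291.9 159.1]
43 11 [284.2 155.4]
-30.5 -8 [313.2 144.5]
-30.5 8 [307.6 142.1]
-30.5 -11 [314.2 145. ]
-30.5 11 [306.6 141.6]
-43 -8 [316.8 142.2]
-43 8 [311.2 139.8]
-43 -11 [317.8 142.7]
-43 11 [310.2 139.4]
```

```bash
python3 - <<'E'
from h import *
from scipy.spatial.transform import Rotation as Ro
p=np.array([.5514,.0117,.1933]);R=Ro.from_euler('xyz',[3.138,.006,-1.153])
for z in (25,15,5,0):
  for x,y in((-30.5,-8),(-30.5,8),(36,-11),(36,11),(43,11)):
    print(z,x,y,w2p("scene",p+R.apply(np.array([x,y,z])/1e3))[0].round(1)+.5)
im=cv2.imread("pics/s1f.png");
for z in(0,25,-53,-60):
  for x in(30.5,-30.5):
    u=w2p("scene",p+R.apply(np.array([x,0,z])/1e3))[0];cv2.circle(im,tuple(int(round(v)) for v in u),1,(0,0,255) if z in(0,25) else (0,255,0),-1)
crop(im[:,:,::-1],240,40,120,120,5,"pics/s1o.png")
E
```

```text
25 -30.5 -8 [313.2 144.5]
25 -30.5 8 [307.6 142.1]
25 36 -11 [294.1 157.7]
25 36 11 [286.4 154. ]
25 43 11 [284.2 155.4]
15 -30.5 -8 [313.2 140.6]
15 -30.5 8 [307.6 138.1]
15 36 -11 [294.  153.7]
15 36 11 [286.2 150. ]
15 43 11 [284.  151.4]
5 -30.5 -8 [313.2 136.6]
5 -30.5 8 [307.6 134.2]
5 36 -11 [293.9 149.6]
5 36 11 [286.1 146. ]
5 43 11 [283.8 147.3]
0 -30.5 -8 [313.2 134.6]
0 -30.5 8 [307.6 132.2]
0 36 -11 [293.9 147.5]
0 36 11 [286.  143.9]
0 43 11 [283.8 145.3]
```

View pics/s1o.png

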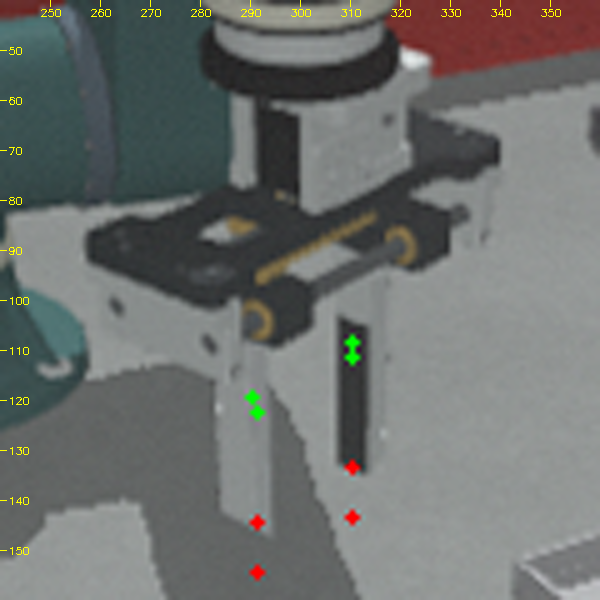

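```bash
python3 - <<'E'
from h import *
from scipy.spatial.transform import Rotation as Ro
a=cams.grab_frame("top");cv2.imwrite("pics/t1f.png",a[:,:,::-1])
im=a[:,:,::-1].copy()
p=readout.get_obs()["ee_pos"];print(p)
R=Ro.from_euler('xyz',[3.138,.006,-1.153])
for z,c in((0,(0,0,255)),(25,(0,255,0))):
  for x in(30.5,-30.5,0):
    u=w2p("top",p+R.apply(np.array([x,0,z])/1e3))[0];im[tuple(np.round(u[::-1]).astype(int))]=c
crop(im[:,:,::-1],280,190,130,100,6,"pics/t1.png")
E
```

```text
[0.55117004 0.0122883  0.1935936 ]
```

View pics/t1.png

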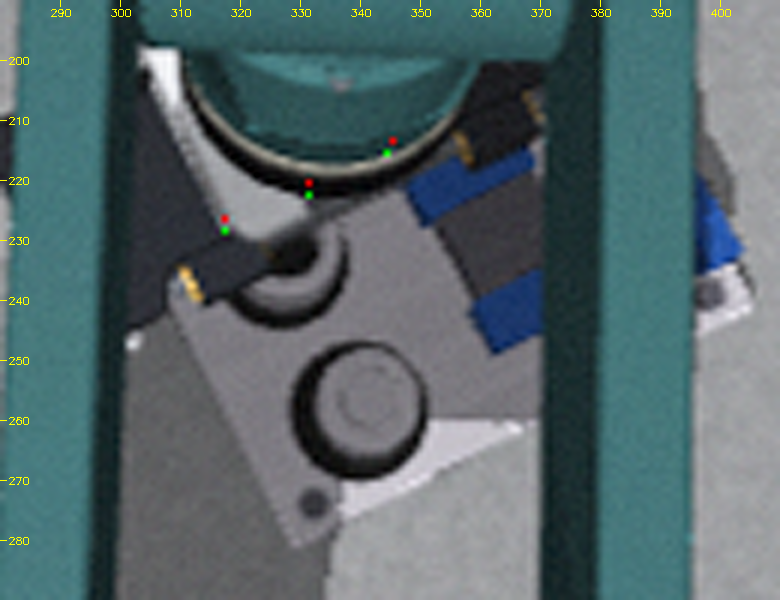

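Request:
play_rows --motion '[{"turn":[0.004,0.006,-0.006],"dp":[-6,-4.5,10],"claw":0.65},{"turn":[0,0,0],"dp":[0,0,25],"claw":0.65},{"turn":[0,0,0],"dp":[0,0,30],"claw":0.65},{"turn":[0,0,0],"dp":[0,0,20],"claw":0.65},{"turn":[0,0,0],"dp":[0,0,8],"claw":0.65},{"turn":[0,0,0],"dp":[0,0,0],"claw":0.65}]'

```text
clock: 4.45
ee_pos: [0.5493, 0.0296, 0.0979]
ee_rot: [-3.138, 0.0, -1.133]
wrist_force: [0.2, -0.6, 0.2]
finger_gap: 0.652
```

```bash
python3 - <<'E'
from h import *
from scipy.spatial.transform import Rotation as Ro
for n,b in(("scene",(230,100,110,120)),("top",(280,190,130,100))):
  a=cams.grab_frame(n);im=a[:,:,::-1].copy()
  o=readout.get_obs();p=o["ee_pos"];R=Ro.from_euler('xyz',o["ee_rot"])
  for z,c in((0,(0,0,255)),(25,(0,255,0))):
   for x in(30.5,-30.5):
    u=w2p(n,p+R.apply(np.array([x,0,z])/1e3))[0];im[tuple(np.round(u[::-1]).astype(int))]=c
  crop(im[:,:,::-1],*b,5,f"pics/{n}2.png")
E
python3 plan.py f 34 47 .04 -1.147
```

```text
t 4.55 pos [0.5502 0.0292 0.0991] yaw -1.1333 gap 61.3 F [-0.2  0.1 -0.4] q6 1.08
turn [-0.006 -0.001  0.014] dp now [10.1  2.  59.1] dp after turn [10.2  1.5 59.1]
```

View pics/scene2.png

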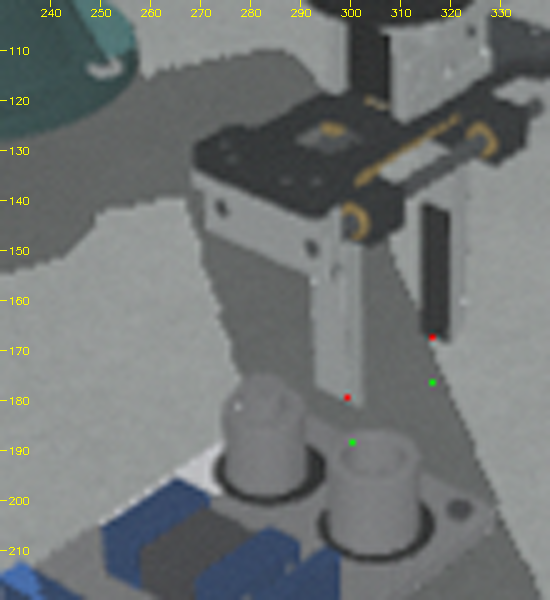

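View pics/top2.png

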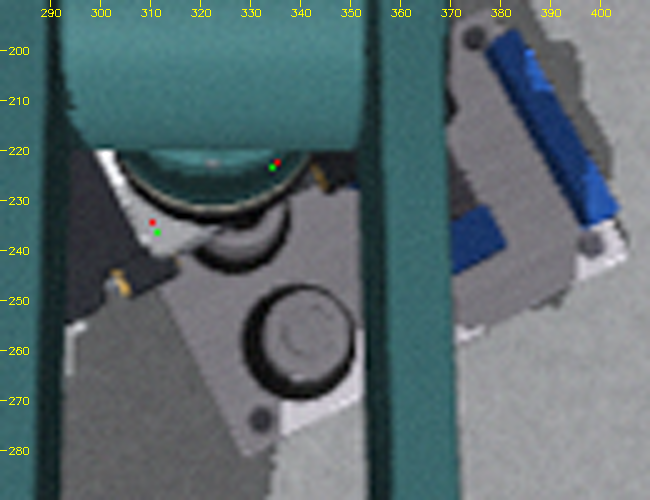

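Request:
play_rows --motion '[{"turn":[-0.006,0,0.014],"dp":[10,1.5,0],"claw":0.65},{"turn":[0,0,0],"dp":[0,0,0],"claw":0.65},{"turn":[0,0,0],"dp":[0,0,0],"claw":0.65}]'

```text
clock: 4.92
ee_pos: [0.555, 0.0184, 0.1017]
ee_rot: [-3.138, -0.003, -1.149]
wrist_force: [0.2, -0.1, 0.3]
finger_gap: 0.648
```

```bash
python3 plan.py f 34 47 .06 -1.147
```

```text
t 4.92 pos [0.555  0.0184 0.1017] yaw -1.1489 gap 61.0 F [ 0.2 -0.1  0.3] q6 1.08
turn [-0.004 -0.003 -0.002] dp now [-1.8  1.6 41.7] dp after turn [-1.6  1.5 41.7]
```

Request:
play_rows --motion '[{"turn":[0,0,0],"dp":[-1,1,10],"claw":0.65},{"turn":[0,0,0],"dp":[0,0,15],"claw":0.65},{"turn":[0,0,0],"dp":[0,0,12],"claw":0.65},{"turn":[0,0,0],"dp":[0,0,4],"claw":0.65},{"turn":[0,0,0],"dp":[0,0,0],"claw":0.65}]'

```text
clock: 5.55
ee_pos: [0.5526, 0.019, 0.0563]
ee_rot: [-3.141, -0.002, -1.149]
wrist_force: [0.6, -0.9, 0.0]
finger_gap: 0.648
```

```bash
cat > ov.py <<'E'
import sys
from h import *
from scipy.spatial.transform import Rotation as Ro
n,b,out=sys.argv[1],[int(v) for v in sys.argv[2].split(",")],sys.argv[3]
a=cams.grab_frame(n);cv2.imwrite(f"pics/{out}_f.png",a[:,:,::-1]);crop(a,*b,f"pics/{out}.png")
E
python3 ov.py scene 240,120,110,100,6 s3
python3 plan.py f 34 47 .04 -1.147
```

```text
t 5.6 pos [0.5527 0.0189 0.0565] yaw -1.149 gap 61.1 F [ 0.3  0.2 -0.5] q6 1.08
turn [-0.001 -0.002 -0.002] dp now [-0.3 -0.4 16.5] dp after turn [-0.2 -0.4 16.5]
```

View pics/s3.png

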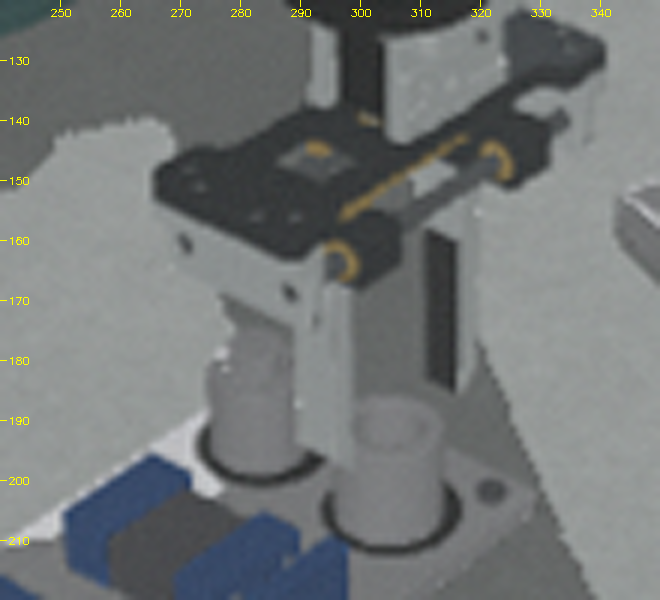

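Request:
play_rows --motion '[{"turn":[0,0,0],"dp":[0,0,8],"claw":0.65},{"turn":[0,0,0],"dp":[0,0,5],"claw":0.65},{"turn":[0,0,0],"dp":[0,0,1],"claw":0.65},{"turn":[0,0,0],"dp":[0,0,0],"claw":0.65}]'

```text
clock: 6.1
ee_pos: [0.5536, 0.0189, 0.0425]
ee_rot: [-3.138, -0.003, -1.149]
wrist_force: [-0.2, 0.8, -0.6]
finger_gap: 0.649
```

```bash
python3 ov.py scene 240,120,110,100,6 s4
python3 plan.py f 34 47 .042 -1.147
```

```text
t 6.15 pos [0.5536 0.0189 0.0426] yaw -1.149 gap 61.2 F [-0.4  0.6  1. ] q6 1.08
turn [-0.003 -0.003 -0.002] dp now [-0.6  0.4  0.6] dp after turn [-0.6  0.4  0.6]
```

View pics/s4.png

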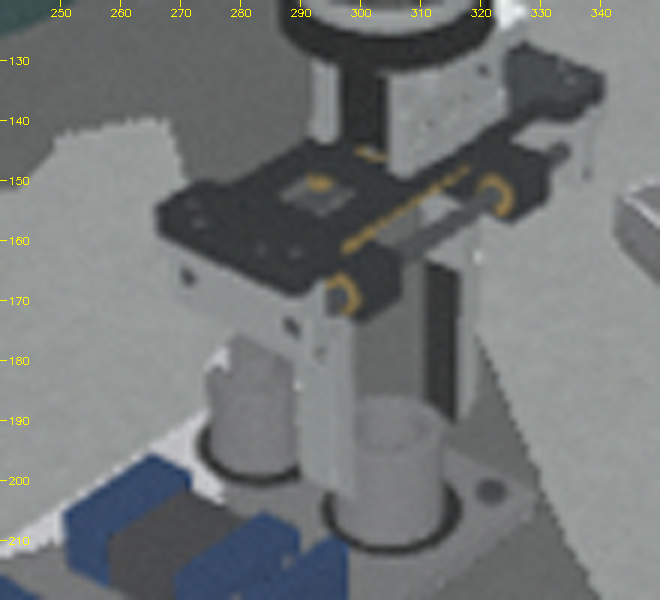

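```bash
python3 - <<'E'
from h import *
from plan import Ro,fw
im=cv2.imread("pics/s4_f.png")
crop(im[:,:,::-1],280,170,50,45,15,"pics/s4z.png",5)
o=readout.get_obs();p=o["ee_pos"];R=Ro.from_euler('xyz',o["ee_rot"])
for z in(25,0):
  for x,y in((43,8),(43,-8),(30.5,8),(30.5,-8),(-30.5,8),(-30.5,-8)):print(z,x,y,(w2p("scene",p+R.apply(np.array([x,y,z])/1e3))[0]+.5).round(1))
E
```

```text
25 43 8 [290.5 210.7]
25 43 -8 [295.7 213.5]
25 30.5 8 [294.1 208.1]
25 30.5 -8 [299.3 210.9]
25 -30.5 8 [310.8 196. ]
25 -30.5 -8 [315.9 198.6]
0 43 8 [290.2 202.2]
0 43 -8 [295.5 205. ]
0 30.5 8 [293.9 199.6]
0 30.5 -8 [299.1 202.4]
0 -30.5 8 [310.8 187.7]
0 -30.5 -8 [316.  190.2]
```

View pics/s4z.png

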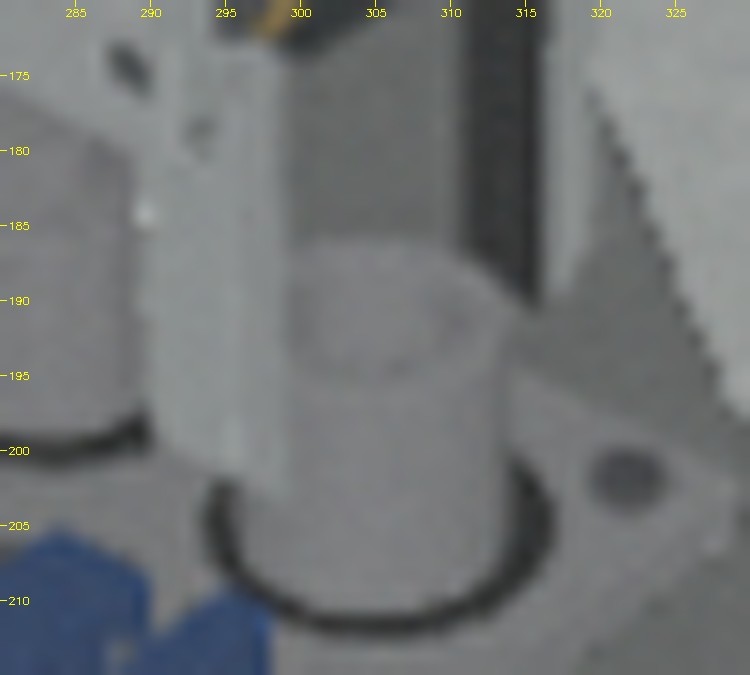

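The sleeve occludes the right finger, and the left finger occludes the sleeve, so they are laterally right. The visible fingertips sit about 25 mm higher than described, near the TCP itself. I'll lower in small steps and watch the force.

Request:
play_rows --motion '[{"turn":[0,0,0],"dp":[0,0,2],"claw":0.65},{"turn":[0,0,0],"dp":[0,0,2],"claw":0.65},{"turn":[0,0,0],"dp":[0,0,1.5],"claw":0.65},{"turn":[0,0,0],"dp":[0,0,0],"claw":0.65}]'

```text
clock: 6.65
ee_pos: [0.5539, 0.0189, 0.0371]
ee_rot: [-3.138, -0.003, -1.149]
wrist_force: [0.1, 0.5, -0.2]
finger_gap: 0.647
```

Request:
play_rows --motion '[{"turn":[0,0,0],"dp":[0,0,1.5],"claw":0.65},{"turn":[0,0,0],"dp":[0,0,1.5],"claw":0.65},{"turn":[0,0,0],"dp":[0,0,0],"claw":0.65}]'

```text
clock: 7.02
ee_pos: [0.554, 0.0189, 0.034]
ee_rot: [-3.138, -0.003, -1.149]
wrist_force: [-0.3, -0.1, -0.1]
finger_gap: 0.648
```

No contact, although the stated tip would be at 9 mm, below the plate top. So the tips really are nearer the TCP. Continuing down.

Request:
play_rows --motion '[{"turn":[0,0,0],"dp":[0,0,3],"claw":0.65},{"turn":[0,0,0],"dp":[0,0,3],"claw":0.65},{"turn":[0,0,0],"dp":[0,0,3],"claw":0.65},{"turn":[0,0,0],"dp":[0,0,2],"claw":0.65},{"turn":[0,0,0],"dp":[0,0,0],"claw":0.65}]'

```text
clock: 7.65
ee_pos: [0.5538, 0.0189, 0.0219]
ee_rot: [-3.138, -0.003, -1.149]
wrist_force: [-0.5, -0.0, 0.7]
finger_gap: 0.646
```

```bash
python3 ov.py scene 280,165,50,50,12 s5
python3 plan.py f 34 47 .022 -1.147
```

```text
t 7.7 pos [0.5539 0.0189 0.022 ] yaw -1.149 gap 61.6 F [ 0.3 -0.   0.4] q6 1.08
turn [-0.004 -0.003 -0.002] dp now [-0.8  0.7  0. ] dp after turn [-0.8  0.6  0. ]
```

View pics/s5.png

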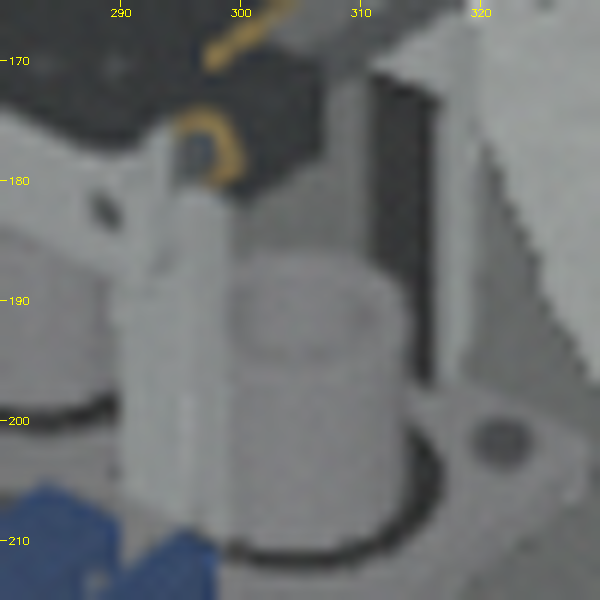

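Request:
play_rows --motion '[{"turn":[0,0,0],"dp":[0,0,0],"claw":0.4},{"turn":[0,0,0],"dp":[0,0,0],"claw":0.4},{"turn":[0,0,0],"dp":[0,0,0],"claw":0.4},{"turn":[0,0,0],"dp":[0,0,0],"claw":0.4}]' --grip_force 20

```text
clock: 8.2
ee_pos: [0.5542, 0.0187, 0.0224]
ee_rot: [-3.137, -0.004, -1.149]
wrist_force: [0.2, 0.3, 0.1]
finger_gap: 0.454
```

```bash
python3 ov.py scene 280,165,50,50,12 s6
python3 plan.py f 34 47 .022 -1.147
```

```text
t 8.25 pos [0.5542 0.0186 0.0223] yaw -1.1491 gap 43.3 F [0.9 0.5 0. ] q6 1.08
turn [-0.004 -0.004 -0.002] dp now [-1.1  0.8  0.3] dp after turn [-1.1  0.8  0.3]
```

View pics/s6.png

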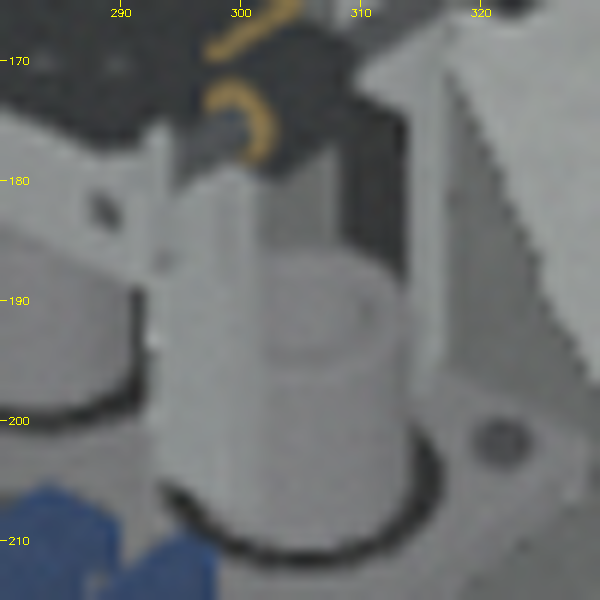

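Request:
play_rows --motion '[{"turn":[0,0,0],"dp":[0,0,-10],"claw":0.4},{"turn":[0,0,0],"dp":[0,0,-25],"claw":0.4},{"turn":[0,0,0],"dp":[0,0,-30],"claw":0.4},{"turn":[0,0,0],"dp":[0,0,-25],"claw":0.4},{"turn":[0,0,0],"dp":[0,0,-5],"claw":0.4},{"turn":[0,0,0],"dp":[0,0,0],"claw":0.4}]' --grip_force 30

```text
clock: 9.0
ee_pos: [0.5518, 0.0193, 0.1192]
ee_rot: [-3.142, -0.001, -1.149]
wrist_force: [0.2, -0.2, -2.4]
finger_gap: 0.456
```

```bash
python3 ov.py scene 250,100,110,110,6 s7
python3 plan.py w .462 -.282 .115 -1.147
```

```text
t 9.05 pos [0.5516 0.0193 0.1189] yaw -1.1488 gap 43.1 F [ 0.4  0.1 -1.7] q6 1.08
turn [ 0.    -0.001 -0.002] dp now [238.1 205.2   4.2] dp after turn [237.8 205.6   3.9]
```

View pics/s7.png

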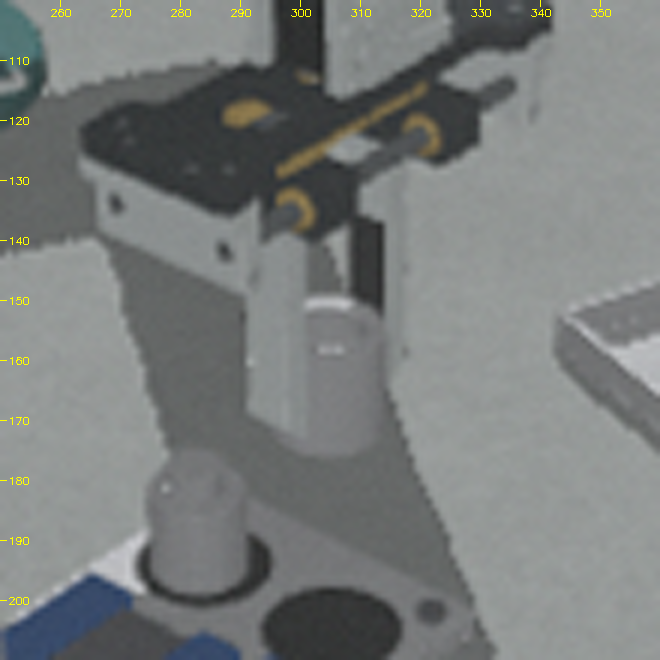

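Request:
play_rows --motion '[{"turn":[0,0,0],"dp":[18,15,0],"claw":0.4},{"turn":[0,0,0],"dp":[35,30,0],"claw":0.4},{"turn":[0,0,0],"dp":[41,36,0],"claw":0.4},{"turn":[0,0,0],"dp":[41,36,0],"claw":0.4},{"turn":[0,0,0],"dp":[41,36,0],"claw":0.4},{"turn":[0,0,0],"dp":[35,30,0],"claw":0.4},{"turn":[0,0,0],"dp":[20,17,0],"claw":0.4},{"turn":[0,0,0],"dp":[8,6,0],"claw":0.4},{"turn":[0,0,0],"dp":[0,0,0],"claw":0.4},{"turn":[0,0,0],"dp":[0,0,0],"claw":0.4}]'

```text
clock: 10.3
ee_pos: [0.4535, -0.2867, 0.1042]
ee_rot: [3.128, 0.019, -1.145]
wrist_force: [1.0, -0.4, -1.7]
finger_gap: 0.457
```

```bash
python3 plan.py w .462 -.282 .015 -1.147
```

```text
t 10.3 pos [ 0.4535 -0.2867  0.1042] yaw -1.1451 gap 42.9 F [ 1.  -0.4 -1.7] q6 0.48
turn [0.014 0.019 0.002] dp now [  1. -11.  89.] dp after turn [-0.8 -9.7 89.2]
```

Request:
play_rows --motion '[{"turn":[0.014,0.019,0],"dp":[0,-4,0],"claw":0.4},{"turn":[0,0,0],"dp":[0,0,20],"claw":0.4},{"turn":[0,0,0],"dp":[0,0,25],"claw":0.4},{"turn":[0,0,0],"dp":[0,0,20],"claw":0.4},{"turn":[0,0,0],"dp":[0,0,8],"claw":0.4},{"turn":[0,0,0],"dp":[0,0,0],"claw":0.4},{"turn":[0,0,0],"dp":[0,0,0],"claw":0.4}]'

```text
clock: 11.18
ee_pos: [0.462, -0.2796, 0.0324]
ee_rot: [-3.134, -0.007, -1.136]
wrist_force: [0.7, -0.2, -1.8]
finger_gap: 0.457
```

```bash
python3 plan.py w .46 -.285 .015 -1.147
```

```text
t 11.18 pos [ 0.462  -0.2796  0.0324] yaw -1.1356 gap 43.0 F [ 0.7 -0.2 -1.8] q6 0.48
turn [-0.007 -0.007  0.011] dp now [ 4.   4.2 17.4] dp after turn [ 4.1  4.  17.4]
```

Request:
play_rows --motion '[{"turn":[-0.006,-0.006,0.01],"dp":[0,0,5],"claw":0.4},{"turn":[0,0,0],"dp":[0,0,5],"claw":0.4},{"turn":[0,0,0],"dp":[0,0,4],"claw":0.4},{"turn":[0,0,0],"dp":[0,0,1],"claw":0.4},{"turn":[0,0,0],"dp":[0,0,0],"claw":0.4}]'

```text
clock: 11.8
ee_pos: [0.4631, -0.2805, 0.0181]
ee_rot: [-3.139, -0.004, -1.147]
wrist_force: [-0.6, -0.1, -1.5]
finger_gap: 0.455
```

```bash
python3 plan.py w .46 -.285 .015 -1.147
```

```text
t 11.8 pos [ 0.4631 -0.2805  0.0181] yaw -1.1466 gap 42.7 F [-0.6 -0.1 -1.5] q6 0.5
turn [-0.003 -0.004  0.   ] dp now [2.8 4.7 3.1] dp after turn [2.8 4.7 3.1]
```

Request:
play_rows --motion '[{"turn":[-0.003,-0.004,0],"dp":[0,0,1.5],"claw":0.4},{"turn":[0,0,0],"dp":[0,0,1.5],"claw":0.4},{"turn":[0,0,0],"dp":[0,0,0.6],"claw":0.4},{"turn":[0,0,0],"dp":[0,0,0],"claw":0.4}]'

```text
clock: 12.3
ee_pos: [0.4632, -0.2807, 0.0145]
ee_rot: [3.141, 0.0, -1.147]
wrist_force: [-0.3, -1.2, -2.0]
finger_gap: 0.451
```

Request:
play_rows --motion '[{"turn":[0,0,0],"dp":[0,0,0.8],"claw":0.4},{"turn":[0,0,0],"dp":[0,0,0],"claw":0.4}]'

```text
clock: 12.55
ee_pos: [0.4635, -0.2809, 0.0145]
ee_rot: [-3.142, -0.001, -1.147]
wrist_force: [0.6, -0.5, -2.4]
finger_gap: 0.456
```

```bash
python3 ov.py scene 90,160,110,100,6 s8;python3 plan.py w .46 -.285 .015 -1.147
```

```text
t 12.6 pos [ 0.4634 -0.2809  0.0144] yaw -1.1467 gap 43.0 F [ 0.1 -0.3 -2.8] q6 0.5
turn [ 0.    -0.001  0.   ] dp now [ 2.4  4.8 -0.6] dp after turn [ 2.4  4.8 -0.6]
```

View pics/s8.png

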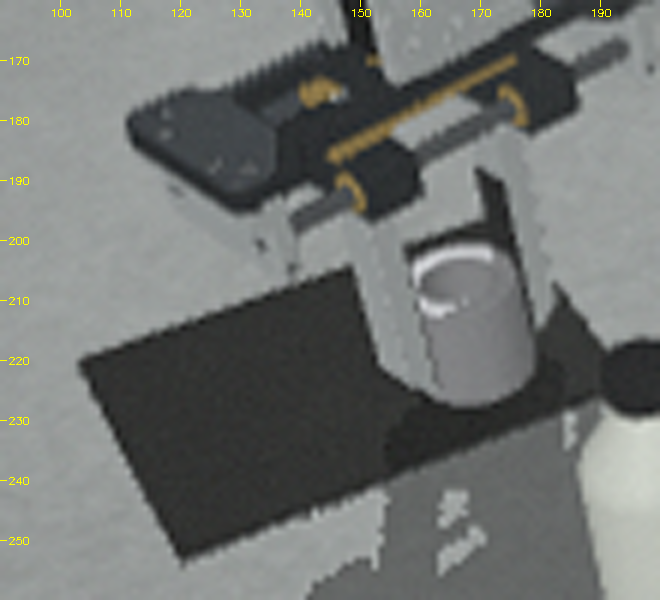

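Request:
play_rows --motion '[{"turn":[0,0,0],"dp":[0,0,1.5],"claw":0.4},{"turn":[0,0,0],"dp":[0,0,0],"claw":0.4},{"turn":[0,0,0],"dp":[0,0,0],"claw":0.65},{"turn":[0,0,0],"dp":[0,0,0],"claw":0.65},{"turn":[0,0,0],"dp":[0,0,0],"claw":0.65}]'

```text
clock: 13.22
ee_pos: [0.4642, -0.2814, 0.0146]
ee_rot: [-3.141, -0.003, -1.147]
wrist_force: [0.4, 0.4, -0.4]
finger_gap: 0.65
```

```bash
python3 plan.py f -34 47 .115 -1.147
```

```text
t 13.22 pos [ 0.4642 -0.2814  0.0146] yaw -1.1466 gap 61.1 F [ 0.4  0.4 -0.4] q6 0.5
turn [-0.001 -0.003  0.   ] dp now [-237.3 -136.8 -100.9] dp after turn [-237.6 -136.6 -100.4]
```

Request:
play_rows --motion '[{"turn":[0,0,0],"dp":[0,0,-10],"claw":0.65},{"turn":[0,0,0],"dp":[0,0,-30],"claw":0.65},{"turn":[0,0,0],"dp":[0,0,-35],"claw":0.65},{"turn":[0,0,0],"dp":[-15,-8,-25],"claw":0.65},{"turn":[0,0,0],"dp":[-40,-23,0],"claw":0.65},{"turn":[0,0,0],"dp":[-50,-28,0],"claw":0.65},{"turn":[0,0,0],"dp":[-50,-28,0],"claw":0.65},{"turn":[0,0,0],"dp":[-50,-28,0],"claw":0.65},{"turn":[0,0,0],"dp":[-35,-20,0],"claw":0.65},{"turn":[0,0,0],"dp":[0,0,0],"claw":0.65}]'

```text
clock: 14.48
ee_pos: [0.4922, -0.0008, 0.1256]
ee_rot: [-3.13, -0.011, -1.15]
wrist_force: [0.4, -0.4, 0.6]
finger_gap: 0.648
```

```bash
python3 plan.py f -34 47 .1 -1.147
```

```text
t 14.47 pos [ 0.4922 -0.0008  0.1256] yaw -1.1498 gap 60.9 F [ 0.4 -0.4  0.6] q6 1.04
turn [-0.011 -0.011 -0.003] dp now [ 6.3  4.6 25.6] dp after turn [ 6.6  4.3 25.6]
```

Request:
play_rows --motion '[{"turn":[-0.011,-0.011,-0.003],"dp":[6.5,4.3,0],"claw":0.65},{"turn":[0,0,0],"dp":[0,0,0],"claw":0.65},{"turn":[0,0,0],"dp":[0,0,0],"claw":0.65},{"turn":[0,0,0],"dp":[0,0,0],"claw":0.65}]'

```text
clock: 14.98
ee_pos: [0.4911, -0.0129, 0.1264]
ee_rot: [3.141, -0.001, -1.152]
wrist_force: [-0.8, 0.1, 0.8]
finger_gap: 0.652
```

```bash
python3 plan.py f -34 47 .1 -1.147;python3 ov.py top 280,190,130,100,6 t9;python3 ov.py scene 240,90,120,120,5 s9
```

```text
t 14.97 pos [ 0.4911 -0.0129  0.1264] yaw -1.1516 gap 61.3 F [-0.8  0.1  0.8] q6 1.01
turn [ 0.    -0.001 -0.005] dp now [-4.  -1.7 26.4] dp after turn [-4.  -1.7 26.4]
```

View pics/t9.png

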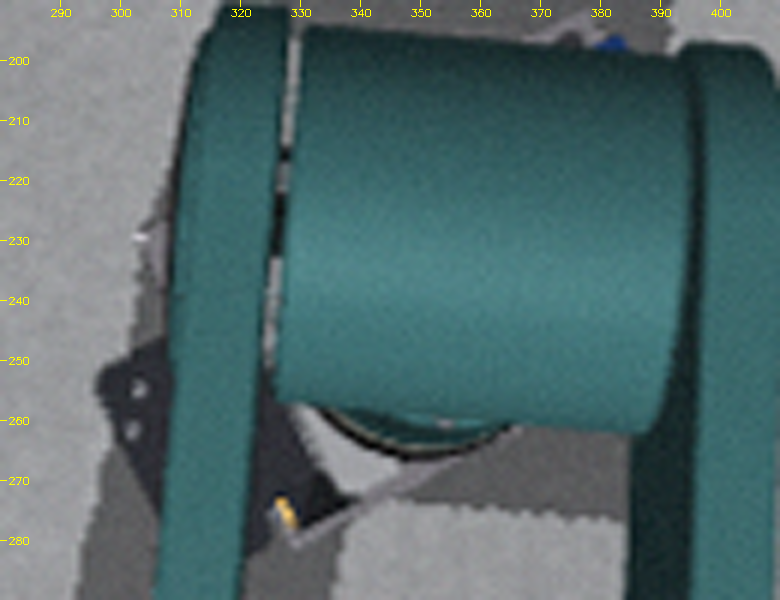

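View pics/s9.png

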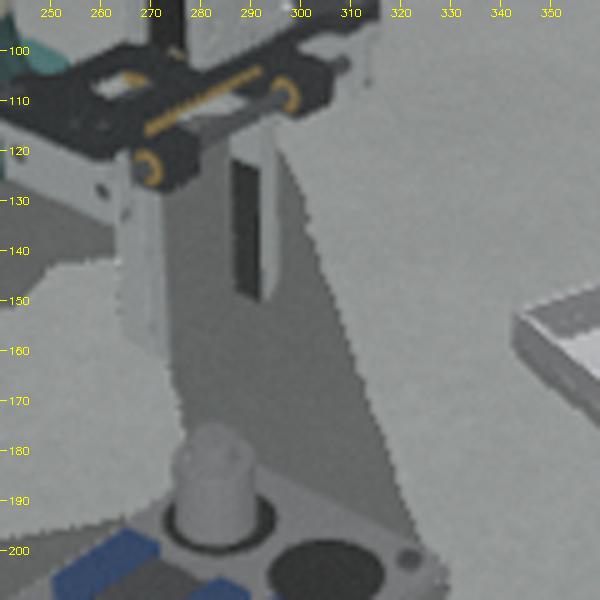

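Request:
play_rows --motion '[{"turn":[0,0,0],"dp":[-3,-1.2,5],"claw":0.65},{"turn":[0,0,0],"dp":[0,0,12],"claw":0.65},{"turn":[0,0,0],"dp":[0,0,15],"claw":0.65},{"turn":[0,0,0],"dp":[0,0,8],"claw":0.65},{"turn":[0,0,0],"dp":[0,0,3],"claw":0.65},{"turn":[0,0,0],"dp":[0,0,0],"claw":0.65}]'

```text
clock: 15.82
ee_pos: [0.4897, -0.0088, 0.0788]
ee_rot: [3.138, 0.001, -1.151]
wrist_force: [-0.2, -0.1, -0.2]
finger_gap: 0.648
```

```bash
python3 plan.py f -34 47 .022 -1.147
```

```text
t 15.82 pos [ 0.4897 -0.0088  0.0788] yaw -1.1506 gap 60.9 F [-0.2 -0.1 -0.2] q6 1.02
turn [ 0.003  0.001 -0.004] dp now [ 0.4 -1.4 56.8] dp after turn [ 0.4 -1.2 56.8]
```

Request:
play_rows --motion '[{"turn":[0.003,0,-0.004],"dp":[0,-1,8],"claw":0.65},{"turn":[0,0,0],"dp":[0,0,12],"claw":0.65},{"turn":[0,0,0],"dp":[0,0,12],"claw":0.65},{"turn":[0,0,0],"dp":[0,0,8],"claw":0.65},{"turn":[0,0,0],"dp":[0,0,4],"claw":0.65},{"turn":[0,0,0],"dp":[0,0,0],"claw":0.65}]'

```text
clock: 16.58
ee_pos: [0.4908, -0.0084, 0.0318]
ee_rot: [-3.141, 0.001, -1.146]
wrist_force: [-0.5, -0.6, -0.3]
finger_gap: 0.649
```

```bash
python3 plan.py f -34 47 .022 -1.147;python3 ov.py scene 250,150,70,60,9 s10
```

```text
t 16.57 pos [ 0.4908 -0.0084  0.0318] yaw -1.1463 gap 61.0 F [-0.5 -0.6 -0.3] q6 1.01
turn [-0.     0.001  0.001] dp now [ 0.3 -0.1  9.8] dp after turn [ 0.3 -0.1  9.8]
```

View pics/s10.png

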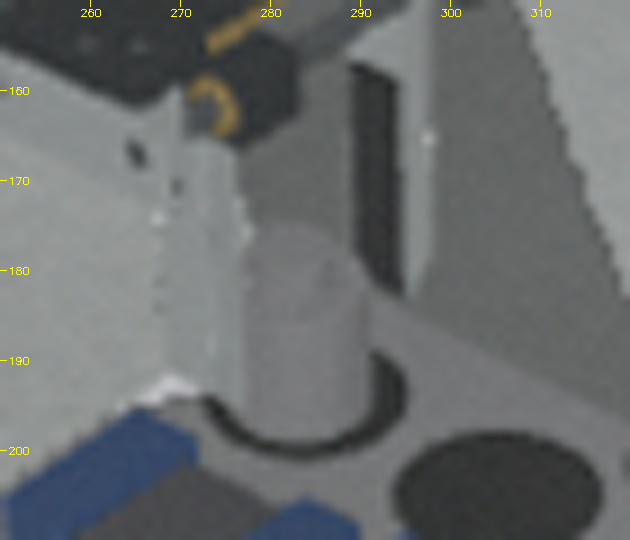

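Request:
play_rows --motion '[{"turn":[0,0,0],"dp":[0,0,4],"claw":0.65},{"turn":[0,0,0],"dp":[0,0,4],"claw":0.65},{"turn":[0,0,0],"dp":[0,0,1.5],"claw":0.65},{"turn":[0,0,0],"dp":[0,0,0],"claw":0.65},{"turn":[0,0,0],"dp":[0,0,0],"claw":0.35},{"turn":[0,0,0],"dp":[0,0,0],"claw":0.35},{"turn":[0,0,0],"dp":[0,0,0],"claw":0.35},{"turn":[0,0,0],"dp":[0,0,0],"claw":0.35},{"turn":[0,0,0],"dp":[0,0,0],"claw":0.35}]' --grip_force 25

```text
clock: 17.75
ee_pos: [0.4922, -0.0088, 0.0232]
ee_rot: [-3.138, -0.001, -1.146]
wrist_force: [-0.3, -0.6, -0.4]
finger_gap: 0.404
```

```bash
python3 plan.py f -34 47 .022 -1.147
```

```text
t 17.75 pos [ 0.4922 -0.0088  0.0232] yaw -1.1464 gap 38.0 F [-0.3 -0.6 -0.4] q6 1.01
turn [-0.003 -0.001  0.001] dp now [-0.7  1.   1.2] dp after turn [-0.7  1.   1.2]
```

Request:
play_rows --motion '[{"turn":[0,0,0],"dp":[0,0,-10],"claw":0.35},{"turn":[0,0,0],"dp":[0,0,-25],"claw":0.35},{"turn":[0,0,0],"dp":[0,0,-30],"claw":0.35},{"turn":[0,0,0],"dp":[0,0,-25],"claw":0.35},{"turn":[0,0,0],"dp":[0,0,-10],"claw":0.35},{"turn":[0,0,0],"dp":[0,0,0],"claw":0.35}]' --grip_force 35

```text
clock: 18.5
ee_pos: [0.4889, -0.0079, 0.1244]
ee_rot: [3.139, 0.004, -1.146]
wrist_force: [-0.8, -1.0, -3.6]
finger_gap: 0.408
```

```bash
python3 plan.py w .42 -.367 .12 -1.147
```

```text
t 18.5 pos [ 0.4889 -0.0079  0.1244] yaw -1.1462 gap 38.4 F [-0.8 -1.  -3.6] q6 1.01
turn [0.003 0.004 0.001] dp now [298.9 210.8   3.9] dp after turn [299.  210.5   4.4]
```

Request:
play_rows --motion '[{"turn":[0,0,0],"dp":[18,13,0],"claw":0.35},{"turn":[0,0,0],"dp":[38,27,0],"claw":0.35},{"turn":[0,0,0],"dp":[46,32,0],"claw":0.35},{"turn":[0,0,0],"dp":[46,32,0],"claw":0.35},{"turn":[0,0,0],"dp":[46,32,0],"claw":0.35},{"turn":[0,0,0],"dp":[46,32,0],"claw":0.35},{"turn":[0,0,0],"dp":[32,22,0],"claw":0.35},{"turn":[0,0,0],"dp":[16,11,0],"claw":0.35},{"turn":[0,0,0],"dp":[8,5,0],"claw":0.35},{"turn":[0,0,0],"dp":[0,0,0],"claw":0.35}]'

```text
clock: 19.75
ee_pos: [0.4166, -0.3665, 0.1081]
ee_rot: [3.129, 0.026, -1.141]
wrist_force: [-0.1, -0.5, -2.9]
finger_gap: 0.408
```

```bash
python3 plan.py w .42 -.367 .015 -1.147
```

```text
t 19.75 pos [ 0.4166 -0.3665  0.1081] yaw -1.1413 gap 38.4 F [-0.1 -0.5 -2.9] q6 0.32
turn [0.012 0.026 0.006] dp now [ 4.3 -4.  93. ] dp after turn [ 1.8 -2.9 93.1]
```

Request:
play_rows --motion '[{"turn":[0.012,0.026,0.005],"dp":[0,0,0],"claw":0.35},{"turn":[0,0,0],"dp":[0,0,15],"claw":0.35},{"turn":[0,0,0],"dp":[0,0,22],"claw":0.35},{"turn":[0,0,0],"dp":[0,0,20],"claw":0.35},{"turn":[0,0,0],"dp":[0,0,12],"claw":0.35},{"turn":[0,0,0],"dp":[0,0,6],"claw":0.35},{"turn":[0,0,0],"dp":[0,0,0],"claw":0.35},{"turn":[0,0,0],"dp":[0,0,0],"claw":0.35}]'

```text
clock: 20.75
ee_pos: [0.4186, -0.3604, 0.0296]
ee_rot: [-3.139, -0.001, -1.139]
wrist_force: [-0.5, 0.6, -2.5]
finger_gap: 0.411
```

```bash
python3 plan.py w .42 -.367 .0155 -1.147
```

```text
t 20.75 pos [ 0.4186 -0.3604  0.0296] yaw -1.1387 gap 38.7 F [-0.5  0.6 -2.5] q6 0.32
turn [-0.002 -0.001  0.008] dp now [ 6.6  1.5 14.1] dp after turn [ 6.6  1.4 14.1]
```

Request:
play_rows --motion '[{"turn":[-0.002,0,0.008],"dp":[5,1,4],"claw":0.35},{"turn":[0,0,0],"dp":[0,0,5],"claw":0.35},{"turn":[0,0,0],"dp":[0,0,3],"claw":0.35},{"turn":[0,0,0],"dp":[0,0,1],"claw":0.35},{"turn":[0,0,0],"dp":[0,0,0],"claw":0.35}]'

```text
clock: 21.38
ee_pos: [0.4206, -0.3668, 0.0171]
ee_rot: [-3.14, -0.004, -1.148]
wrist_force: [-0.1, 0.3, -3.3]
finger_gap: 0.408
```

```bash
python3 plan.py w .42 -.367 .0155 -1.147
```

```text
t 21.38 pos [ 0.4206 -0.3668  0.0171] yaw -1.1476 gap 38.4 F [-0.1  0.3 -3.3] q6 0.33
turn [-0.001 -0.004 -0.001] dp now [-0.1  0.6  1.6] dp after turn [-0.   0.6  1.6]
```

Request:
play_rows --motion '[{"turn":[0,-0.003,0],"dp":[0,0,1],"claw":0.35},{"turn":[0,0,0],"dp":[0,0,1],"claw":0.35},{"turn":[0,0,0],"dp":[0,0,1],"claw":0.35},{"turn":[0,0,0],"dp":[0,0,0],"claw":0.35}]'

```text
clock: 21.88
ee_pos: [0.4209, -0.367, 0.0153]
ee_rot: [-3.14, -0.002, -1.148]
wrist_force: [0.4, 0.1, -2.9]
finger_gap: 0.41
```

Request:
play_rows --motion '[{"turn":[0,0,0],"dp":[0,0,1.2],"claw":0.35},{"turn":[0,0,0],"dp":[0,0,0.5],"claw":0.35},{"turn":[0,0,0],"dp":[0,0,0],"claw":0.35}]'

```text
clock: 22.25
ee_pos: [0.421, -0.3671, 0.0152]
ee_rot: [-3.14, -0.002, -1.147]
wrist_force: [-0.6, 0.8, -0.3]
finger_gap: 0.409
```

```bash
python3 plan.py w .42 -.367 .0155 -1.147;python3 ov.py scene 80,160,120,90,6 s11
```

```text
t 22.25 pos [ 0.421  -0.3671  0.0152] yaw -1.1474 gap 38.4 F [-0.6  0.8 -0.3] q6 0.33
turn [-0.002 -0.002 -0.   ] dp now [-0.5  0.8 -0.3] dp after turn [-0.5  0.8 -0.3]
```

View pics/s11.png

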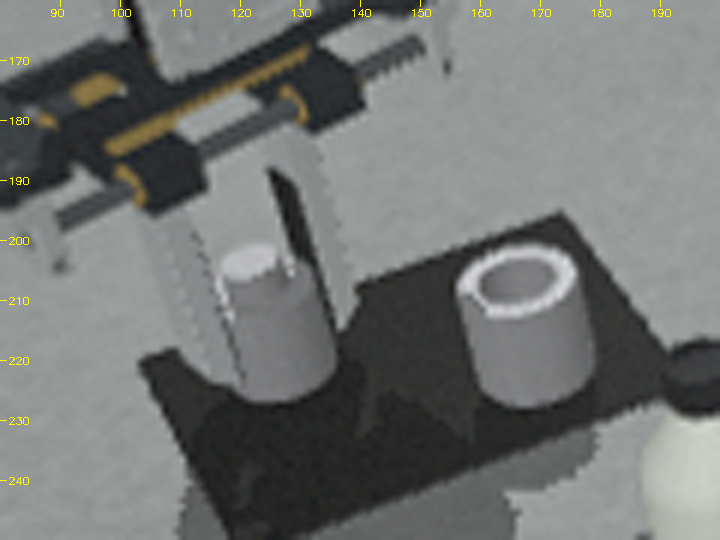

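Request:
play_rows --motion '[{"turn":[0,0,0],"dp":[0,0,0],"claw":0.65},{"turn":[0,0,0],"dp":[0,0,0],"claw":0.65},{"turn":[0,0,0],"dp":[0,0,0],"claw":0.65},{"turn":[0,0,0],"dp":[0,0,-10],"claw":0.65},{"turn":[0,0,0],"dp":[0,0,-30],"claw":0.65},{"turn":[0,0,0],"dp":[0,0,-45],"claw":0.65},{"turn":[0,0,0],"dp":[0,0,-50],"claw":0.65},{"turn":[0,0,0],"dp":[0,0,-30],"claw":0.65},{"turn":[0,0,0],"dp":[0,0,0],"claw":0.65}]'

```text
clock: 23.42
ee_pos: [0.4214, -0.3677, 0.188]
ee_rot: [-3.138, -0.008, -1.148]
wrist_force: [0.2, -0.2, -0.2]
finger_gap: 0.65
```

```bash
python3 plan.py w .6463 .2797 .16 -1.155;python3 ov.py scene 80,160,120,90,6 s12
```

```text
t 23.43 pos [ 0.4214 -0.3677  0.188 ] yaw -1.1475 gap 61.1 F [ 0.2 -0.2 -0.2] q6 0.33
turn [-0.004 -0.008  0.007] dp now [-498.1 -470.9   25.7] dp after turn [-501.4 -467.3   28. ]
```

View pics/s12.png

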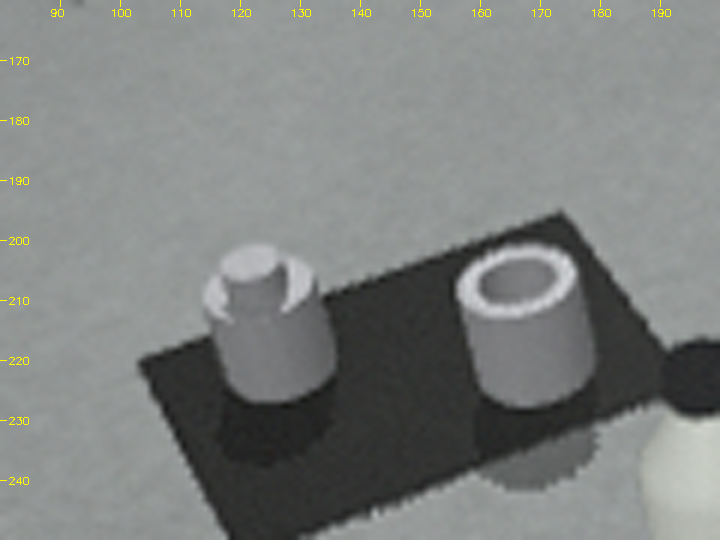

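Both stand upright on the mat, the plug at (124,215) and the sleeve at (168,213). Next, over to the block.

Request:
play_rows --motion '[{"turn":[0,0,0],"dp":[-20,-19,0],"claw":0.55},{"turn":[0,0,0],"dp":[-45,-42,0],"claw":0.55},{"turn":[0,0,0],"dp":[-50,-47,0],"claw":0.55},{"turn":[0,0,0],"dp":[-50,-47,0],"claw":0.55},{"turn":[0,0,0],"dp":[-50,-47,0],"claw":0.55},{"turn":[0,0,0],"dp":[-50,-47,0],"claw":0.55},{"turn":[0,0,0],"dp":[-50,-47,0],"claw":0.55},{"turn":[0,0,0],"dp":[-50,-47,0],"claw":0.55}]'

```text
clock: 24.48
ee_pos: [0.5666, 0.0743, 0.1675]
ee_rot: [3.123, 0.014, -1.158]
wrist_force: [0.6, -1.3, 0.4]
finger_gap: 0.546
```

```bash
python3 plan.py w .6463 .2797 .16 -1.155
```

```text
t 24.48 pos [0.5666 0.0743 0.1675] yaw -1.1582 gap 51.4 F [ 0.6 -1.3  0.4] q6 1.19
turn [ 0.019  0.014 -0.003] dp now [-156.1 -155.5    6.8] dp after turn [-155.7 -155.9    7.5]
```

Request:
play_rows --motion '[{"turn":[0.01,0.007,0],"dp":[-48,-48,0],"claw":0.55},{"turn":[0.008,0.006,0],"dp":[-42,-42,0],"claw":0.55},{"turn":[0,0,0],"dp":[-25,-25,0],"claw":0.55},{"turn":[0,0,0],"dp":[-10,-10,0],"claw":0.55},{"turn":[0,0,0],"dp":[0,0,0],"claw":0.55},{"turn":[0,0,0],"dp":[0,0,0],"claw":0.55}]'

```text
clock: 25.22
ee_pos: [0.624, 0.2389, 0.1518]
ee_rot: [3.118, 0.004, -1.154]
wrist_force: [-0.4, 0.4, -0.4]
finger_gap: 0.55
```

```bash
python3 plan.py w .6463 .2797 .11 -1.155
```

```text
t 25.23 pos [0.624  0.2389 0.1518] yaw -1.1536 gap 51.7 F [-0.4  0.4 -0.4] q6 1.43
turn [0.023 0.004 0.001] dp now [-28.1 -37.9  41. ] dp after turn [-28.3 -36.9  41.8]
```

Request:
play_rows --motion '[{"turn":[0.02,0.004,0],"dp":[-15,-20,0],"claw":0.55},{"turn":[0,0,0],"dp":[-13,-17,0],"claw":0.55},{"turn":[0,0,0],"dp":[0,0,0],"claw":0.55},{"turn":[0,0,0],"dp":[0,0,0],"claw":0.55}]'

```text
clock: 25.72
ee_pos: [0.6485, 0.2786, 0.1528]
ee_rot: [-3.14, -0.001, -1.159]
wrist_force: [0.3, -0.1, -0.4]
finger_gap: 0.548
```

```bash
python3 plan.py w .6463 .2797 .11 -1.155
```

```text
t 25.73 pos [0.6485 0.2786 0.1528] yaw -1.1586 gap 51.5 F [ 0.3 -0.1 -0.4] q6 1.48
turn [-0.002 -0.001 -0.004] dp now [-2.   1.7 42.8] dp after turn [-1.9  1.6 42.8]
```

Request:
play_rows --motion '[{"turn":[0,0,-0.004],"dp":[-1.5,1.5,8],"claw":0.55},{"turn":[0,0,0],"dp":[0,0,15],"claw":0.55},{"turn":[0,0,0],"dp":[0,0,12],"claw":0.55},{"turn":[0,0,0],"dp":[0,0,4],"claw":0.55},{"turn":[0,0,0],"dp":[0,0,0],"claw":0.55}]'

```text
clock: 26.35
ee_pos: [0.6454, 0.2776, 0.11]
ee_rot: [3.141, -0.001, -1.156]
wrist_force: [0.5, 0.3, 0.4]
finger_gap: 0.55
```

```bash
python3 plan.py w .6463 .2797 .042 -1.155; python3 ov.py scene 380,110,100,110,6 s13
```

```text
t 26.35 pos [0.6454 0.2776 0.11  ] yaw -1.156 gap 51.7 F [0.5 0.3 0.4] q6 1.48
turn [ 0.001 -0.001 -0.001] dp now [-1.6 -1.8 68. ] dp after turn [-1.6 -1.7 68. ]
```

View pics/s13.png

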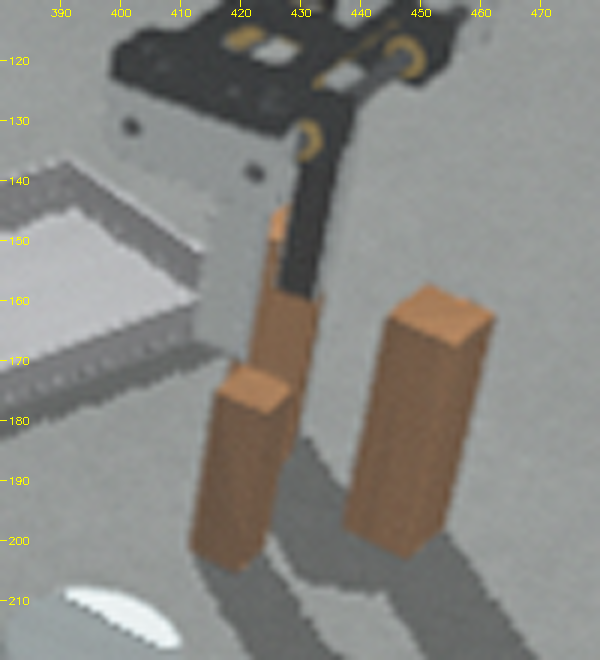

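```bash
python3 - <<'E'
from h import *
from plan import Ro
o=readout.get_obs();p=o["ee_pos"];R=Ro.from_euler('xyz',o["ee_rot"])
g=o["finger_gap"]*47
for z in(0,):
  for x,y in((g+12.5,8),(g+12.5,-8),(g,8),(g,-8),(-g,8),(-g,-8)):print(z,x,y,(w2p("scene",p+R.apply(np.array([x,y,z])/1e3))[0]+.5).round(1))
for P in((p[0],p[1],.08),(.6463,.2797,.08)):print(w2p("scene",P)[0]+.5)
E
```

```text
0 38.355476567353435 8 [411.8 169.3]
0 38.355476567353435 -8 [418.  171.9]
0 25.85547656735343 8 [414.6 167. ]
0 25.85547656735343 -8 [420.8 169.5]
0 -25.85547656735343 8 [425.9 157.6]
0 -25.85547656735343 -8 [432. 160.]
[421.47806886 174.27086289]
[422.41094232 174.23158525]
```

Request:
play_rows --motion '[{"turn":[0,0,0],"dp":[-1.5,-1.5,4],"claw":0.55},{"turn":[0,0,0],"dp":[0,0,6],"claw":0.55},{"turn":[0,0,0],"dp":[0,0,4],"claw":0.55},{"turn":[0,0,0],"dp":[0,0,0],"claw":0.55}]'

```text
clock: 26.9
ee_pos: [0.6469, 0.2801, 0.0964]
ee_rot: [-3.14, -0.001, -1.156]
wrist_force: [-0.4, 0.2, 0.8]
finger_gap: 0.549
```

```bash
python3 plan.py w .6465 .2796 .042 -1.155; python3 ov.py scene 380,110,100,110,6 s14
```

```text
t 26.9 pos [0.6469 0.2801 0.0964] yaw -1.1558 gap 51.6 F [-0.4  0.2  0.8] q6 1.48
turn [-0.001 -0.001 -0.001] dp now [ 0.2  0.7 54.4] dp after turn [ 0.3  0.6 54.4]
```

View pics/s14.png

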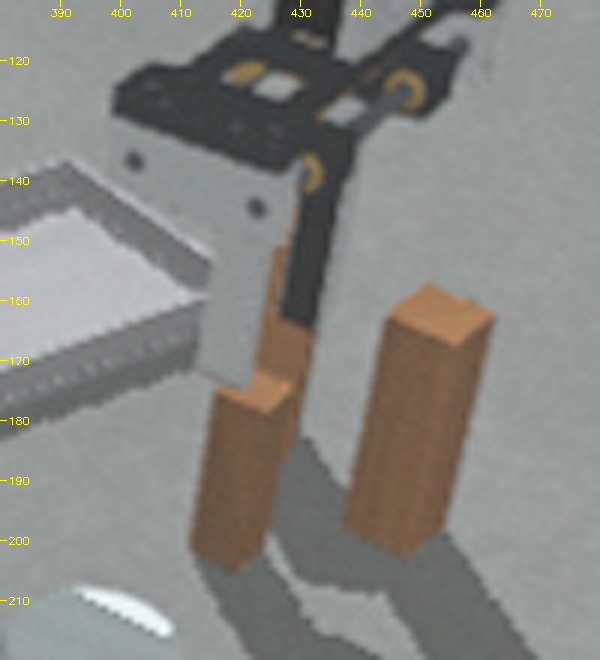

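Request:
play_rows --motion '[{"turn":[0,0,0],"dp":[0,0,6],"claw":0.55},{"turn":[0,0,0],"dp":[0,0,12],"claw":0.55},{"turn":[0,0,0],"dp":[0,0,14],"claw":0.55},{"turn":[0,0,0],"dp":[0,0,10],"claw":0.55},{"turn":[0,0,0],"dp":[0,0,5],"claw":0.55},{"turn":[0,0,0],"dp":[0,0,0],"claw":0.55}]'

```text
clock: 27.7
ee_pos: [0.6465, 0.2798, 0.0451]
ee_rot: [3.141, -0.001, -1.156]
wrist_force: [-0.4, 0.2, 0.7]
finger_gap: 0.549
```

```bash
python3 plan.py w .6465 .2796 .042 -1.155; python3 ov.py scene 380,110,100,110,6 s15
```

```text
t 27.7 pos [0.6465 0.2798 0.0451] yaw -1.1559 gap 51.6 F [-0.4  0.2  0.7] q6 1.48
turn [ 0.    -0.001 -0.001] dp now [0.2 0.1 3.1] dp after turn [0.2 0.1 3.1]
```

View pics/s15.png

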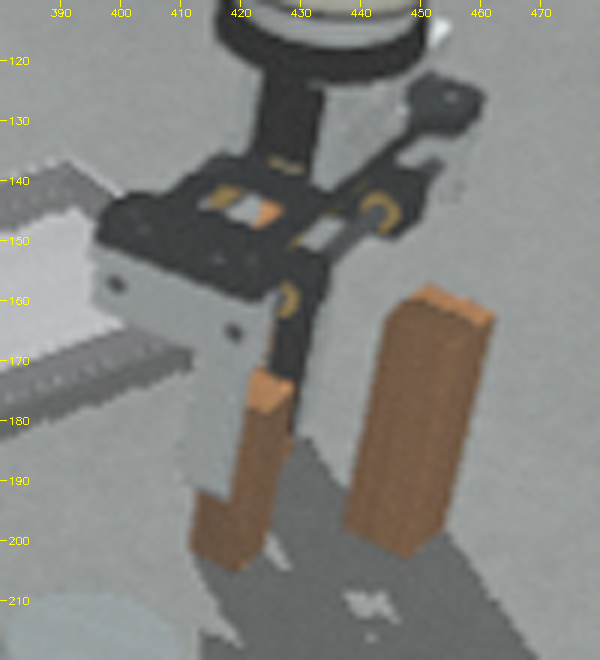

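Request:
play_rows --motion '[{"turn":[0,0,0],"dp":[0,0,2.5],"claw":0.55},{"turn":[0,0,0],"dp":[0,0,0],"claw":0.55},{"turn":[0,0,0],"dp":[0,0,0],"claw":0.2},{"turn":[0,0,0],"dp":[0,0,0],"claw":0.2},{"turn":[0,0,0],"dp":[0,0,0],"claw":0.2},{"turn":[0,0,0],"dp":[0,0,0],"claw":0.2},{"turn":[0,0,0],"dp":[0,0,0],"claw":0.2}]' --grip_force 20

```text
clock: 28.62
ee_pos: [0.6479, 0.2803, 0.0449]
ee_rot: [-3.138, -0.001, -1.156]
wrist_force: [0.2, -0.2, -0.4]
finger_gap: 0.255
```

```bash
python3 plan.py w .6465 .2796 .042 -1.155; python3 ov.py scene 380,110,100,110,6 s16
```

```text
t 28.62 pos [0.6479 0.2803 0.0449] yaw -1.1559 gap 24.0 F [ 0.2 -0.2 -0.4] q6 1.48
turn [-0.004 -0.001 -0.001] dp now [0.1 1.5 2.9] dp after turn [0.1 1.5 2.9]
```

View pics/s16.png

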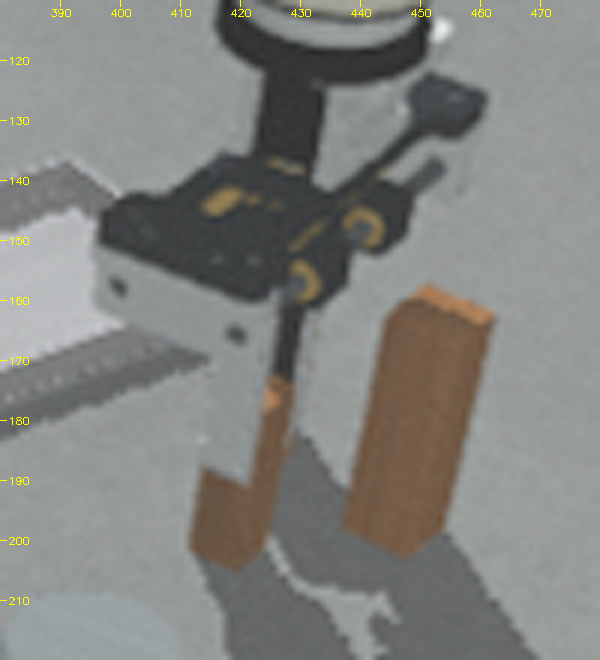

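Request:
play_rows --motion '[{"turn":[0,0,0],"dp":[0,0,-8],"claw":0.2},{"turn":[0,0,0],"dp":[0,0,-25],"claw":0.2},{"turn":[0,0,0],"dp":[0,0,-38],"claw":0.2},{"turn":[0,0,0],"dp":[0,0,-38],"claw":0.2},{"turn":[0,0,0],"dp":[0,0,-20],"claw":0.2},{"turn":[0,0,0],"dp":[0,0,0],"claw":0.2},{"turn":[0,0,0],"dp":[0,0,0],"claw":0.2}]' --grip_force 40

```text
clock: 29.55
ee_pos: [0.6466, 0.28, 0.1781]
ee_rot: [-3.14, -0.001, -1.156]
wrist_force: [0.6, 0.2, 0.2]
finger_gap: 0.252
```

```bash
python3 plan.py f 1.5 -79 .17 -1.147; python3 ov.py scene 380,60,100,130,5 s17
```

```text
t 29.55 pos [0.6466 0.28   0.1781] yaw -1.1559 gap 23.7 F [0.6 0.2 0.2] q6 1.48
turn [-0.002 -0.001 -0.009] dp now [327.1 222.1   8.1] dp after turn [325.1 225.    8.1]
```

View pics/s17.png

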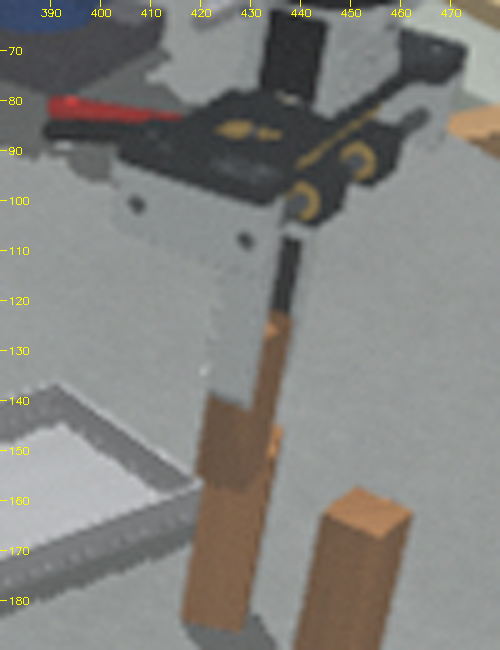

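Block is held and lifted, with its foot at about (425,157). Carrying it over the pocket.

Request:
play_rows --motion '[{"turn":[0,0,-0.008],"dp":[18,12,0],"claw":0.2},{"turn":[0,0,0],"dp":[38,26,0],"claw":0.2},{"turn":[0,0,0],"dp":[46,32,0],"claw":0.2},{"turn":[0,0,0],"dp":[46,32,0],"claw":0.2},{"turn":[0,0,0],"dp":[46,32,0],"claw":0.2},{"turn":[0,0,0],"dp":[46,32,0],"claw":0.2},{"turn":[0,0,0],"dp":[40,28,0],"claw":0.2},{"turn":[0,0,0],"dp":[22,15,0],"claw":0.2},{"turn":[0,0,0],"dp":[8,5,0],"claw":0.2},{"turn":[0,0,0],"dp":[0,0,0],"claw":0.2}]' --grip_force 60

```text
clock: 30.85
ee_pos: [0.5697, -0.1001, 0.1612]
ee_rot: [3.12, 0.011, -1.145]
wrist_force: [-0.1, 0.2, -1.9]
finger_gap: 0.254
```

```bash
python3 plan.py f 1.5 -79 .12 -1.147
```

```text
t 30.85 pos [ 0.5697 -0.1001  0.1612] yaw -1.1454 gap 23.9 F [-0.1  0.2 -1.9] q6 0.88
turn [0.022 0.01  0.002] dp now [10.7 -2.2 41.1] dp after turn [10.2 -1.3 41.2]
```

Request:
play_rows --motion '[{"turn":[0.021,0.01,0.002],"dp":[8,-1,0],"claw":0.2},{"turn":[0,0,0],"dp":[0,0,0],"claw":0.2},{"turn":[0,0,0],"dp":[0,0,0],"claw":0.2},{"turn":[0,0,0],"dp":[0,0,0],"claw":0.2}]'

```text
clock: 31.35
ee_pos: [0.5749, -0.1038, 0.1606]
ee_rot: [-3.141, 0.001, -1.142]
wrist_force: [0.8, -0.1, 0.8]
finger_gap: 0.253
```

```bash
python3 plan.py f 1.5 -79 .12 -1.147
```

```text
t 31.35 pos [ 0.5749 -0.1038  0.1606] yaw -1.1425 gap 23.8 F [ 0.8 -0.1  0.8] q6 0.87
turn [-0.     0.001  0.005] dp now [ 4.8  1.9 40.6] dp after turn [ 4.8  1.9 40.6]
```

Request:
play_rows --motion '[{"turn":[0,0,0.005],"dp":[4.5,1.8,5],"claw":0.2},{"turn":[0,0,0],"dp":[0,0,12],"claw":0.2},{"turn":[0,0,0],"dp":[0,0,14],"claw":0.2},{"turn":[0,0,0],"dp":[0,0,6],"claw":0.2},{"turn":[0,0,0],"dp":[0,0,0],"claw":0.2},{"turn":[0,0,0],"dp":[0,0,0],"claw":0.2}]'

```text
clock: 32.1
ee_pos: [0.5745, -0.1084, 0.1197]
ee_rot: [3.14, 0.003, -1.147]
wrist_force: [-0.3, -0.8, 0.2]
finger_gap: 0.253
```

```bash
python3 plan.py f 1.5 -79 .06 -1.147;python3 ov.py scene 210,140,120,110,6 s18;python3 ov.py top 300,180,120,100,6 t18
```

```text
t 32.1 pos [ 0.5745 -0.1084  0.1197] yaw -1.1474 gap 23.8 F [-0.3 -0.8  0.2] q6 0.86
turn [ 0.001  0.003 -0.   ] dp now [ 0.9 -0.5 59.7] dp after turn [ 0.7 -0.4 59.7]
```

View pics/s18.png

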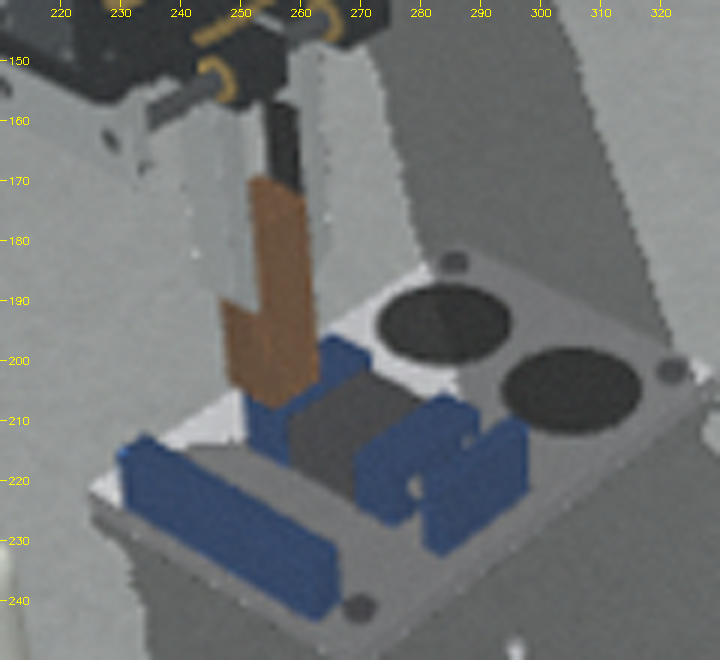

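View pics/t18.png

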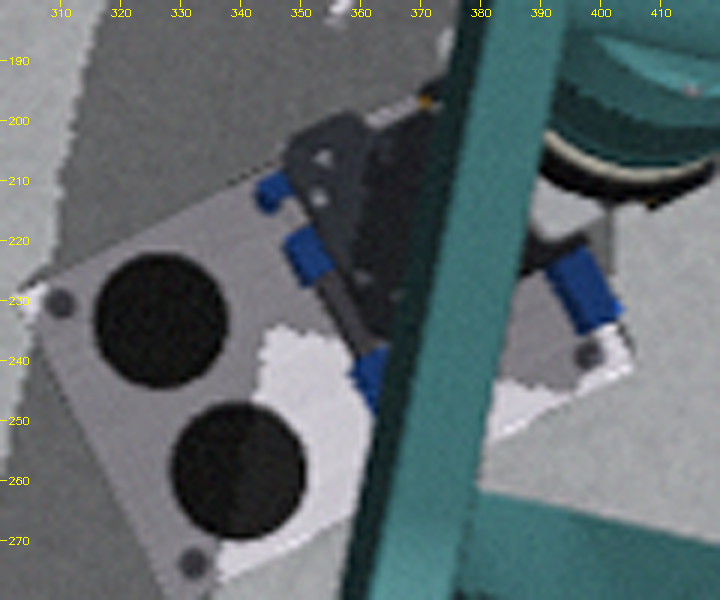

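```bash
python3 - <<'E'
from h import *
from plan import fw
im=cv2.imread("pics/s18_f.png")
crop(im[:,:,::-1],235,160,60,60,12,"pics/s18z.png",5)
for z in(.075,.155):
 for a,b in((-12,-91),(12,-91),(12,-67),(-12,-67)):
  print(z,a,b,(w2p("scene",[*fw(a,b),z])[0]+.5).round(1))
E
```

```text
0.075 -12 -91 [247.5 204.1]
0.075 12 -91 [255.5 208.6]
0.075 12 -67 [263.3 203.2]
0.075 -12 -67 [255.4 198.9]
0.155 -12 -91 [244.4 173.6]
0.155 12 -91 [252.7 177.9]
0.155 12 -67 [261.  172.7]
0.155 -12 -67 [252.7 168.6]
```

View pics/s18z.png

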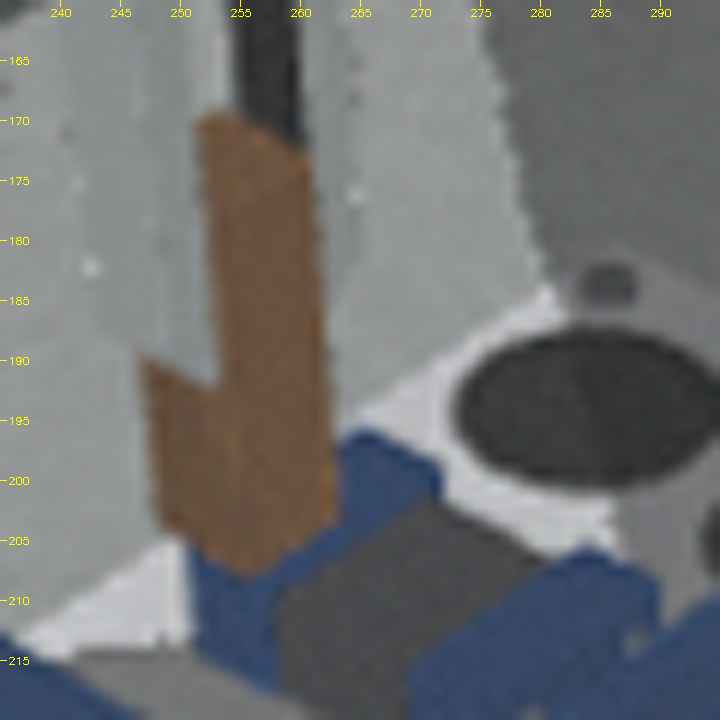

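Request:
play_rows --motion '[{"turn":[0.001,0.003,0],"dp":[1.5,-1,6],"claw":0.2},{"turn":[0,0,0],"dp":[0,0,12],"claw":0.2},{"turn":[0,0,0],"dp":[0,0,12],"claw":0.2},{"turn":[0,0,0],"dp":[0,0,8],"claw":0.2},{"turn":[0,0,0],"dp":[0,0,3],"claw":0.2},{"turn":[0,0,0],"dp":[0,0,0],"claw":0.2}]'

```text
clock: 32.95
ee_pos: [0.576, -0.1094, 0.0757]
ee_rot: [3.141, -0.0, -1.147]
wrist_force: [0.8, -0.8, -0.5]
finger_gap: 0.255
```

```bash
python3 plan.py f 2.3 -80 .06 -1.147;python3 ov.py scene 225,170,80,75,9 s19
```

```text
t 32.95 pos [ 0.576  -0.1094  0.0757] yaw -1.1474 gap 24.0 F [ 0.8 -0.8 -0.5] q6 0.86
turn [ 0. -0. -0.] dp now [ 0.2 -0.2 15.7] dp after turn [ 0.2 -0.2 15.7]
```

View pics/s19.png

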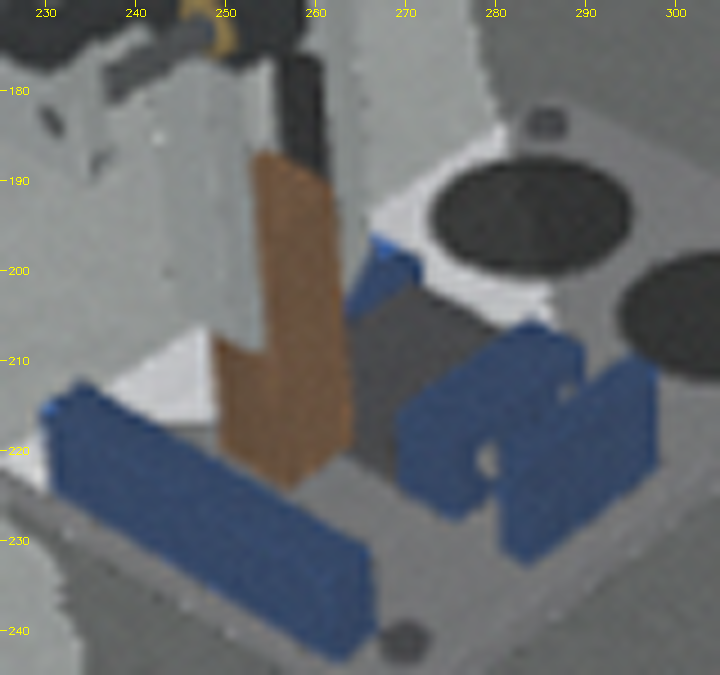

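Request:
play_rows --motion '[{"turn":[0,0,0],"dp":[0,0,5],"claw":0.2},{"turn":[0,0,0],"dp":[0,0,5],"claw":0.2},{"turn":[0,0,0],"dp":[0,0,4],"claw":0.2},{"turn":[0,0,0],"dp":[0,0,0.5],"claw":0.2},{"turn":[0,0,0],"dp":[0,0,0],"claw":0.2}]'

```text
clock: 33.62
ee_pos: [0.5768, -0.1096, 0.0614]
ee_rot: [-3.14, -0.002, -1.147]
wrist_force: [-0.4, 0.8, -0.6]
finger_gap: 0.25
```

```bash
python3 plan.py f 2.3 -80 .06 -1.147;python3 ov.py scene 225,170,80,75,9 s20
```

```text
t 33.62 pos [ 0.5768 -0.1096  0.0614] yaw -1.1474 gap 23.5 F [-0.4  0.8 -0.6] q6 0.86
turn [-0.001 -0.002 -0.   ] dp now [-0.3  0.4  1.4] dp after turn [-0.3  0.4  1.4]
```

View pics/s20.png

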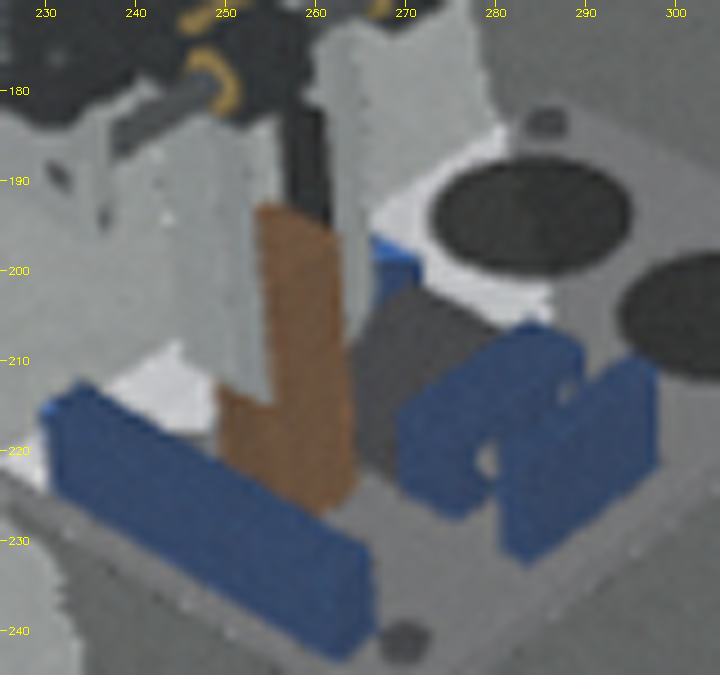

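Request:
play_rows --motion '[{"turn":[0,0,0],"dp":[-3,0,0],"claw":0.2},{"turn":[0,0,0],"dp":[-4,0,0],"claw":0.2},{"turn":[0,0,0],"dp":[-4,0,0],"claw":0.2},{"turn":[0,0,0],"dp":[-4,0,0],"claw":0.2},{"turn":[0,0,0],"dp":[-4,0,0],"claw":0.2}]'

```text
clock: 34.3
ee_pos: [0.5717, -0.0982, 0.063]
ee_rot: [-3.138, -0.019, -1.148]
wrist_force: [2.9, -5.4, -2.1]
finger_gap: 0.253
```

```bash
python3 plan.py f 2.3 -4 .06 -1.147;python3 ov.py scene 225,170,80,75,9 s21
```

```text
t 34.3 pos [ 0.5717 -0.0982  0.063 ] yaw -1.1482 gap 23.8 F [ 2.9 -5.4 -2.1] q6 0.89
turn [-0.003 -0.019 -0.001] dp now [-63.9   0.6   1.8] dp after turn [-63.8   0.5   3. ]
```

View pics/s21.png

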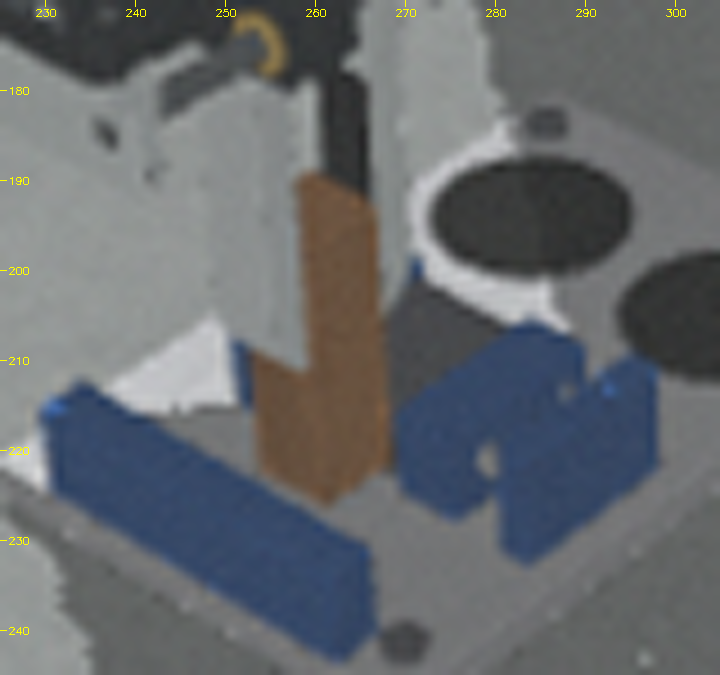

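Request:
play_rows --motion '[{"turn":[0,-0.015,0],"dp":[-5,0,0.8],"claw":0.2},{"turn":[0,-0.01,0],"dp":[-5,0,0.5],"claw":0.2},{"turn":[0,-0.005,0],"dp":[-5,0,0.3],"claw":0.2},{"turn":[0,-0.003,0],"dp":[-5,0,0.3],"claw":0.2},{"turn":[0,-0.003,0],"dp":[-5,0,0.2],"claw":0.2}]'

```text
clock: 34.98
ee_pos: [0.5678, -0.0898, 0.0639]
ee_rot: [-3.135, -0.019, -1.151]
wrist_force: [2.9, -5.9, -3.2]
finger_gap: 0.251
```

```bash
python3 plan.py f 2.3 -4 .06 -1.147;python3 ov.py scene 225,170,80,75,9 s22
```

```text
t 34.98 pos [ 0.5678 -0.0898  0.0639] yaw -1.1508 gap 23.6 F [ 2.9 -5.9 -3.2] q6 0.9
turn [-0.007 -0.019 -0.004] dp now [-54.6   0.6   2.8] dp after turn [-54.5   0.3   3.9]
```

View pics/s22.png

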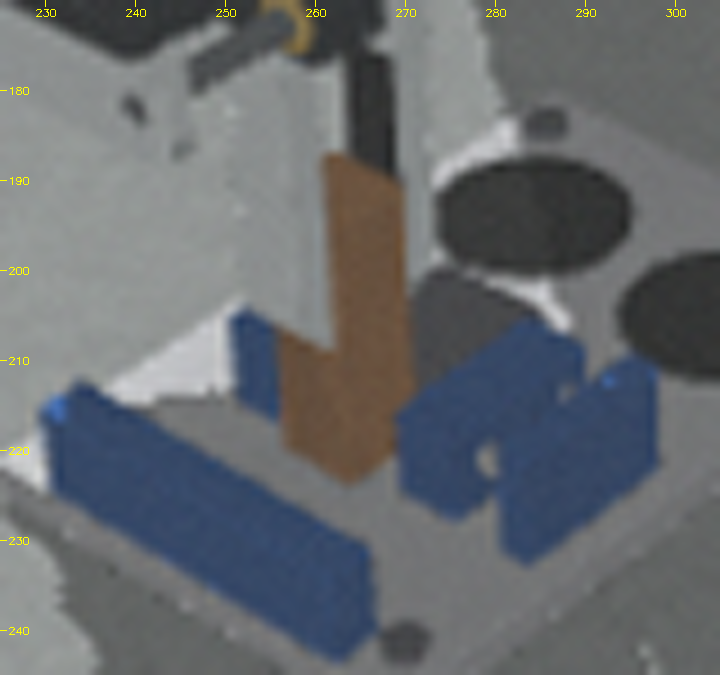

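Request:
play_rows --motion '[{"turn":[0,-0.01,0],"dp":[-8,0,2],"claw":0.2},{"turn":[0,-0.01,0],"dp":[-8,0,2],"claw":0.2},{"turn":[0,-0.01,0],"dp":[-8,0,1.5],"claw":0.2},{"turn":[0,-0.01,0],"dp":[-8,0,1.5],"claw":0.2},{"turn":[0,-0.01,0],"dp":[-8,0,1.5],"claw":0.2},{"turn":[0,-0.01,0],"dp":[-8,0,1.5],"claw":0.2}]'

```text
clock: 35.78
ee_pos: [0.5572, -0.0666, 0.0621]
ee_rot: [-3.129, -0.011, -1.154]
wrist_force: [1.8, -8.2, 1.1]
finger_gap: 0.252
```

```bash
python3 plan.py f 2.3 -4 .06 -1.147;python3 ov.py scene 225,150,100,95,7 s23
```

```text
t 35.77 pos [ 0.5572 -0.0666  0.0621] yaw -1.1536 gap 23.7 F [ 1.8 -8.2  1.1] q6 0.93
turn [-0.012 -0.011 -0.007] dp now [-29.1   0.5   1.8] dp after turn [-29.    0.3   2.1]
```

View pics/s23.png

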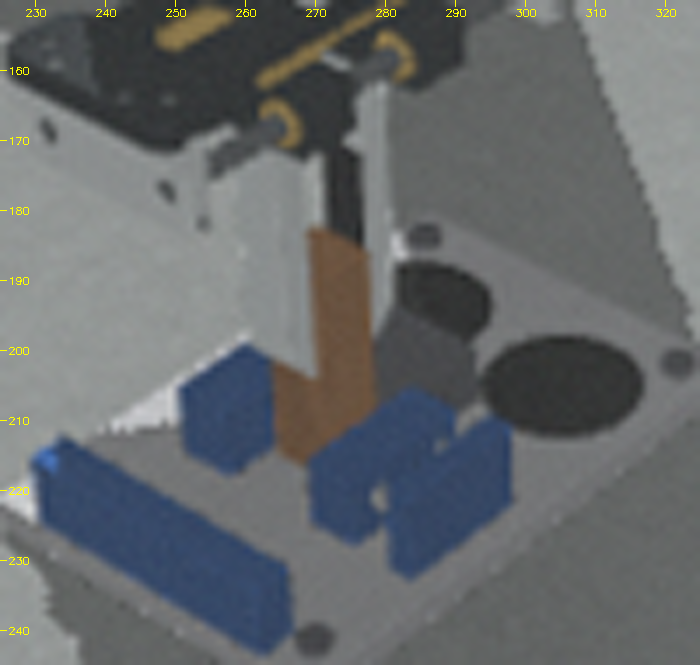

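Request:
play_rows --motion '[{"turn":[-0.004,-0.008,-0.003],"dp":[-8,0,1.5],"claw":0.2},{"turn":[-0.004,-0.006,-0.003],"dp":[-8,0,1.5],"claw":0.2},{"turn":[-0.003,-0.006,0],"dp":[-8,0,1.2],"claw":0.2},{"turn":[0,-0.006,0],"dp":[-7,0,1],"claw":0.2},{"turn":[0,-0.003,0],"dp":[-5,0,0.5],"claw":0.2}]'

```text
clock: 36.45
ee_pos: [0.5467, -0.0415, 0.0611]
ee_rot: [-3.136, -0.004, -1.15]
wrist_force: [0.5, -1.6, 0.6]
finger_gap: 0.256
```

```bash
python3 plan.py f 2.3 -4 .06 -1.147;python3 ov.py scene 225,150,100,95,7 s24
```

```text
t 36.45 pos [ 0.5467 -0.0415  0.0611] yaw -1.1497 gap 24.1 F [ 0.5 -1.6  0.6] q6 0.97
turn [-0.006 -0.004 -0.003] dp now [-1.8  1.   1.1] dp after turn [-1.8  1.   1.1]
```

View pics/s24.png

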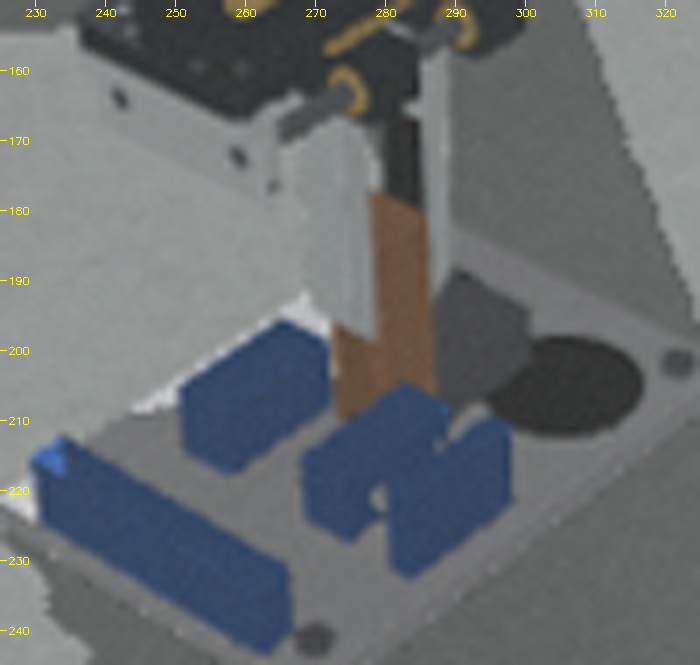

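Request:
play_rows --motion '[{"turn":[0,0,0],"dp":[4,0,0],"claw":0.2},{"turn":[0,0,0],"dp":[4,0,0],"claw":0.2},{"turn":[0,0,0],"dp":[0,0,0],"claw":0.2},{"turn":[0,0,0],"dp":[0,0,-10],"claw":0.2},{"turn":[0,0,0],"dp":[0,0,-25],"claw":0.2},{"turn":[0,0,0],"dp":[0,0,-35],"claw":0.2},{"turn":[0,0,0],"dp":[0,0,-35],"claw":0.2},{"turn":[0,0,0],"dp":[0,0,-15],"claw":0.2},{"turn":[0,0,0],"dp":[0,0,0],"claw":0.2}]' --grip_force 40

```text
clock: 37.62
ee_pos: [0.5481, -0.0475, 0.1849]
ee_rot: [-3.138, 0.002, -1.149]
wrist_force: [0.3, 0.1, -2.1]
finger_gap: 0.254
```

```bash
python3 plan.py w .6479 .2803 .17 -1.156;python3 ov.py scene 225,110,110,110,6 s25
```

```text
t 37.62 pos [ 0.5481 -0.0475  0.1849] yaw -1.149 gap 23.9 F [ 0.3  0.1 -2.1] q6 0.96
turn [-0.004  0.002  0.007] dp now [-258.2 -225.2   16.1] dp after turn [-259.8 -223.5   14.9]
```

View pics/s25.png

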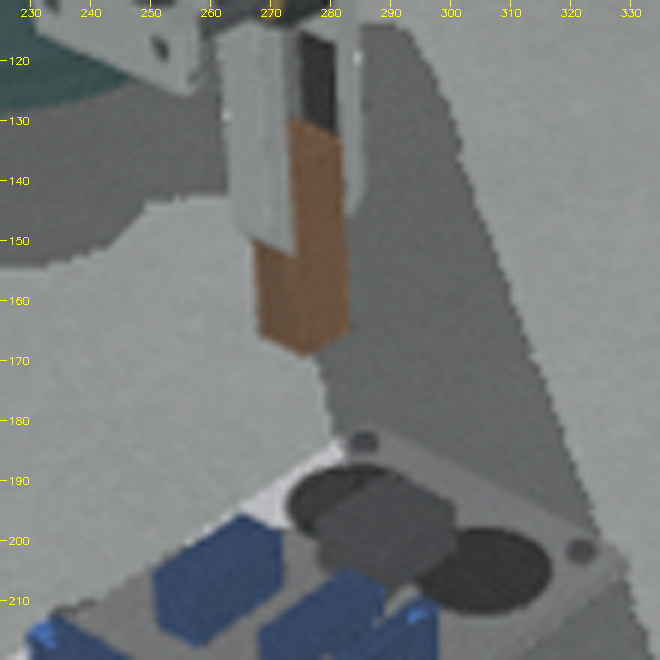

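Request:
play_rows --motion '[{"turn":[0,0,0.007],"dp":[-18,-15,-1],"claw":0.2},{"turn":[0,0,0],"dp":[-35,-30,-1],"claw":0.2},{"turn":[0,0,0],"dp":[-40,-35,-1],"claw":0.2},{"turn":[0,0,0],"dp":[-40,-35,-1],"claw":0.2},{"turn":[0,0,0],"dp":[-40,-35,-1],"claw":0.2},{"turn":[0,0,0],"dp":[-36,-31,-1],"claw":0.2},{"turn":[0,0,0],"dp":[-24,-21,-1],"claw":0.2},{"turn":[0,0,0],"dp":[-10,-9,0],"claw":0.2},{"turn":[0,0,0],"dp":[0,0,0],"claw":0.2},{"turn":[0,0,0],"dp":[0,0,0],"claw":0.2}]'

```text
clock: 38.92
ee_pos: [0.6382, 0.2651, 0.1682]
ee_rot: [3.109, 0.009, -1.162]
wrist_force: [-0.5, -0.7, -0.8]
finger_gap: 0.255
```

```bash
python3 plan.py w .6479 .2803 .1 -1.156
```

```text
t 38.92 pos [0.6382 0.2651 0.1682] yaw -1.1615 gap 24.0 F [-0.5 -0.7 -0.8] q6 1.47
turn [ 0.032  0.009 -0.005] dp now [ -9.5 -17.1  67.7] dp after turn [-10.  -15.   68.2]
```

Request:
play_rows --motion '[{"turn":[0.03,0.009,-0.005],"dp":[-8,-10,0],"claw":0.2},{"turn":[0,0,0],"dp":[0,0,0],"claw":0.2},{"turn":[0,0,0],"dp":[0,0,0],"claw":0.2},{"turn":[0,0,0],"dp":[0,0,0],"claw":0.2}]'

```text
clock: 39.42
ee_pos: [0.6448, 0.2742, 0.1693]
ee_rot: [-3.14, -0.001, -1.16]
wrist_force: [-0.1, -0.3, 0.0]
finger_gap: 0.252
```

```bash
python3 plan.py w .6479 .2803 .1 -1.156
```

```text
t 39.42 pos [0.6448 0.2742 0.1693] yaw -1.1596 gap 23.7 F [-0.1 -0.3  0. ] q6 1.48
turn [-0.001 -0.001 -0.004] dp now [-4.4 -5.2 69.3] dp after turn [-4.3 -5.3 69.3]
```

Request:
play_rows --motion '[{"turn":[0,0,-0.004],"dp":[-4.2,-4.5,6],"claw":0.2},{"turn":[0,0,0],"dp":[0,0,14],"claw":0.2},{"turn":[0,0,0],"dp":[0,0,18],"claw":0.2},{"turn":[0,0,0],"dp":[0,0,15],"claw":0.2},{"turn":[0,0,0],"dp":[0,0,6],"claw":0.2},{"turn":[0,0,0],"dp":[0,0,0],"claw":0.2},{"turn":[0,0,0],"dp":[0,0,0],"claw":0.2}]'

```text
clock: 40.3
ee_pos: [0.6465, 0.2796, 0.1038]
ee_rot: [3.139, -0.001, -1.156]
wrist_force: [-0.4, 0.2, -0.7]
finger_gap: 0.256
```

```bash
python3 plan.py w .6479 .2803 .046 -1.156
```

```text
t 40.3 pos [0.6465 0.2796 0.1038] yaw -1.1556 gap 24.0 F [-0.4  0.2 -0.7] q6 1.48
turn [ 0.003 -0.001  0.   ] dp now [-0.1 -1.7 57.8] dp after turn [-0.  -1.5 57.8]
```

Request:
play_rows --motion '[{"turn":[0.003,0,0],"dp":[0,-0.8,6],"claw":0.2},{"turn":[0,0,0],"dp":[0,0,12],"claw":0.2},{"turn":[0,0,0],"dp":[0,0,14],"claw":0.2},{"turn":[0,0,0],"dp":[0,0,10],"claw":0.2},{"turn":[0,0,0],"dp":[0,0,6],"claw":0.2},{"turn":[0,0,0],"dp":[0,0,0],"claw":0.2},{"turn":[0,0,0],"dp":[0,0,0],"claw":0.2}]'

```text
clock: 41.18
ee_pos: [0.6478, 0.28, 0.0531]
ee_rot: [-3.14, -0.001, -1.156]
wrist_force: [-0.6, 0.1, -0.1]
finger_gap: 0.256
```

```bash
python3 plan.py w .6479 .2803 .045 -1.156
```

```text
t 41.17 pos [0.6478 0.28   0.0531] yaw -1.1557 gap 24.0 F [-0.6  0.1 -0.1] q6 1.48
turn [-0.002 -0.001  0.   ] dp now [-0.2 -0.2  8.1] dp after turn [-0.2 -0.2  8.1]
```

Request:
play_rows --motion '[{"turn":[0,0,0],"dp":[0,0,3],"claw":0.2},{"turn":[0,0,0],"dp":[0,0,2.5],"claw":0.2},{"turn":[0,0,0],"dp":[0,0,1.5],"claw":0.2},{"turn":[0,0,0],"dp":[0,0,0],"claw":0.2}]'

```text
clock: 41.68
ee_pos: [0.6485, 0.2803, 0.047]
ee_rot: [-3.137, -0.001, -1.156]
wrist_force: [-0.9, -0.3, 0.8]
finger_gap: 0.251
```

```bash
python3 plan.py w .6479 .2803 .045 -1.156; python3 ov.py scene 380,110,100,110,6 s26
```

```text
t 41.67 pos [0.6485 0.2803 0.047 ] yaw -1.1556 gap 23.6 F [-0.9 -0.3  0.8] q6 1.48
turn [-0.004 -0.001  0.   ] dp now [-0.2  0.6  2. ] dp after turn [-0.2  0.5  2. ]
```

View pics/s26.png

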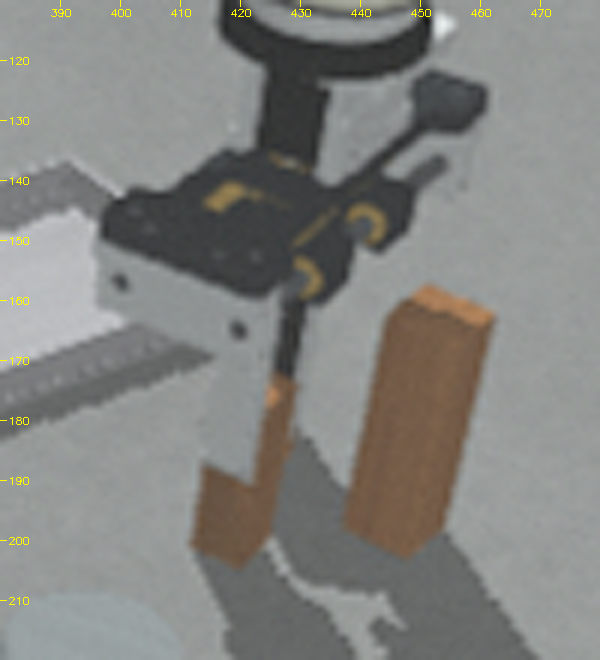

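Request:
play_rows --motion '[{"turn":[-0.003,0,0],"dp":[0,0.4,1.2],"claw":0.2},{"turn":[0,0,0],"dp":[0,0,1],"claw":0.2},{"turn":[0,0,0],"dp":[0,0,0.5],"claw":0.2},{"turn":[0,0,0],"dp":[0,0,0],"claw":0.2}]'

```text
clock: 42.22
ee_pos: [0.6484, 0.2802, 0.0449]
ee_rot: [-3.14, -0.002, -1.156]
wrist_force: [-0.0, -0.7, -0.8]
finger_gap: 0.253
```

```bash
python3 plan.py w .6479 .2803 .045 -1.156
```

```text
t 42.23 pos [0.6484 0.2802 0.0449] yaw -1.1556 gap 23.8 F [-0.  -0.7 -0.8] q6 1.48
turn [-0.002 -0.002  0.   ] dp now [-0.3  0.5 -0.1] dp after turn [-0.3  0.5 -0.1]
```

Request:
play_rows --motion '[{"turn":[0,0,0],"dp":[0,0.5,0.5],"claw":0.2},{"turn":[0,0,0],"dp":[0,0,0],"claw":0.2},{"turn":[0,0,0],"dp":[0,0,0],"claw":0.5},{"turn":[0,0,0],"dp":[0,0,0],"claw":0.5},{"turn":[0,0,0],"dp":[0,0,0],"claw":0.5},{"turn":[0,0,0],"dp":[0,0,-8],"claw":0.5},{"turn":[0,0,0],"dp":[0,0,-20],"claw":0.5},{"turn":[0,0,0],"dp":[0,0,-30],"claw":0.5},{"turn":[0,0,0],"dp":[0,0,-30],"claw":0.5},{"turn":[0,0,0],"dp":[0,0,-15],"claw":0.5}]'

```text
clock: 43.48
ee_pos: [0.6479, 0.2802, 0.1545]
ee_rot: [-3.138, -0.002, -1.156]
wrist_force: [0.9, -0.1, 1.4]
finger_gap: 0.497
```

```bash
python3 ov.py scene 380,110,100,110,6 s27; python3 plan.py f 0 28 .13 0.42
```

```text
t 43.52 pos [0.6487 0.2804 0.1566] yaw -1.1556 gap 47.0 F [1.  0.  2.2] q6 1.48
turn [-0.004 -0.007 -1.576] dp now [219.6 226.9  25.4] dp after turn [-227.8  218.5   26.6]
```

View pics/s27.png

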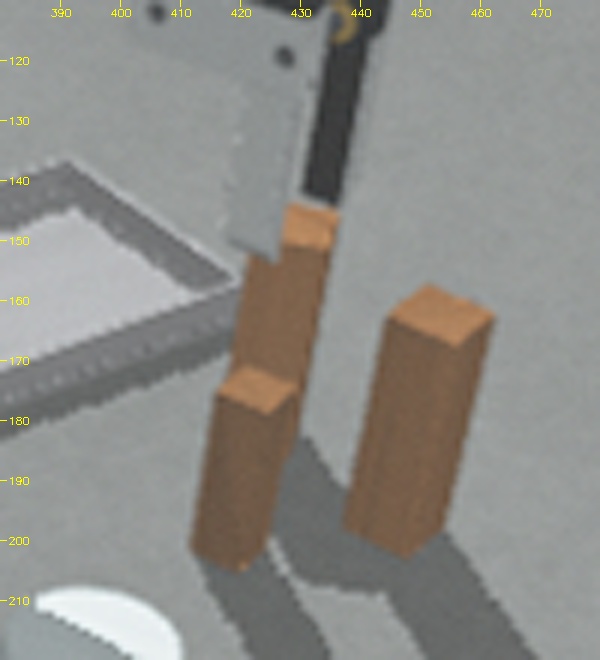

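```bash
python3 ov.py top 295,180,120,105,6 t28;python3 ov.py scene 225,165,115,90,6 s28
```

```text
(no output)
```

View pics/t28.png

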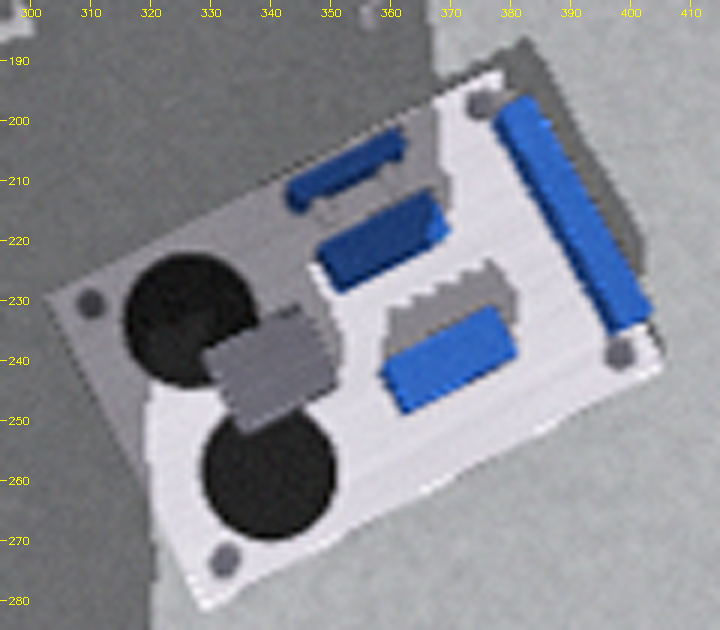

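View pics/s28.png

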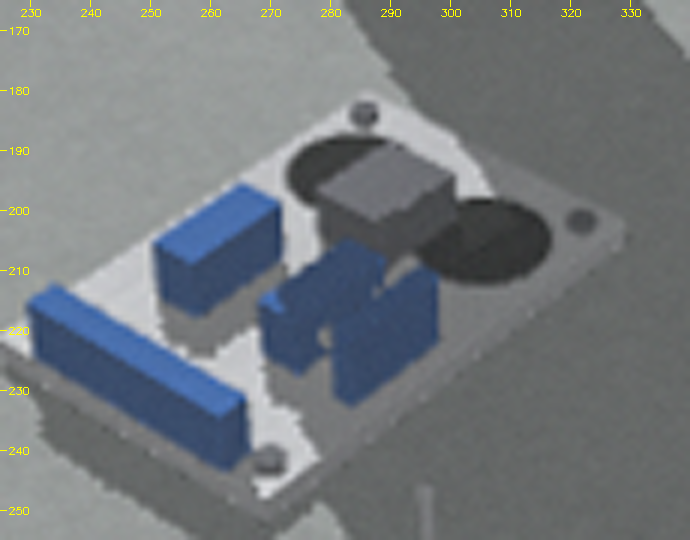

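```bash
python3 - <<'E'
from fit2 import *
from plan import F,fw
a,b=18,22
o=[(T,(a,b,36),(329,239)),(T,(a,-b,36),(344.5,231.5)),(T,(-a,-b,36),(351,244)),(T,(-a,b,36),(335.5,252.5)),
(S,(-a,-b,36),(278,197)),(S,(-a,b,36),(291,188.5)),(S,(a,b,36),(300.5,194)),(S,(a,-b,36),(287.5,202.5))]
for w in(T,S,0):
    p,r=fit(only(o,w) if w else sh(o),[.53,0,.42]);print(w,p.round(4))
    d=np.array(p[:2])-F[:2];c,s=np.cos(F[2]),np.sin(F[2]);print("fix mm",(d[0]*c+d[1]*s)*1e3,(-d[0]*s+d[1]*c)*1e3)
E
```

```text
top [ 0.5266 -0.0098  0.4188]
fix mm -2.021025697007569 31.295670227440223
scene [ 0.5314 -0.0117  0.3521]
fix mm 1.5511634663825449 27.637935322573416
0 [ 0.5277 -0.0103  0.3928]
fix mm -1.1971637581211954 30.361160669031857
```

Request:
play_rows --motion '[{"turn":[0,0,-0.175],"dp":[0,0,0],"claw":0.65},{"turn":[0,0,-0.175],"dp":[0,0,0],"claw":0.65},{"turn":[0,0,-0.175],"dp":[0,0,0],"claw":0.65},{"turn":[0,0,-0.175],"dp":[0,0,0],"claw":0.65},{"turn":[0,0,-0.175],"dp":[0,0,0],"claw":0.65},{"turn":[0,0,-0.175],"dp":[0,0,0],"claw":0.65},{"turn":[0,0,-0.175],"dp":[0,0,0],"claw":0.65},{"turn":[0,0,-0.175],"dp":[0,0,0],"claw":0.65},{"turn":[0,0,-0.175],"dp":[0,0,0],"claw":0.65},{"turn":[0,0,0],"dp":[0,0,0],"claw":0.65}]'

```text
clock: 44.88
ee_pos: [0.6379, 0.2766, 0.1282]
ee_rot: [-3.138, 0.037, 0.47]
wrist_force: [0.7, 0.4, -0.2]
finger_gap: 0.652
```

```bash
python3 plan.py w .529 -.0107 .13 0.415
```

```text
t 44.88 pos [0.6379 0.2766 0.1282] yaw 0.4699 gap 61.3 F [ 0.7  0.4 -0.2] q6 -0.14
turn [-0.003  0.037  0.055] dp now [-227.1  206.8    5.7] dp after turn [-215.5  219.    -1.8]
```

Request:
play_rows --motion '[{"turn":[-0.003,0.037,0.05],"dp":[0,0,-20],"claw":0.65},{"turn":[0,0,0],"dp":[-15,15,-10],"claw":0.65},{"turn":[0,0,0],"dp":[-35,36,0],"claw":0.65},{"turn":[0,0,0],"dp":[-42,42,0],"claw":0.65},{"turn":[0,0,0],"dp":[-42,42,0],"claw":0.65},{"turn":[0,0,0],"dp":[-38,38,0],"claw":0.65},{"turn":[0,0,0],"dp":[-25,25,0],"claw":0.65},{"turn":[0,0,0],"dp":[-10,10,0],"claw":0.65},{"turn":[0,0,0],"dp":[0,0,0],"claw":0.65},{"turn":[0,0,0],"dp":[0,0,0],"claw":0.65}]'

```text
clock: 46.12
ee_pos: [0.5217, -0.0105, 0.1529]
ee_rot: [-3.141, 0.015, 0.404]
wrist_force: [-0.0, -0.6, 0.8]
finger_gap: 0.65
```

```bash
python3 plan.py w .529 -.0107 .09 0.415
```

```text
t 46.12 pos [ 0.5217 -0.0105  0.1529] yaw 0.4041 gap 61.1 F [-0.  -0.6  0.8] q6 -0.53
turn [-0.     0.015 -0.011] dp now [ 7.5  3.1 62.8] dp after turn [ 6.6  3.2 62.9]
```

Request:
play_rows --motion '[{"turn":[0,0.015,-0.01],"dp":[5,3,5],"claw":0.65},{"turn":[0,0,0],"dp":[0,0,14],"claw":0.65},{"turn":[0,0,0],"dp":[0,0,18],"claw":0.65},{"turn":[0,0,0],"dp":[0,0,14],"claw":0.65},{"turn":[0,0,0],"dp":[0,0,6],"claw":0.65},{"turn":[0,0,0],"dp":[0,0,0],"claw":0.65},{"turn":[0,0,0],"dp":[0,0,0],"claw":0.65}]'

```text
clock: 47.0
ee_pos: [0.5284, -0.0074, 0.0903]
ee_rot: [-3.139, 0.001, 0.421]
wrist_force: [0.8, 0.9, -0.1]
finger_gap: 0.652
```

```bash
python3 plan.py w .529 -.0107 .04 0.415;python3 ov.py scene 235,120,110,110,6 s29
```

```text
t 47.0 pos [ 0.5284 -0.0074  0.0903] yaw 0.4207 gap 61.2 F [ 0.8  0.9 -0.1] q6 -0.54
turn [-0.003  0.001  0.006] dp now [-0.7  3.4 50.3] dp after turn [-0.7  3.3 50.3]
```

View pics/s29.png

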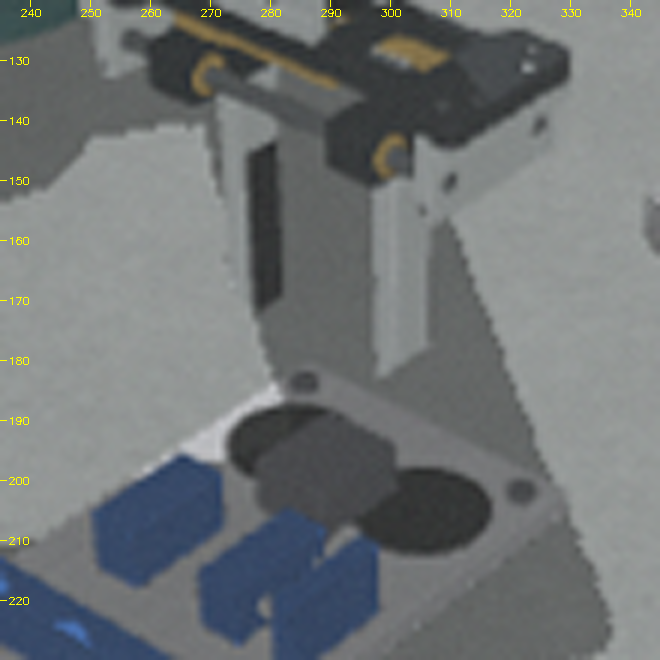

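Request:
play_rows --motion '[{"turn":[-0.003,0,0.005],"dp":[0,2.5,5],"claw":0.65},{"turn":[0,0,0],"dp":[0,0,12],"claw":0.65},{"turn":[0,0,0],"dp":[0,0,12],"claw":0.65},{"turn":[0,0,0],"dp":[0,0,8],"claw":0.65},{"turn":[0,0,0],"dp":[0,0,4],"claw":0.65},{"turn":[0,0,0],"dp":[0,0,0],"claw":0.65}]'

```text
clock: 47.8
ee_pos: [0.5295, -0.01, 0.0467]
ee_rot: [3.141, 0.001, 0.415]
wrist_force: [-0.7, -0.4, -0.1]
finger_gap: 0.646
```

```bash
python3 plan.py w .529 -.0107 .016 0.415;python3 ov.py scene 255,160,80,65,9 s30
```

```text
t 47.8 pos [ 0.5295 -0.01    0.0467] yaw 0.415 gap 60.8 F [-0.7 -0.4 -0.1] q6 -0.54
turn [ 0.001  0.001 -0.   ] dp now [-0.7  0.4 30.7] dp after turn [-0.7  0.4 30.7]
```

View pics/s30.png

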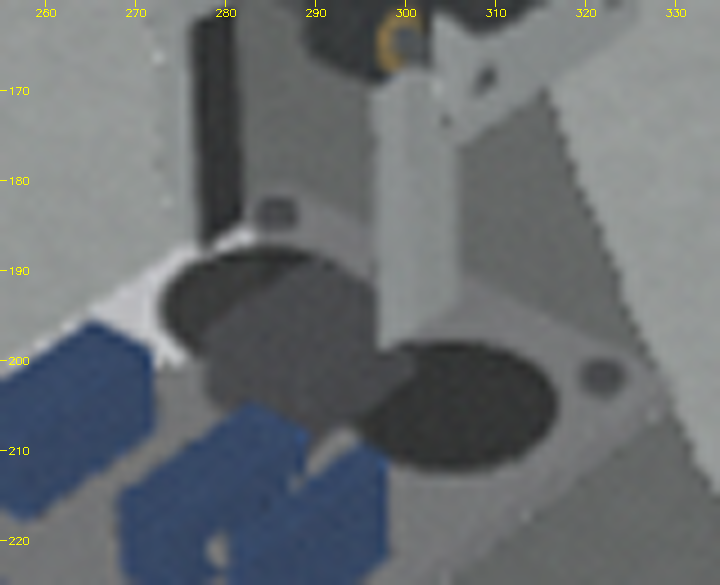

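Request:
play_rows --motion '[{"turn":[0,0,0],"dp":[0,0,6],"claw":0.65},{"turn":[0,0,0],"dp":[0,0,8],"claw":0.65},{"turn":[0,0,0],"dp":[0,0,7],"claw":0.65},{"turn":[0,0,0],"dp":[0,0,4],"claw":0.65},{"turn":[0,0,0],"dp":[0,0,1.5],"claw":0.65},{"turn":[0,0,0],"dp":[0,0,0],"claw":0.65}]'

```text
clock: 48.6
ee_pos: [0.5302, -0.0101, 0.0192]
ee_rot: [3.14, -0.001, 0.415]
wrist_force: [-0.6, -0.2, 0.4]
finger_gap: 0.652
```

```bash
python3 plan.py w .529 -.0107 .017 0.415;python3 ov.py scene 255,160,80,65,9 s31
```

```text
t 48.6 pos [ 0.5302 -0.0101  0.0192] yaw 0.415 gap 61.3 F [-0.6 -0.2  0.4] q6 -0.54
turn [ 0.002 -0.001 -0.   ] dp now [-1.3  0.   2.2] dp after turn [-1.3  0.   2.2]
```

View pics/s31.png

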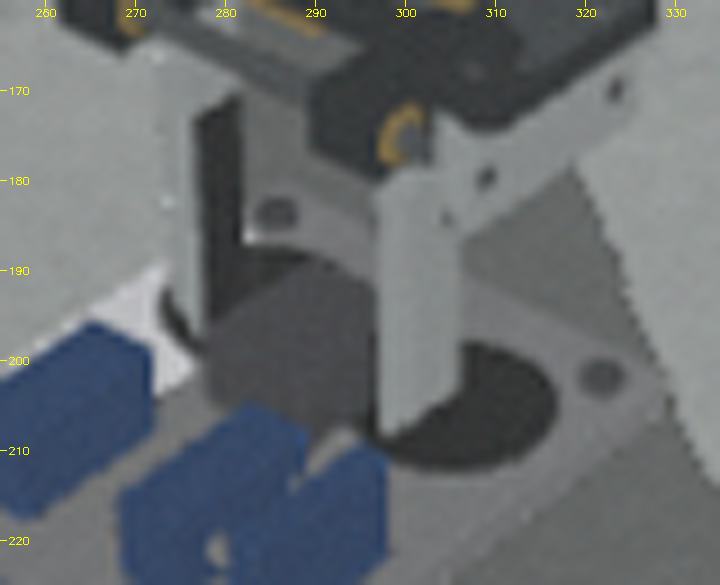

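Good flank on both sides. Close.

Request:
play_rows --motion '[{"turn":[0,0,0],"dp":[0,0,1],"claw":0.3},{"turn":[0,0,0],"dp":[0,0,0],"claw":0.3},{"turn":[0,0,0],"dp":[0,0,0],"claw":0.3},{"turn":[0,0,0],"dp":[0,0,0],"claw":0.3},{"turn":[0,0,0],"dp":[0,0,0],"claw":0.3},{"turn":[0,0,0],"dp":[0,0,-8],"claw":0.3},{"turn":[0,0,0],"dp":[0,0,-25],"claw":0.3},{"turn":[0,0,0],"dp":[0,0,-35],"claw":0.3},{"turn":[0,0,0],"dp":[0,0,-20],"claw":0.3},{"turn":[0,0,0],"dp":[0,0,0],"claw":0.3}]' --grip_force 40

```text
clock: 49.9
ee_pos: [0.5292, -0.0099, 0.1089]
ee_rot: [3.141, 0.001, 0.415]
wrist_force: [0.1, 0.9, -2.1]
finger_gap: 0.38
```

```bash
python3 plan.py w .4494 .2942 .11 0.415;python3 ov.py scene 235,120,110,110,6 s32
```

```text
t 49.9 pos [ 0.5292 -0.0099  0.1089] yaw 0.4151 gap 35.7 F [ 0.1  0.9 -2.1] q6 -0.54
turn [0.    0.001 0.   ] dp now [  49.6 -310.4   -1.2] dp after turn [  49.6 -310.4   -1.1]
```

View pics/s32.png

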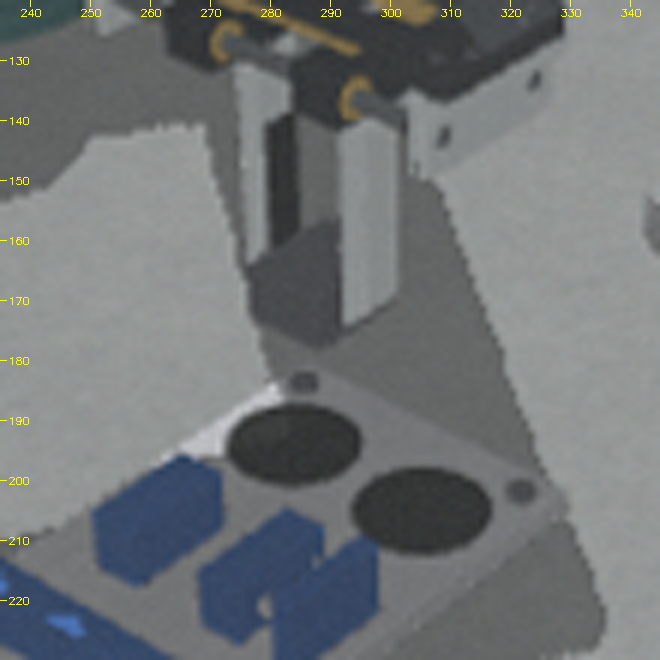

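Request:
play_rows --motion '[{"turn":[0,0,0],"dp":[3,-20,-2],"claw":0.3},{"turn":[0,0,0],"dp":[6,-42,-2],"claw":0.3},{"turn":[0,0,0],"dp":[8,-50,-2],"claw":0.3},{"turn":[0,0,0],"dp":[8,-50,-1],"claw":0.3},{"turn":[0,0,0],"dp":[8,-50,-1],"claw":0.3},{"turn":[0,0,0],"dp":[8,-48,0],"claw":0.3},{"turn":[0,0,0],"dp":[5,-32,0],"claw":0.3},{"turn":[0,0,0],"dp":[2,-15,0],"claw":0.3},{"turn":[0,0,0],"dp":[0,0,0],"claw":0.3},{"turn":[0,0,0],"dp":[0,0,0],"claw":0.3}]'

```text
clock: 51.2
ee_pos: [0.434, 0.3044, 0.1051]
ee_rot: [-3.134, 0.024, 0.417]
wrist_force: [-0.1, -0.2, -2.0]
finger_gap: 0.384
```

```bash
python3 plan.py w .4494 .2942 .05 0.415
```

```text
t 51.2 pos [0.434  0.3044 0.1051] yaw 0.4171 gap 36.1 F [-0.1 -0.2 -2. ] q6 0.08
turn [-0.007  0.024  0.002] dp now [11.3 16.  54.7] dp after turn [10.  15.5 55.1]
```

Request:
play_rows --motion '[{"turn":[-0.007,0.024,0],"dp":[6,10,0],"claw":0.3},{"turn":[0,0,0],"dp":[0,0,12],"claw":0.3},{"turn":[0,0,0],"dp":[0,0,18],"claw":0.3},{"turn":[0,0,0],"dp":[0,0,12],"claw":0.3},{"turn":[0,0,0],"dp":[0,0,4],"claw":0.3},{"turn":[0,0,0],"dp":[0,0,0],"claw":0.3},{"turn":[0,0,0],"dp":[0,0,0],"claw":0.3}]'

```text
clock: 52.08
ee_pos: [0.4461, 0.2929, 0.0562]
ee_rot: [3.141, -0.002, 0.41]
wrist_force: [0.7, 0.3, -1.5]
finger_gap: 0.381
```

```bash
python3 plan.py w .4494 .2942 .011 0.415;python3 ov.py scene 320,80,120,120,6 s33
```

```text
t 52.08 pos [0.4461 0.2929 0.0562] yaw 0.4096 gap 35.8 F [ 0.7  0.3 -1.5] q6 0.07
turn [ 0.001 -0.002 -0.005] dp now [ 3.4  0.  45.2] dp after turn [ 3.5  0.1 45.2]
```

View pics/s33.png

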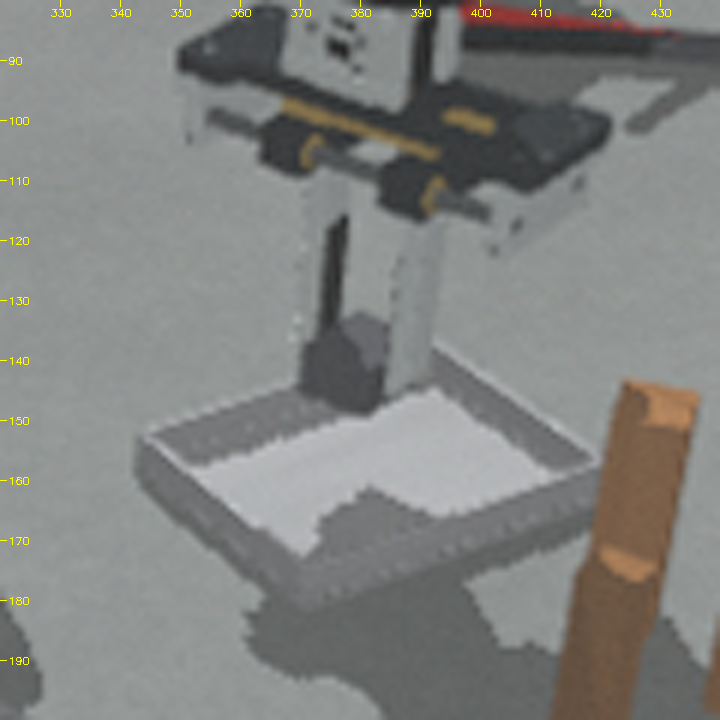

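Request:
play_rows --motion '[{"turn":[0,0,0],"dp":[3,0,6],"claw":0.3},{"turn":[0,0,0],"dp":[0,0,10],"claw":0.3},{"turn":[0,0,0],"dp":[0,0,12],"claw":0.3},{"turn":[0,0,0],"dp":[0,0,8],"claw":0.3},{"turn":[0,0,0],"dp":[0,0,4],"claw":0.3},{"turn":[0,0,0],"dp":[0,0,0],"claw":0.3}]'

```text
clock: 52.88
ee_pos: [0.449, 0.2944, 0.0133]
ee_rot: [3.141, -0.001, 0.41]
wrist_force: [-0.1, 0.7, -1.6]
finger_gap: 0.376
```

```bash
python3 plan.py w .4494 .2942 .011 0.415
```

```text
t 52.88 pos [0.449  0.2944 0.0133] yaw 0.4101 gap 35.4 F [-0.1  0.7 -1.6] q6 0.07
turn [ 0.001 -0.001 -0.005] dp now [0.3 0.3 2.3] dp after turn [0.3 0.3 2.3]
```

Request:
play_rows --motion '[{"turn":[0,0,0],"dp":[0,0,1.3],"claw":0.3},{"turn":[0,0,0],"dp":[0,0,1.2],"claw":0.3},{"turn":[0,0,0],"dp":[0,0,0],"claw":0.3}]'

```text
clock: 53.25
ee_pos: [0.4497, 0.2947, 0.0116]
ee_rot: [3.141, -0.003, 0.41]
wrist_force: [0.4, 0.2, -2.8]
finger_gap: 0.381
```

Request:
play_rows --motion '[{"turn":[0,0,0],"dp":[0,0,1],"claw":0.3},{"turn":[0,0,0],"dp":[0,0,0],"claw":0.3},{"turn":[0,0,0],"dp":[0,0,0],"claw":0.55},{"turn":[0,0,0],"dp":[0,0,0],"claw":0.55},{"turn":[0,0,0],"dp":[0,0,0],"claw":0.55},{"turn":[0,0,0],"dp":[0,0,-10],"claw":0.55},{"turn":[0,0,0],"dp":[0,0,-35],"claw":0.55},{"turn":[0,0,0],"dp":[0,0,-50],"claw":0.55},{"turn":[0,0,0],"dp":[0,0,-50],"claw":0.55},{"turn":[0,0,0],"dp":[0,0,-20],"claw":0.55}]'

```text
clock: 54.5
ee_pos: [0.4488, 0.2944, 0.1827]
ee_rot: [3.141, -0.004, 0.41]
wrist_force: [0.4, 0.2, 0.4]
finger_gap: 0.547
```

```bash
python3 plan.py w .4642 -.2814 .11 -1.147;python3 ov.py scene 320,80,120,120,6 s34
```

```text
t 54.5 pos [0.4488 0.2944 0.1827] yaw 0.41 gap 51.4 F [0.4 0.2 0.4] q6 0.07
turn [-0.002 -0.004  1.557] dp now [-215.7  534.2   72.3] dp after turn [531.2 222.8  72.7]
```

View pics/s34.png

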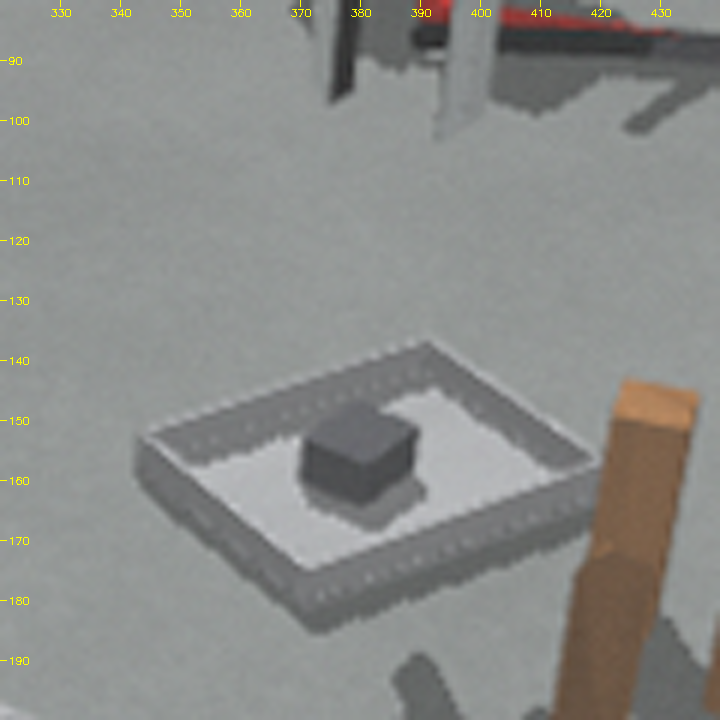

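Request:
play_rows --motion '[{"turn":[0,0,0.173],"dp":[0,0,0],"claw":0.65},{"turn":[0,0,0.173],"dp":[0,0,0],"claw":0.65},{"turn":[0,0,0.173],"dp":[0,0,0],"claw":0.65},{"turn":[0,0,0.173],"dp":[0,0,0],"claw":0.65},{"turn":[0,0,0.173],"dp":[0,0,0],"claw":0.65},{"turn":[0,0,0.173],"dp":[0,0,0],"claw":0.65},{"turn":[0,0,0.173],"dp":[0,0,0],"claw":0.65},{"turn":[0,0,0.173],"dp":[0,0,0],"claw":0.65},{"turn":[0,0,0.173],"dp":[0,0,0],"claw":0.65},{"turn":[0,0,0],"dp":[0,0,0],"claw":0.65}]'

```text
clock: 55.8
ee_pos: [0.448, 0.2941, 0.1838]
ee_rot: [-3.136, -0.0, -1.197]
wrist_force: [-0.1, -0.2, -0.4]
finger_gap: 0.653
```

```bash
python3 plan.py w .4642 -.2814 .15 -1.147
```

```text
t 55.8 pos [0.448  0.2941 0.1838] yaw -1.1971 gap 61.3 F [-0.1 -0.2 -0.4] q6 1.67
turn [-0.006 -0.001 -0.05 ] dp now [541.7 195.2  32.8] dp after turn [531.2 221.9  33.8]
```

Request:
play_rows --motion '[{"turn":[-0.006,0,-0.05],"dp":[0,0,0],"claw":0.65},{"turn":[0,0,0],"dp":[25,10,0],"claw":0.65},{"turn":[0,0,0],"dp":[48,20,0],"claw":0.65},{"turn":[0,0,0],"dp":[55,23,0],"claw":0.65},{"turn":[0,0,0],"dp":[55,23,0],"claw":0.65},{"turn":[0,0,0],"dp":[55,23,0],"claw":0.65},{"turn":[0,0,0],"dp":[55,23,0],"claw":0.65},{"turn":[0,0,0],"dp":[55,23,0],"claw":0.65}]'

```text
clock: 56.8
ee_pos: [0.4655, -0.0894, 0.1826]
ee_rot: [-3.141, -0.001, -1.109]
wrist_force: [0.8, 0.6, -0.5]
finger_gap: 0.65
```

```bash
python3 plan.py w .4642 -.2814 .12 -1.147
```

```text
t 56.8 pos [ 0.4655 -0.0894  0.1826] yaw -1.1085 gap 61.1 F [ 0.8  0.6 -0.5] q6 0.8
turn [-0.001 -0.001  0.038] dp now [171.1  86.8  62.8] dp after turn [174.4  80.1  62.6]
```

Request:
play_rows --motion '[{"turn":[0,0,0.015],"dp":[50,25,0],"claw":0.65},{"turn":[0,0,0.015],"dp":[45,21,0],"claw":0.65},{"turn":[0,0,0.01],"dp":[28,13,0],"claw":0.65},{"turn":[0,0,0],"dp":[12,6,0],"claw":0.65},{"turn":[0,0,0],"dp":[0,0,0],"claw":0.65},{"turn":[0,0,0],"dp":[0,0,0],"claw":0.65}]'

```text
clock: 57.55
ee_pos: [0.464, -0.2462, 0.1816]
ee_rot: [-3.14, 0.001, -1.141]
wrist_force: [-0.3, 0.1, 0.4]
finger_gap: 0.649
```

```bash
python3 plan.py w .4642 -.2814 .12 -1.147
```

```text
t 57.55 pos [ 0.464  -0.2462  0.1816] yaw -1.1407 gap 61.0 F [-0.3  0.1  0.4] q6 0.54
turn [-0.001  0.001  0.006] dp now [32.1 14.5 61.6] dp after turn [32.2 14.3 61.6]
```

Request:
play_rows --motion '[{"turn":[0,0,0.006],"dp":[16,7,10],"claw":0.65},{"turn":[0,0,0],"dp":[15,7,18],"claw":0.65},{"turn":[0,0,0],"dp":[0,0,18],"claw":0.65},{"turn":[0,0,0],"dp":[0,0,8],"claw":0.65},{"turn":[0,0,0],"dp":[0,0,0],"claw":0.65},{"turn":[0,0,0],"dp":[0,0,0],"claw":0.65}]'

```text
clock: 58.3
ee_pos: [0.464, -0.2813, 0.1222]
ee_rot: [3.141, 0.003, -1.143]
wrist_force: [1.1, 0.1, 0.5]
finger_gap: 0.644
```

```bash
python3 plan.py w .4642 -.2814 .06 -1.147
```

```text
t 58.3 pos [ 0.464  -0.2813  0.1222] yaw -1.1427 gap 60.5 F [1.1 0.1 0.5] q6 0.49
turn [0.    0.003 0.004] dp now [ 0.4 -0.2 62.2] dp after turn [ 0.2 -0.2 62.2]
```

Request:
play_rows --motion '[{"turn":[0,0.003,0.004],"dp":[0,0,6],"claw":0.65},{"turn":[0,0,0],"dp":[0,0,15],"claw":0.65},{"turn":[0,0,0],"dp":[0,0,20],"claw":0.65},{"turn":[0,0,0],"dp":[0,0,15],"claw":0.65},{"turn":[0,0,0],"dp":[0,0,6],"claw":0.65},{"turn":[0,0,0],"dp":[0,0,0],"claw":0.65},{"turn":[0,0,0],"dp":[0,0,0],"claw":0.65}]'

```text
clock: 59.18
ee_pos: [0.4649, -0.2816, 0.058]
ee_rot: [-3.14, -0.003, -1.146]
wrist_force: [-0.0, 0.2, 0.9]
finger_gap: 0.649
```

```bash
python3 plan.py w .4642 -.2814 .0146 -1.147;python3 ov.py scene 90,150,120,95,6 s35
```

```text
t 59.17 pos [ 0.4649 -0.2816  0.058 ] yaw -1.1462 gap 61.0 F [-0.   0.2  0.9] q6 0.5
turn [-0.001 -0.003  0.001] dp now [-0.6  0.6 43.4] dp after turn [-0.5  0.6 43.4]
```

View pics/s35.png

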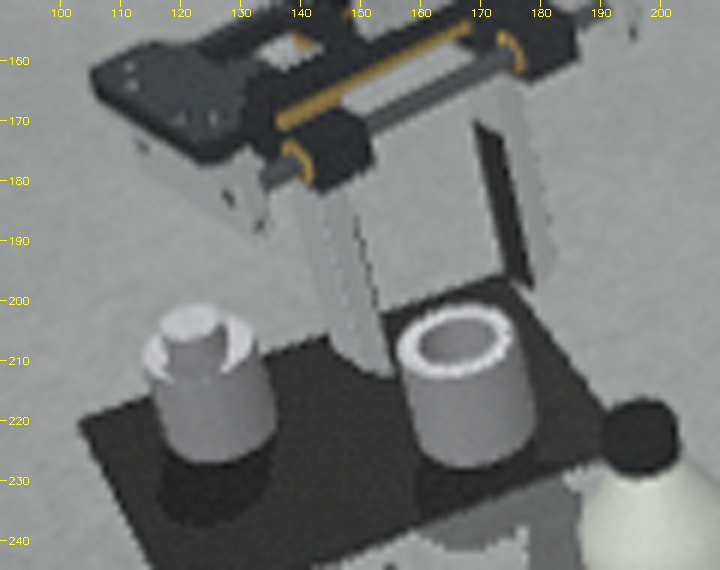

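Request:
play_rows --motion '[{"turn":[0,-0.002,0],"dp":[-0.5,0.5,8],"claw":0.65},{"turn":[0,0,0],"dp":[0,0,12],"claw":0.65},{"turn":[0,0,0],"dp":[0,0,11],"claw":0.65},{"turn":[0,0,0],"dp":[0,0,7],"claw":0.65},{"turn":[0,0,0],"dp":[0,0,3],"claw":0.65},{"turn":[0,0,0],"dp":[0,0,0],"claw":0.65}]'

```text
clock: 59.98
ee_pos: [0.4644, -0.2815, 0.0144]
ee_rot: [-3.14, -0.002, -1.146]
wrist_force: [0.9, -0.3, -0.7]
finger_gap: 0.65
```

```bash
python3 plan.py w .4642 -.2814 .0146 -1.147
```

```text
t 59.98 pos [ 0.4644 -0.2815  0.0144] yaw -1.1462 gap 61.1 F [ 0.9 -0.3 -0.7] q6 0.5
turn [-0.001 -0.002  0.001] dp now [-0.2  0.2 -0.2] dp after turn [-0.2  0.2 -0.2]
```

Exact. Close and lift.

Request:
play_rows --motion '[{"turn":[0,0,0],"dp":[0,0,0],"claw":0.4},{"turn":[0,0,0],"dp":[0,0,0],"claw":0.4},{"turn":[0,0,0],"dp":[0,0,0],"claw":0.4},{"turn":[0,0,0],"dp":[0,0,0],"claw":0.4},{"turn":[0,0,0],"dp":[0,0,-10],"claw":0.4},{"turn":[0,0,0],"dp":[0,0,-28],"claw":0.4},{"turn":[0,0,0],"dp":[0,0,-40],"claw":0.4},{"turn":[0,0,0],"dp":[0,0,-30],"claw":0.4},{"turn":[0,0,0],"dp":[0,0,-8],"claw":0.4},{"turn":[0,0,0],"dp":[0,0,0],"claw":0.4}]' --grip_force 30

```text
clock: 61.22
ee_pos: [0.4633, -0.2808, 0.1345]
ee_rot: [-3.141, 0.0, -1.146]
wrist_force: [-0.5, 0.1, -1.5]
finger_gap: 0.458
```

```bash
python3 plan.py w .5541 .0187 .12 -1.149
```

```text
t 61.23 pos [ 0.4633 -0.2808  0.1345] yaw -1.1462 gap 43.0 F [-0.5  0.1 -1.5] q6 0.5
turn [-0.     0.     0.003] dp now [-235.5 -206.1   14.6] dp after turn [-236.1 -205.4   14.5]
```

Request:
play_rows --motion '[{"turn":[0,0,0.003],"dp":[-18,-15,0],"claw":0.4},{"turn":[0,0,0],"dp":[-35,-30,0],"claw":0.4},{"turn":[0,0,0],"dp":[-40,-35,0],"claw":0.4},{"turn":[0,0,0],"dp":[-40,-35,0],"claw":0.4},{"turn":[0,0,0],"dp":[-40,-35,0],"claw":0.4},{"turn":[0,0,0],"dp":[-30,-27,0],"claw":0.4},{"turn":[0,0,0],"dp":[-18,-15,0],"claw":0.4},{"turn":[0,0,0],"dp":[-7,-6,0],"claw":0.4},{"turn":[0,0,0],"dp":[0,0,0],"claw":0.4},{"turn":[0,0,0],"dp":[0,0,0],"claw":0.4}]'

```text
clock: 62.48
ee_pos: [0.5448, 0.0167, 0.1167]
ee_rot: [3.119, 0.016, -1.154]
wrist_force: [0.8, -0.5, -2.8]
finger_gap: 0.456
```

```bash
python3 plan.py w .5541 .0187 .12 -1.149
```

```text
t 62.48 pos [0.5448 0.0167 0.1167] yaw -1.1536 gap 42.8 F [ 0.8 -0.5 -2.8] q6 1.08
turn [ 0.023  0.016 -0.004] dp now [ 1.9 -9.2 -3.5] dp after turn [ 2.  -9.3 -3.3]
```

Request:
play_rows --motion '[{"turn":[0.023,0.016,-0.004],"dp":[0,-5,0],"claw":0.4},{"turn":[0,0,0],"dp":[0,0,0],"claw":0.4},{"turn":[0,0,0],"dp":[0,0,0],"claw":0.4},{"turn":[0,0,0],"dp":[0,0,0],"claw":0.4}]'

```text
clock: 62.98
ee_pos: [0.5494, 0.0165, 0.1169]
ee_rot: [-3.14, -0.002, -1.153]
wrist_force: [0.7, 0.2, -2.1]
finger_gap: 0.452
```

```bash
python3 plan.py w .5541 .0187 .07 -1.149
```

```text
t 62.98 pos [0.5494 0.0165 0.1169] yaw -1.1528 gap 42.5 F [ 0.7  0.2 -2.1] q6 1.08
turn [-0.002 -0.002 -0.004] dp now [-0.2 -5.1 47. ] dp after turn [-0.1 -5.2 46.9]
```

Request:
play_rows --motion '[{"turn":[-0.002,-0.002,-0.004],"dp":[0,-4.5,5],"claw":0.4},{"turn":[0,0,0],"dp":[0,0,12],"claw":0.4},{"turn":[0,0,0],"dp":[0,0,16],"claw":0.4},{"turn":[0,0,0],"dp":[0,0,10],"claw":0.4},{"turn":[0,0,0],"dp":[0,0,4],"claw":0.4},{"turn":[0,0,0],"dp":[0,0,0],"claw":0.4},{"turn":[0,0,0],"dp":[0,0,0],"claw":0.4}]'

```text
clock: 63.85
ee_pos: [0.553, 0.0185, 0.0652]
ee_rot: [3.139, 0.002, -1.148]
wrist_force: [-0.9, -1.1, -2.0]
finger_gap: 0.457
```

```bash
python3 plan.py w .5541 .0187 .0235 -1.149
```

```text
t 63.85 pos [0.553  0.0185 0.0652] yaw -1.1485 gap 43.0 F [-0.9 -1.1 -2. ] q6 1.08
turn [0.002 0.002 0.001] dp now [ 0.3 -1.1 41.7] dp after turn [ 0.3 -1.  41.7]
```

Request:
play_rows --motion '[{"turn":[0.002,0.002,0],"dp":[0.3,-0.5,6],"claw":0.4},{"turn":[0,0,0],"dp":[0,0,10],"claw":0.4},{"turn":[0,0,0],"dp":[0,0,10],"claw":0.4},{"turn":[0,0,0],"dp":[0,0,6],"claw":0.4},{"turn":[0,0,0],"dp":[0,0,3],"claw":0.4},{"turn":[0,0,0],"dp":[0,0,0],"claw":0.4}]'

```text
clock: 64.6
ee_pos: [0.5539, 0.0184, 0.0281]
ee_rot: [-3.141, -0.001, -1.148]
wrist_force: [-0.8, -0.9, -2.4]
finger_gap: 0.458
```

```bash
python3 plan.py w .5541 .0187 .0225 -1.149;python3 ov.py scene 280,165,50,50,12 s36
```

```text
t 64.6 pos [0.5539 0.0184 0.0281] yaw -1.1485 gap 43.1 F [-0.8 -0.9 -2.4] q6 1.08
turn [-0.    -0.001  0.001] dp now [-0.2 -0.3  5.6] dp after turn [-0.2 -0.3  5.6]
```

View pics/s36.png

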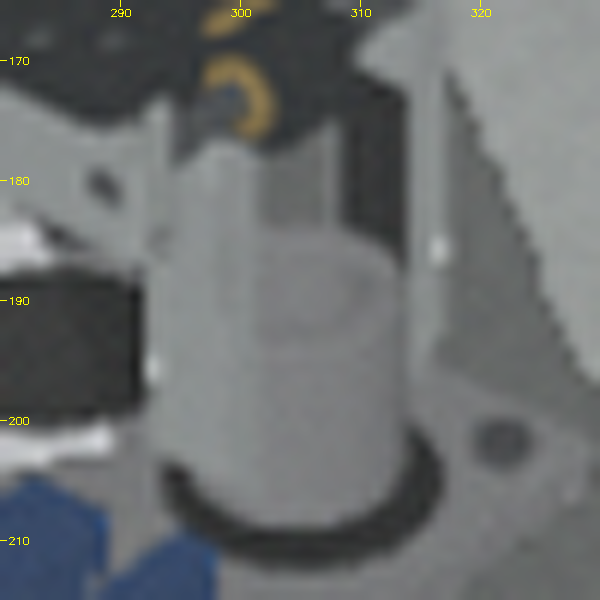

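Request:
play_rows --motion '[{"turn":[0,0,0],"dp":[-0.2,0,2],"claw":0.4},{"turn":[0,0,0],"dp":[0,0,2],"claw":0.4},{"turn":[0,0,0],"dp":[0,0,1],"claw":0.4},{"turn":[0,0,0],"dp":[0,0,0],"claw":0.4}]'

```text
clock: 65.15
ee_pos: [0.5547, 0.0186, 0.0239]
ee_rot: [-3.139, -0.002, -1.148]
wrist_force: [0.1, 1.3, -2.3]
finger_gap: 0.455
```

```bash
python3 plan.py w .5541 .0187 .0225 -1.149
```

```text
t 65.15 pos [0.5547 0.0186 0.0239] yaw -1.1484 gap 42.8 F [ 0.1  1.3 -2.3] q6 1.08
turn [-0.002 -0.002  0.001] dp now [-0.4  0.5  1.4] dp after turn [-0.4  0.5  1.4]
```

Request:
play_rows --motion '[{"turn":[-0.002,-0.002,0],"dp":[-0.3,0.4,1],"claw":0.4},{"turn":[0,0,0],"dp":[0,0,1],"claw":0.4},{"turn":[0,0,0],"dp":[0,0,0.6],"claw":0.4},{"turn":[0,0,0],"dp":[0,0,0],"claw":0.4}]'

```text
clock: 65.65
ee_pos: [0.5544, 0.0187, 0.0231]
ee_rot: [-3.141, -0.0, -1.148]
wrist_force: [-1.6, -0.5, -0.6]
finger_gap: 0.453
```

```bash
python3 plan.py w .5541 .0187 .0225 -1.149
```

```text
t 65.65 pos [0.5544 0.0187 0.0231] yaw -1.1484 gap 42.6 F [-1.6 -0.5 -0.6] q6 1.08
turn [-0.001 -0.     0.001] dp now [-0.1  0.2  0.6] dp after turn [-0.1  0.2  0.6]
```

Request:
play_rows --motion '[{"turn":[0,0,0],"dp":[0,0,0],"claw":0.65},{"turn":[0,0,0],"dp":[0,0,0],"claw":0.65},{"turn":[0,0,0],"dp":[0,0,0],"claw":0.65},{"turn":[0,0,0],"dp":[0,0,-10],"claw":0.65},{"turn":[0,0,0],"dp":[0,0,-30],"claw":0.65},{"turn":[0,0,0],"dp":[0,0,-40],"claw":0.65},{"turn":[0,0,0],"dp":[0,0,-40],"claw":0.65},{"turn":[0,0,0],"dp":[0,0,-20],"claw":0.65},{"turn":[0,0,0],"dp":[0,0,0],"claw":0.65}]'

```text
clock: 66.78
ee_pos: [0.5555, 0.0185, 0.1704]
ee_rot: [-3.136, -0.003, -1.148]
wrist_force: [0.9, 0.1, 0.1]
finger_gap: 0.649
```

```bash
python3 ov.py scene 215,165,125,95,6 s37; python3 plan.py w .421 -.3671 .15 -1.147
```

```text
t 66.83 pos [0.5549 0.0186 0.1692] yaw -1.1484 gap 60.9 F [-0.7 -0.6 -0.1] q6 1.08
turn [-0.004 -0.002 -0.001] dp now [296.8 280.4  18.6] dp after turn [296.5 280.7  19.2]
```

View pics/s37.png

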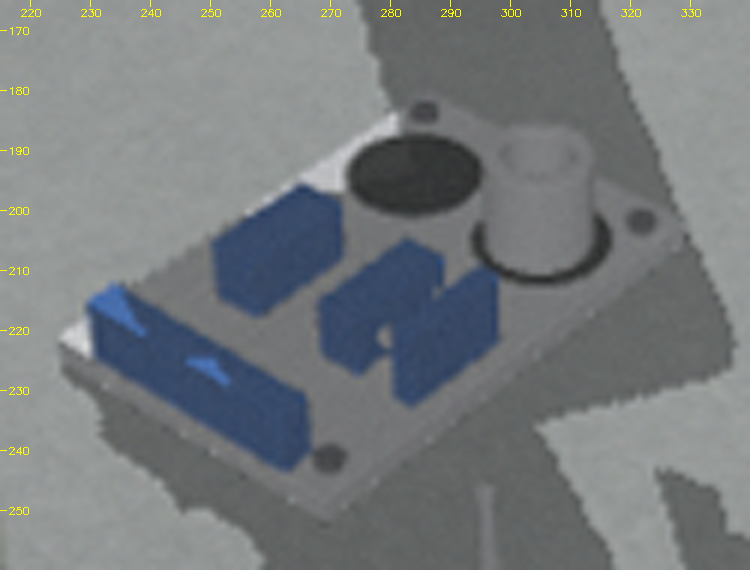

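Request:
play_rows --motion '[{"turn":[0,0,0],"dp":[20,19,0],"claw":0.65},{"turn":[0,0,0],"dp":[42,40,0],"claw":0.65},{"turn":[0,0,0],"dp":[48,45,0],"claw":0.65},{"turn":[0,0,0],"dp":[48,45,0],"claw":0.65},{"turn":[0,0,0],"dp":[48,45,0],"claw":0.65},{"turn":[0,0,0],"dp":[42,40,0],"claw":0.65},{"turn":[0,0,0],"dp":[26,25,0],"claw":0.65},{"turn":[0,0,0],"dp":[10,9,0],"claw":0.65},{"turn":[0,0,0],"dp":[0,0,0],"claw":0.65},{"turn":[0,0,0],"dp":[0,0,0],"claw":0.65}]'

```text
clock: 68.08
ee_pos: [0.4233, -0.3437, 0.1532]
ee_rot: [3.135, 0.019, -1.144]
wrist_force: [-0.1, 0.0, 0.1]
finger_gap: 0.653
```

```bash
python3 plan.py w .421 -.3671 .1 -1.147
```

```text
t 68.08 pos [ 0.4233 -0.3437  0.1532] yaw -1.1436 gap 61.4 F [-0.1  0.   0.1] q6 0.36
turn [0.007 0.019 0.003] dp now [21.4 11.4 52.9] dp after turn [20.4 11.7 53.2]
```

Request:
play_rows --motion '[{"turn":[0.007,0.019,0.003],"dp":[12,8,0],"claw":0.65},{"turn":[0,0,0],"dp":[5,4,0],"claw":0.65},{"turn":[0,0,0],"dp":[0,0,0],"claw":0.65},{"turn":[0,0,0],"dp":[0,0,0],"claw":0.65}]'

```text
clock: 68.58
ee_pos: [0.4207, -0.363, 0.1535]
ee_rot: [-3.14, -0.002, -1.142]
wrist_force: [0.1, 0.7, 0.2]
finger_gap: 0.649
```

```bash
python3 plan.py w .421 -.3671 .07 -1.147
```

```text
t 68.58 pos [ 0.4207 -0.363   0.1535] yaw -1.1421 gap 61.0 F [0.1 0.7 0.2] q6 0.33
turn [-0.001 -0.002  0.005] dp now [ 3.7  1.6 83.5] dp after turn [ 3.9  1.5 83.5]
```

Request:
play_rows --motion '[{"turn":[0,0,0.004],"dp":[3.5,1.4,8],"claw":0.65},{"turn":[0,0,0],"dp":[0,0,20],"claw":0.65},{"turn":[0,0,0],"dp":[0,0,24],"claw":0.65},{"turn":[0,0,0],"dp":[0,0,18],"claw":0.65},{"turn":[0,0,0],"dp":[0,0,8],"claw":0.65},{"turn":[0,0,0],"dp":[0,0,0],"claw":0.65},{"turn":[0,0,0],"dp":[0,0,0],"claw":0.65}]'

```text
clock: 69.45
ee_pos: [0.4218, -0.3678, 0.0725]
ee_rot: [-3.14, -0.003, -1.147]
wrist_force: [-0.0, 0.1, -0.4]
finger_gap: 0.652
```

```bash
python3 plan.py w .421 -.3671 .0152 -1.147
```

```text
t 69.45 pos [ 0.4218 -0.3678  0.0725] yaw -1.1465 gap 61.3 F [-0.   0.1 -0.4] q6 0.33
turn [-0.002 -0.003  0.   ] dp now [-1.1  0.5 57.3] dp after turn [-0.9  0.4 57.3]
```

Request:
play_rows --motion '[{"turn":[-0.001,-0.003,0],"dp":[-0.9,0.4,7],"claw":0.65},{"turn":[0,0,0],"dp":[0,0,14],"claw":0.65},{"turn":[0,0,0],"dp":[0,0,16],"claw":0.65},{"turn":[0,0,0],"dp":[0,0,11],"claw":0.65},{"turn":[0,0,0],"dp":[0,0,6],"claw":0.65},{"turn":[0,0,0],"dp":[0,0,1],"claw":0.65},{"turn":[0,0,0],"dp":[0,0,0],"claw":0.65}]'

```text
clock: 70.32
ee_pos: [0.4214, -0.3675, 0.0144]
ee_rot: [-3.14, -0.001, -1.146]
wrist_force: [-0.2, -0.8, -0.0]
finger_gap: 0.652
```

```bash
python3 plan.py w .421 -.3671 .0152 -1.147
```

```text
t 70.33 pos [ 0.4214 -0.3675  0.0144] yaw -1.1465 gap 61.3 F [-0.2 -0.8 -0. ] q6 0.33
turn [-0.001 -0.001  0.001] dp now [-0.5  0.2 -0.8] dp after turn [-0.5  0.2 -0.8]
```

Request:
play_rows --motion '[{"turn":[0,0,0],"dp":[-0.4,0,-0.7],"claw":0.35},{"turn":[0,0,0],"dp":[0,0,0],"claw":0.35},{"turn":[0,0,0],"dp":[0,0,0],"claw":0.35},{"turn":[0,0,0],"dp":[0,0,0],"claw":0.35},{"turn":[0,0,0],"dp":[0,0,0],"claw":0.35},{"turn":[0,0,0],"dp":[0,0,-10],"claw":0.35},{"turn":[0,0,0],"dp":[0,0,-30],"claw":0.35},{"turn":[0,0,0],"dp":[0,0,-40],"claw":0.35},{"turn":[0,0,0],"dp":[0,0,-30],"claw":0.35},{"turn":[0,0,0],"dp":[0,0,-5],"claw":0.35}]' --grip_force 35

```text
clock: 71.58
ee_pos: [0.4199, -0.3658, 0.1329]
ee_rot: [3.142, 0.003, -1.147]
wrist_force: [-0.1, 0.0, -2.4]
finger_gap: 0.408
```

```bash
python3 plan.py w .492 -.0088 .12 -1.146
```

```text
t 71.58 pos [ 0.4199 -0.3658  0.1329] yaw -1.1465 gap 38.4 F [-0.1  0.  -2.4] q6 0.33
turn [ 0.     0.003 -0.001] dp now [-295.7 -212.7   13.7] dp after turn [-295.6 -212.8   12.9]
```

Request:
play_rows --motion '[{"turn":[0,0,0],"dp":[-20,-14,0],"claw":0.35},{"turn":[0,0,0],"dp":[-40,-29,0],"claw":0.35},{"turn":[0,0,0],"dp":[-46,-33,0],"claw":0.35},{"turn":[0,0,0],"dp":[-46,-33,0],"claw":0.35},{"turn":[0,0,0],"dp":[-46,-33,0],"claw":0.35},{"turn":[0,0,0],"dp":[-44,-32,0],"claw":0.35},{"turn":[0,0,0],"dp":[-28,-20,0],"claw":0.35},{"turn":[0,0,0],"dp":[-12,-9,0],"claw":0.35},{"turn":[0,0,0],"dp":[0,0,0],"claw":0.35},{"turn":[0,0,0],"dp":[0,0,0],"claw":0.35}]'

```text
clock: 72.82
ee_pos: [0.4787, -0.0013, 0.1182]
ee_rot: [3.124, 0.027, -1.142]
wrist_force: [0.2, 0.4, -2.8]
finger_gap: 0.412
```

```bash
python3 plan.py w .492 -.0088 .12 -1.146
```

```text
t 72.83 pos [ 0.4787 -0.0013  0.1182] yaw -1.1417 gap 38.8 F [ 0.2  0.4 -2.8] q6 1.01
turn [0.018 0.027 0.005] dp now [12.3 -8.9 -2.3] dp after turn [12.3 -9.  -1.8]
```

Request:
play_rows --motion '[{"turn":[0.018,0.027,0.005],"dp":[8,-6,0],"claw":0.35},{"turn":[0,0,0],"dp":[0,0,0],"claw":0.35},{"turn":[0,0,0],"dp":[0,0,0],"claw":0.35},{"turn":[0,0,0],"dp":[0,0,0],"claw":0.35}]'

```text
clock: 73.32
ee_pos: [0.4875, -0.0086, 0.1173]
ee_rot: [-3.141, -0.002, -1.151]
wrist_force: [0.1, 0.1, -2.9]
finger_gap: 0.407
```

```bash
python3 plan.py w .492 -.0088 .075 -1.146
```

```text
t 73.33 pos [ 0.4875 -0.0086  0.1173] yaw -1.1509 gap 38.2 F [ 0.1  0.1 -2.9] q6 1.02
turn [-0.    -0.002 -0.005] dp now [ 2.  -4.  42.3] dp after turn [ 2.1 -4.  42.3]
```

Request:
play_rows --motion '[{"turn":[0,-0.002,-0.004],"dp":[1.8,-3.5,5],"claw":0.35},{"turn":[0,0,0],"dp":[0,0,12],"claw":0.35},{"turn":[0,0,0],"dp":[0,0,14],"claw":0.35},{"turn":[0,0,0],"dp":[0,0,8],"claw":0.35},{"turn":[0,0,0],"dp":[0,0,3],"claw":0.35},{"turn":[0,0,0],"dp":[0,0,0],"claw":0.35},{"turn":[0,0,0],"dp":[0,0,0],"claw":0.35}]'

```text
clock: 74.2
ee_pos: [0.4911, -0.0088, 0.0713]
ee_rot: [3.14, 0.002, -1.147]
wrist_force: [0.9, 0.1, -2.5]
finger_gap: 0.407
```

```bash
python3 plan.py w .492 -.0088 .0235 -1.146
```

```text
t 74.2 pos [ 0.4911 -0.0088  0.0713] yaw -1.1468 gap 38.2 F [ 0.9  0.1 -2.5] q6 1.01
turn [ 0.001  0.002 -0.001] dp now [ 0.5 -0.9 47.8] dp after turn [ 0.4 -0.9 47.8]
```

Request:
play_rows --motion '[{"turn":[0.001,0.002,0],"dp":[0.2,-0.3,7],"claw":0.35},{"turn":[0,0,0],"dp":[0,0,12],"claw":0.35},{"turn":[0,0,0],"dp":[0,0,12],"claw":0.35},{"turn":[0,0,0],"dp":[0,0,7],"claw":0.35},{"turn":[0,0,0],"dp":[0,0,3],"claw":0.35},{"turn":[0,0,0],"dp":[0,0,0],"claw":0.35}]'

```text
clock: 74.95
ee_pos: [0.4914, -0.0088, 0.0273]
ee_rot: [3.141, -0.0, -1.147]
wrist_force: [-0.2, 0.4, -2.9]
finger_gap: 0.409
```

```bash
python3 plan.py w .492 -.0088 .023 -1.146;python3 ov.py scene 250,150,70,60,9 s38
```

```text
t 74.95 pos [ 0.4914 -0.0088  0.0273] yaw -1.1468 gap 38.5 F [-0.2  0.4 -2.9] q6 1.01
turn [ 0.    -0.    -0.001] dp now [ 0.2 -0.6  4.3] dp after turn [ 0.2 -0.6  4.3]
```

View pics/s38.png

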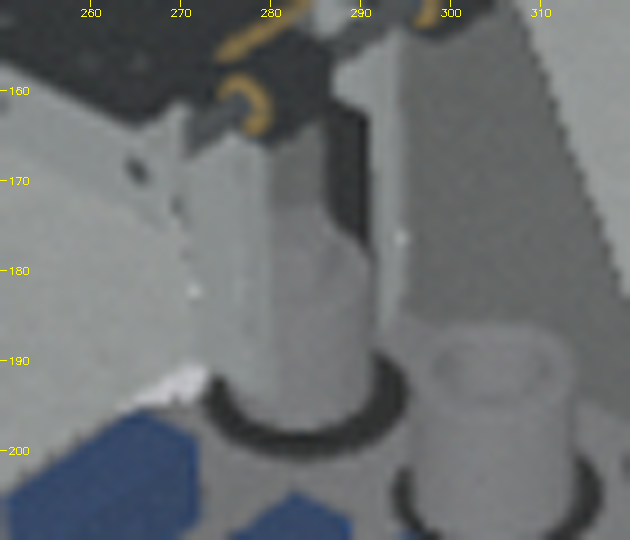

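Request:
play_rows --motion '[{"turn":[0,0,0],"dp":[0.2,-0.4,1.8],"claw":0.35},{"turn":[0,0,0],"dp":[0,0,1.5],"claw":0.35},{"turn":[0,0,0],"dp":[0,0,0.8],"claw":0.35},{"turn":[0,0,0],"dp":[0,0,0],"claw":0.35}]'

```text
clock: 75.5
ee_pos: [0.493, -0.009, 0.0244]
ee_rot: [-3.139, -0.002, -1.147]
wrist_force: [-0.4, -0.5, -3.1]
finger_gap: 0.412
```

```bash
python3 plan.py w .492 -.0088 .023 -1.146
```

```text
t 75.5 pos [ 0.493  -0.009   0.0244] yaw -1.1468 gap 38.8 F [-0.4 -0.5 -3.1] q6 1.01
turn [-0.002 -0.002 -0.001] dp now [-0.6  0.8  1.4] dp after turn [-0.6  0.8  1.4]
```

Request:
play_rows --motion '[{"turn":[-0.002,-0.002,0],"dp":[-0.4,0.7,1],"claw":0.35},{"turn":[0,0,0],"dp":[0,0,0.8],"claw":0.35},{"turn":[0,0,0],"dp":[0,0,0.5],"claw":0.35},{"turn":[0,0,0],"dp":[0,0,0],"claw":0.35}]'

```text
clock: 76.0
ee_pos: [0.4929, -0.009, 0.0242]
ee_rot: [-3.14, -0.001, -1.147]
wrist_force: [-1.6, -0.4, 0.6]
finger_gap: 0.405
```

```bash
python3 plan.py w .492 -.0088 .023 -1.146
```

```text
t 76.0 pos [ 0.4929 -0.009   0.0242] yaw -1.1467 gap 38.1 F [-1.6 -0.4  0.6] q6 1.01
turn [-0.002 -0.001 -0.001] dp now [-0.6  0.8  1.2] dp after turn [-0.6  0.7  1.2]
```

Request:
play_rows --motion '[{"turn":[0,0,0],"dp":[-0.6,1,-1.2],"claw":0.35},{"turn":[0,0,0],"dp":[0,0,0],"claw":0.35},{"turn":[0,0,0],"dp":[0,0,0],"claw":0.35}]'

```text
clock: 76.38
ee_pos: [0.4913, -0.0088, 0.0242]
ee_rot: [-3.141, -0.0, -1.147]
wrist_force: [-0.9, 0.8, 0.5]
finger_gap: 0.408
```

```bash
python3 plan.py w .492 -.0088 .023 -1.146
```

```text
t 76.38 pos [ 0.4913 -0.0088  0.0242] yaw -1.1468 gap 38.4 F [-0.9  0.8  0.5] q6 1.01
turn [-0.001 -0.    -0.001] dp now [ 0.3 -0.7  1.2] dp after turn [ 0.3 -0.7  1.2]
```

Request:
play_rows --motion '[{"turn":[0,0,0],"dp":[0,0,0],"claw":0.65},{"turn":[0,0,0],"dp":[0,0,0],"claw":0.65},{"turn":[0,0,0],"dp":[0,0,0],"claw":0.65},{"turn":[0,0,0],"dp":[0,0,-10],"claw":0.65},{"turn":[0,0,0],"dp":[0,0,-30],"claw":0.65},{"turn":[0,0,0],"dp":[0,0,-40],"claw":0.65},{"turn":[0,0,0],"dp":[0,0,-40],"claw":0.65},{"turn":[0,0,0],"dp":[0,0,-30],"claw":0.65},{"turn":[0,0,0],"dp":[30,30,0],"claw":0.65},{"turn":[0,0,0],"dp":[45,45,0],"claw":0.65}]'

```text
clock: 77.62
ee_pos: [0.456, -0.1077, 0.1854]
ee_rot: [-3.133, -0.006, -1.139]
wrist_force: [1.4, -0.5, 0.2]
finger_gap: 0.651
```

Request:
play_rows --motion '[{"turn":[0,0,0],"dp":[50,50,0],"claw":0.65},{"turn":[0,0,0],"dp":[50,50,0],"claw":0.65},{"turn":[0,0,0],"dp":[50,50,0],"claw":0.65},{"turn":[0,0,0],"dp":[30,30,0],"claw":0.65},{"turn":[0,0,0],"dp":[0,0,0],"claw":0.65},{"turn":[0,0,0],"dp":[0,0,0],"claw":0.65}]'

```text
clock: 78.38
ee_pos: [0.374, -0.3299, 0.1908]
ee_rot: [-3.127, -0.015, -1.143]
wrist_force: [0.5, 0.1, -0.1]
finger_gap: 0.65
```

```bash
python3 - <<'E'
from h import *
for n in("scene","top"):cv2.imwrite(f"pics/{n}F.png",cams.grab_frame(n)[:,:,::-1])
for n,b in(("top",(295,180,120,105)),):
    crop(f"pics/{n}F.png",*b,6,f"pics/{n}Fc.png")
crop("pics/sceneF.png",215,165,125,95,6,"pics/sFc.png")
E
```

```text
(no output)
```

View pics/topF.png

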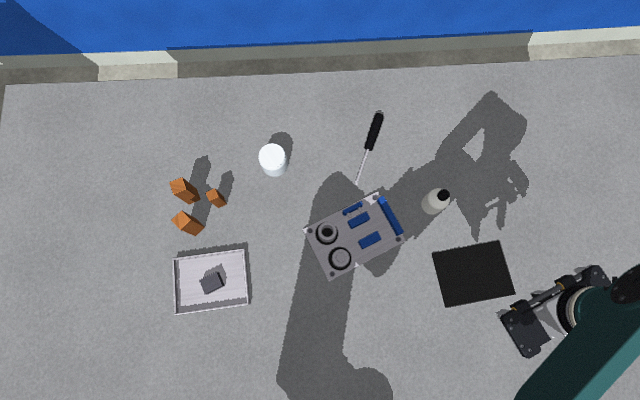

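View pics/topFc.png

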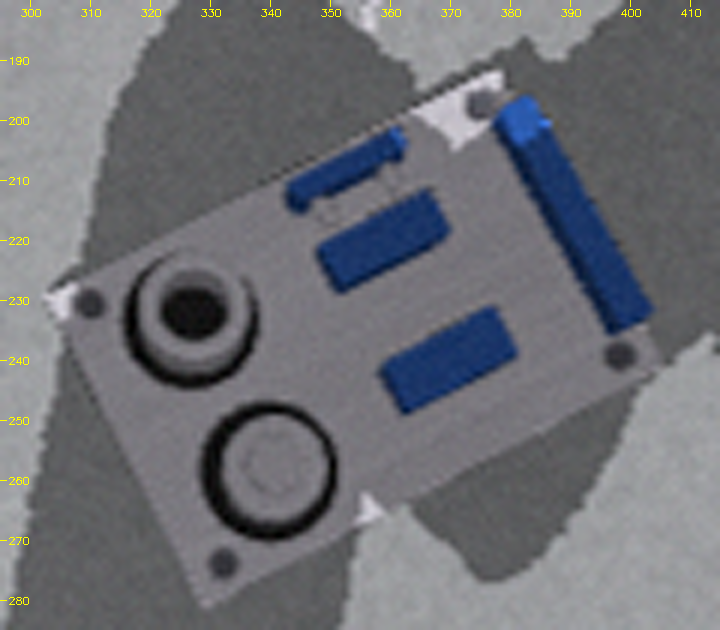

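View pics/sFc.png

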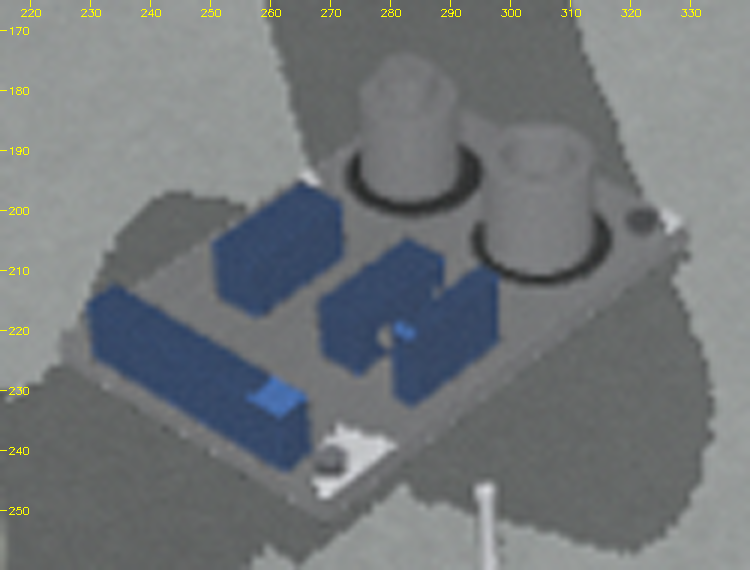

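View pics/sceneF.png

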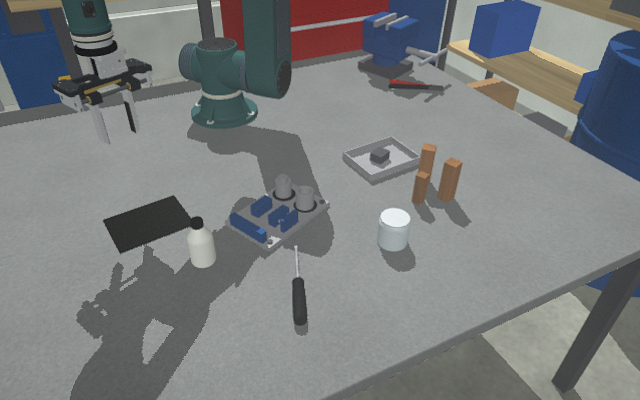

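```bash
python3 - <<'E'
from h import *
def sbs(a,b,x,y,w,h,s,out):
    A=[cv2.resize(cv2.imread(p)[y:y+h,x:x+w],None,fx=s,fy=s,interpolation=cv2.INTER_CUBIC) for p in(a,b)]
    for c in A:
        for k in range(0,w,5):cv2.line(c,(k*s,0),(k*s,h*s),(0,255,255) if k%10==0 else (0,120,120),1)
        for k in range(0,h,5):cv2.line(c,(0,k*s),(w*s,k*s),(0,255,255) if k%10==0 else (0,120,120),1)
    cv2.imwrite(out,np.hstack(A))
sbs("pics/top0.png","pics/topF.png",310,215,45,60,8,"pics/cmpT.png")
sbs("pics/scene0.png","pics/sceneF.png",270,170,50,50,8,"pics/cmpS.png")
sbs("pics/top0.png","pics/topF.png",195,180,40,35,10,"pics/cmpTB.png")
sbs("pics/scene0.png","pics/sceneF.png",400,165,40,45,10,"pics/cmpSB.png")
E
```

```text
(no output)
```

View pics/cmpT.png

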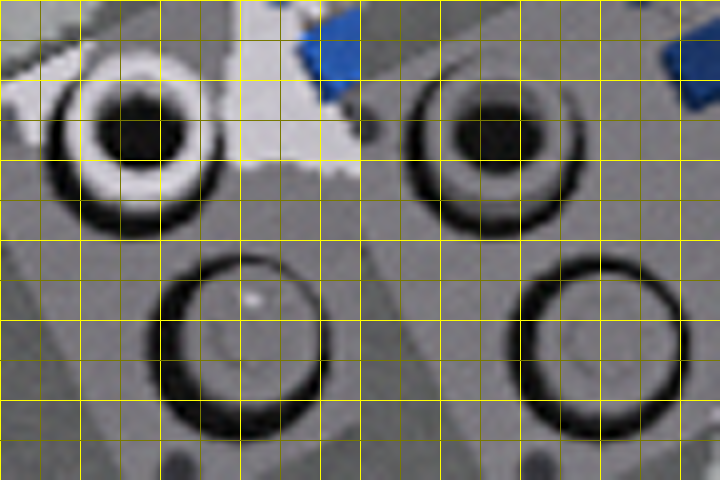

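View pics/cmpS.png

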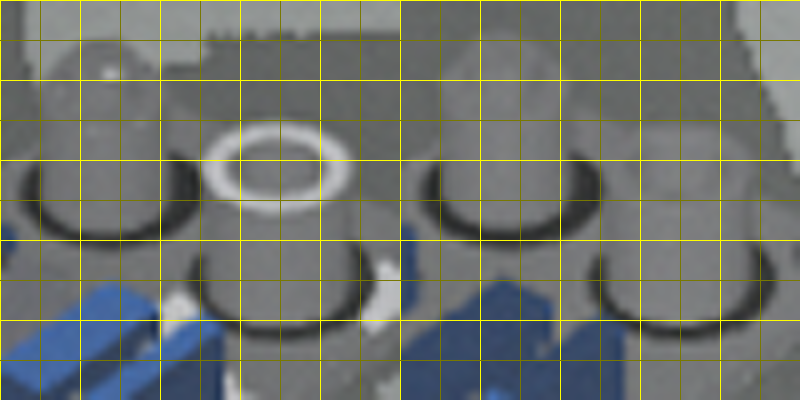

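View pics/cmpTB.png

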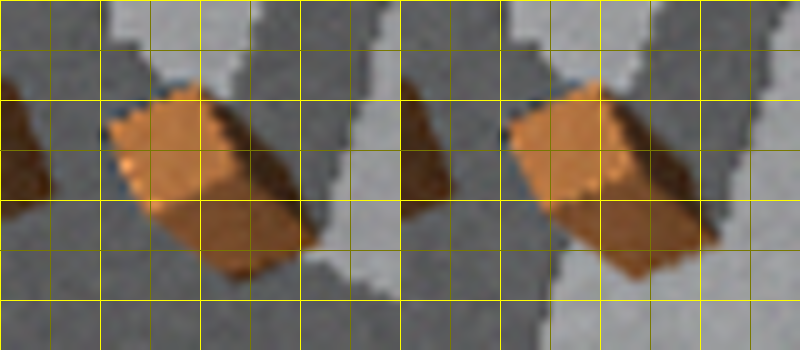

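View pics/cmpSB.png

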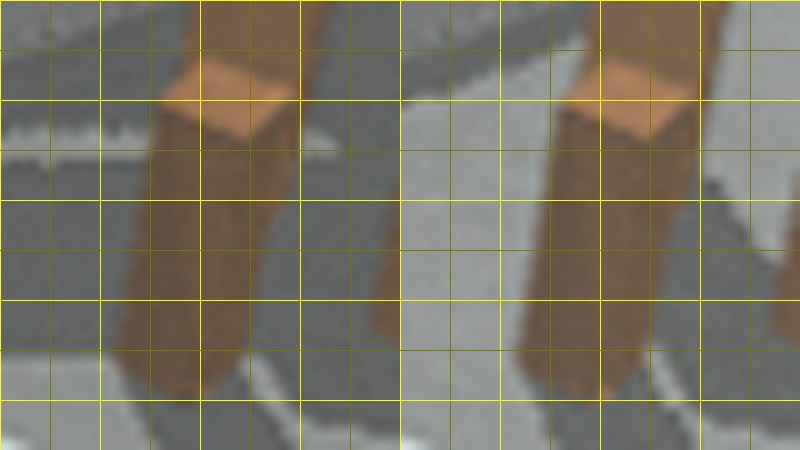

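```bash
python3 - <<'E'
from h import *
def disc(p,cx,cy,r,thr=45,hole=False):
    g=cv2.cvtColor(cv2.imread(p),cv2.COLOR_BGR2GRAY).astype(np.float32)
    x0,y0,w=int(cx-r-3),int(cy-r-3),int(2*r+6);s=16
    G=cv2.resize(g[y0:y0+w,x0:x0+w],None,fx=s,fy=s,interpolation=cv2.INTER_CUBIC)
    D=(G<thr).astype(np.uint8)
    # dark components; light comps enclosed
    n,l,st,ce=cv2.connectedComponentsWithStats(1-D if not hole else D)
    k=l[int((cy+.5-y0)*s),int((cx+.5-x0)*s)]
    pts=np.argwhere(l==k)[:,::-1].astype(np.float32)
    cs,_=cv2.findContours((l==k).astype(np.uint8),cv2.RETR_EXTERNAL,cv2.CHAIN_APPROX_NONE)
    e=cv2.fitEllipse(max(cs,key=len))
    f=lambda q:(np.array(q)+.5)/s-.5+[x0,y0]
    return f(ce[k]).round(2),st[k][2:5]/[s,s,s*s],f(e[0]).round(2),np.round(np.array(e[1])/s,2)
for p in("pics/top0.png","pics/topF.png"):
    for thr in(40,55,65):
        print(p,thr,"plug",*disc(p,341,257,13,thr))
        print(p,thr,"hole",*disc(p,327,231,8,thr,True))
E
```

```text
pics/top0.png 40 plug [341.47 256.28] [ 32.       32.      871.53125] [340.96 257.02] [35.98 38.17]
pics/top0.png 40 hole [327.14 231.29] [10.1875      8.4375     65.73828125] [327.14 231.29] [ 8.17 10.16]
pics/top0.png 55 plug [341.6  256.21] [ 32.         32.        843.1171875] [340.99 257.03] [35.88 38.16]
pics/top0.png 55 hole [327.14 231.19] [10.5      8.875   71.40625] [327.14 231.19] [ 8.57 10.52]
pics/top0.png 65 plug [341.68 256.17] [ 32.          32.         822.73046875] [341.02 257.04] [35.81 38.15]
pics/top0.png 65 hole [327.13 231.14] [10.6875      9.1875     75.03515625] [327.13 231.14] [ 8.81 10.75]
pics/topF.png 40 plug [340.2  257.76] [ 18.375       18.8125     271.43359375] [340.2  257.76] [18.2  18.89]
pics/topF.png 40 hole [326.79 231.78] [10.5       8.25     66.671875] [326.79 231.79] [ 8.17 10.31]
pics/topF.png 55 plug [340.23 257.7 ] [ 18.        18.375    258.078125] [340.23 257.7 ] [17.78 18.38]
pics/topF.png 55 hole [326.8  231.69] [11.        8.8125   74.984375] [326.8 231.7] [ 8.71 10.87]
pics/topF.png 65 plug [340.24 257.66] [ 17.75       18.125     249.8984375] [340.25 257.65] [17.52 18.07]
pics/topF.png 65 hole [326.81 231.63] [11.3125    9.25     80.859375] [326.81 231.64] [ 9.08 11.25]
```

```bash
python3 - <<'E'
from h import *
from scipy.optimize import least_squares
def edges(p,cx,cy,angs,thr=60):
    g=cv2.cvtColor(cv2.imread(p),cv2.COLOR_BGR2GRAY).astype(np.float32)
    out=[]
    for a in angs:
        rr=np.arange(5,14,.05);x=cx+rr*np.cos(a);y=cy+rr*np.sin(a)
        v=cv2.remap(g,x.astype(np.float32)[None],y.astype(np.float32)[None],cv2.INTER_CUBIC)[0]
        i=np.argmax(v<thr)
        if v[i]<thr:out.append((x[i],y[i]))
    return np.array(out)
for thr in(50,60,70):
  for p in("pics/top0.png","pics/topF.png"):
    P=edges(p,340.8,257,np.deg2rad(np.arange(-10,220,4)),thr)
    r=least_squares(lambda q:np.hypot(P[:,0]-q[0],P[:,1]-q[1])-q[2],[341,257,9],loss="soft_l1",f_scale=.2)
    print(thr,p,len(P),r.x.round(2),np.abs(r.fun).mean().round(2))
K,d,T=cal("top")
print(p2w("top",[(341.5,256.3),(340.2,257.7)],.052).round(4), p2w("top",[(327.14,231.2),(326.8,231.7)],.056).round(4))
E
```

```text
50 pics/top0.png 57 [340.72 257.03   8.92] 0.09
50 pics/topF.png 58 [340.19 257.84   9.09] 0.13
60 pics/top0.png 58 [340.76 256.97   8.77] 0.09
60 pics/topF.png 58 [340.21 257.78   8.95] 0.12
70 pics/top0.png 58 [340.8  256.89   8.64] 0.08
70 pics/topF.png 58 [340.23 257.73   8.81] 0.12
[[ 0.4897 -0.0114  0.052 ]
 [ 0.4867 -0.0083  0.052 ]] [[0.5487 0.0184 0.056 ]
 [0.5476 0.0193 0.056 ]]
```

Everything stands. The sleeve is about 1.4 mm off its first place and the plug about 2.3 mm off, because the jaws centred it. There is time left, so I'll trim the plug.

```bash
python3 plan.py w .4913 -.0088 .13 -1.147
```

```text
t 78.47 pos [ 0.3743 -0.3294  0.1906] yaw -1.1418 gap 61.2 F [-0.4 -0.3 -0.1] q6 0.3
turn [-0.014 -0.015  0.005] dp now [-243.8 -238.9   60.2] dp after turn [-244.1 -238.5   60.6]
```

Request:
play_rows --motion '[{"turn":[-0.014,-0.015,0.005],"dp":[-18,-18,0],"claw":0.65},{"turn":[0,0,0],"dp":[-38,-37,0],"claw":0.65},{"turn":[0,0,0],"dp":[-45,-44,0],"claw":0.65},{"turn":[0,0,0],"dp":[-45,-44,0],"claw":0.65},{"turn":[0,0,0],"dp":[-40,-39,0],"claw":0.65},{"turn":[0,0,0],"dp":[-28,-27,0],"claw":0.65},{"turn":[0,0,0],"dp":[-12,-12,0],"claw":0.65},{"turn":[0,0,0],"dp":[0,0,0],"claw":0.65},{"turn":[0,0,0],"dp":[0,0,0],"claw":0.65}]'

```text
clock: 79.6
ee_pos: [0.4833, -0.0155, 0.1924]
ee_rot: [-3.138, -0.002, -1.127]
wrist_force: [0.3, -0.7, 0.4]
finger_gap: 0.648
```

```bash
python3 plan.py w .4913 -.0088 .1 -1.147
```

```text
t 79.6 pos [ 0.4833 -0.0155  0.1924] yaw -1.1274 gap 60.9 F [ 0.3 -0.7  0.4] q6 0.98
turn [-0.004 -0.001  0.02 ] dp now [-2.8 -9.7 92.4] dp after turn [ -2.8 -10.   92.4]
```

Request:
play_rows --motion '[{"turn":[-0.004,-0.001,0.02],"dp":[-2,-8.5,10],"claw":0.65},{"turn":[0,0,0],"dp":[0,0,25],"claw":0.65},{"turn":[0,0,0],"dp":[0,0,28],"claw":0.65},{"turn":[0,0,0],"dp":[0,0,18],"claw":0.65},{"turn":[0,0,0],"dp":[0,0,6],"claw":0.65},{"turn":[0,0,0],"dp":[0,0,0],"claw":0.65},{"turn":[0,0,0],"dp":[0,0,0],"claw":0.65}]'

```text
clock: 80.47
ee_pos: [0.4911, -0.0132, 0.1011]
ee_rot: [3.141, -0.001, -1.159]
wrist_force: [1.1, 0.2, -0.3]
finger_gap: 0.649
```

```bash
python3 plan.py w .4913 -.0088 .0242 -1.147
```

```text
t 80.47 pos [ 0.4911 -0.0132  0.1011] yaw -1.1591 gap 61.0 F [ 1.1  0.2 -0.3] q6 1.02
turn [ 0.001 -0.001 -0.012] dp now [-4.  -2.  76.9] dp after turn [-4.  -2.  76.9]
```

Request:
play_rows --motion '[{"turn":[0,-0.001,-0.012],"dp":[-4,-1.8,6],"claw":0.65},{"turn":[0,0,0],"dp":[0,0,14],"claw":0.65},{"turn":[0,0,0],"dp":[0,0,18],"claw":0.65},{"turn":[0,0,0],"dp":[0,0,16],"claw":0.65},{"turn":[0,0,0],"dp":[0,0,9],"claw":0.65},{"turn":[0,0,0],"dp":[0,0,3],"claw":0.65},{"turn":[0,0,0],"dp":[0,0,0],"claw":0.65}]'

```text
clock: 81.35
ee_pos: [0.4922, -0.0084, 0.0323]
ee_rot: [-3.14, -0.001, -1.146]
wrist_force: [0.5, -0.3, 0.1]
finger_gap: 0.652
```

```bash
python3 plan.py w .4913 -.0088 .0242 -1.147
```

```text
t 81.35 pos [ 0.4922 -0.0084  0.0323] yaw -1.146 gap 61.2 F [ 0.5 -0.3  0.1] q6 1.01
turn [-0.002 -0.001  0.001] dp now [0.  1.  8.1] dp after turn [0.  1.  8.1]
```

Request:
play_rows --motion '[{"turn":[0,0,0],"dp":[0,0,4],"claw":0.65},{"turn":[0,0,0],"dp":[0,0,3],"claw":0.65},{"turn":[0,0,0],"dp":[0,0,0],"claw":0.35},{"turn":[0,0,0],"dp":[0,0,0],"claw":0.35},{"turn":[0,0,0],"dp":[0,0,0],"claw":0.35},{"turn":[0,0,0],"dp":[0,0,0],"claw":0.35},{"turn":[0,0,0],"dp":[0,0,0],"claw":0.35}]' --grip_force 20

```text
clock: 82.22
ee_pos: [0.4934, -0.0085, 0.0264]
ee_rot: [-3.137, -0.003, -1.146]
wrist_force: [-0.0, 0.1, -0.0]
finger_gap: 0.409
```

```bash
python3 plan.py w .4913 -.0088 .0242 -1.147
```

```text
t 82.22 pos [ 0.4934 -0.0085  0.0264] yaw -1.146 gap 38.4 F [-0.   0.1 -0. ] q6 1.01
turn [-0.005 -0.003  0.001] dp now [-0.6  2.1  2.2] dp after turn [-0.6  2.1  2.2]
```

Request:
play_rows --motion '[{"turn":[0,0,0],"dp":[2,-1.3,-1.5],"claw":0.35},{"turn":[0,0,0],"dp":[0,0,0],"claw":0.35},{"turn":[0,0,0],"dp":[0,0,0],"claw":0.35}]'

```text
clock: 82.6
ee_pos: [0.4944, -0.0098, 0.0266]
ee_rot: [-3.14, -0.001, -1.146]
wrist_force: [-0.2, -0.6, -2.6]
finger_gap: 0.409
```

```bash
python3 plan.py w .4954 -.0098 .0264 -1.147
```

```text
t 82.6 pos [ 0.4944 -0.0098  0.0266] yaw -1.146 gap 38.5 F [-0.2 -0.6 -2.6] q6 1.01
turn [-0.002 -0.001  0.001] dp now [ 0.4 -1.   0.2] dp after turn [ 0.4 -1.   0.2]
```

Request:
play_rows --motion '[{"turn":[0,0,0],"dp":[0.4,-0.9,0],"claw":0.35},{"turn":[0,0,0],"dp":[0,0,0.6],"claw":0.35},{"turn":[0,0,0],"dp":[0,0,0.5],"claw":0.35},{"turn":[0,0,0],"dp":[0,0,0],"claw":0.35}]'

```text
clock: 83.1
ee_pos: [0.4952, -0.0098, 0.0264]
ee_rot: [-3.14, -0.001, -1.146]
wrist_force: [-1.3, -0.8, -1.8]
finger_gap: 0.407
```

```bash
python3 plan.py w .4954 -.0098 .0264 -1.147
```

```text
t 83.1 pos [ 0.4952 -0.0098  0.0264] yaw -1.1459 gap 38.3 F [-1.3 -0.8 -1.8] q6 1.01
turn [-0.001 -0.001  0.001] dp now [ 0.1 -0.2  0. ] dp after turn [ 0.1 -0.2  0. ]
```

Request:
play_rows --motion '[{"turn":[0,0,0],"dp":[0,0,0.5],"claw":0.35},{"turn":[0,0,0],"dp":[0,0,0],"claw":0.65},{"turn":[0,0,0],"dp":[0,0,0],"claw":0.65},{"turn":[0,0,0],"dp":[0,0,0],"claw":0.65},{"turn":[0,0,0],"dp":[0,0,-10],"claw":0.65},{"turn":[0,0,0],"dp":[0,0,-25],"claw":0.65},{"turn":[0,0,0],"dp":[0,0,-30],"claw":0.65},{"turn":[0,0,0],"dp":[0,0,-20],"claw":0.65},{"turn":[0,0,0],"dp":[0,0,0],"claw":0.65},{"turn":[0,0,0],"dp":[0,0,0],"claw":0.65}]'

```text
clock: 84.35
ee_pos: [0.4966, -0.0099, 0.116]
ee_rot: [-3.136, -0.004, -1.146]
wrist_force: [-0.6, -0.0, 0.5]
finger_gap: 0.651
```

```bash
python3 plan.py w .5544 .0187 .1 -1.148
```

```text
t 84.35 pos [ 0.4966 -0.0099  0.116 ] yaw -1.146 gap 61.2 F [-0.6 -0.   0.5] q6 1.01
turn [-0.006 -0.004  0.002] dp now [ -2.3 -64.3  16.4] dp after turn [ -2.4 -64.4  16. ]
```

Request:
play_rows --motion '[{"turn":[-0.005,-0.004,0],"dp":[-1,-20,0],"claw":0.65},{"turn":[0,0,0],"dp":[-1,-28,0],"claw":0.65},{"turn":[0,0,0],"dp":[0,-14,0],"claw":0.65},{"turn":[0,0,0],"dp":[0,0,0],"claw":0.65},{"turn":[0,0,0],"dp":[0,0,0],"claw":0.65}]'

```text
clock: 84.98
ee_pos: [0.55, 0.0177, 0.111]
ee_rot: [3.133, 0.004, -1.147]
wrist_force: [-0.2, -0.7, -0.3]
finger_gap: 0.652
```

```bash
python3 plan.py w .5544 .0187 .0231 -1.148
```

```text
t 84.97 pos [0.55   0.0177 0.111 ] yaw -1.1467 gap 61.3 F [-0.2 -0.7 -0.3] q6 1.08
turn [0.008 0.004 0.001] dp now [ 1.2 -5.1 87.9] dp after turn [ 0.9 -4.4 87.9]
```

Request:
play_rows --motion '[{"turn":[0.008,0.004,0],"dp":[0.8,-3,5],"claw":0.65},{"turn":[0,0,0],"dp":[0,0,14],"claw":0.65},{"turn":[0,0,0],"dp":[0,0,18],"claw":0.65},{"turn":[0,0,0],"dp":[0,0,12],"claw":0.65},{"turn":[0,0,0],"dp":[0,0,3],"claw":0.65},{"turn":[0,0,0],"dp":[0,0,0],"claw":0.65},{"turn":[0,0,0],"dp":[0,0,0],"claw":0.65}]'

```text
clock: 85.85
ee_pos: [0.5511, 0.0174, 0.0543]
ee_rot: [3.139, 0.001, -1.148]
wrist_force: [-1.2, -0.5, 0.3]
finger_gap: 0.649
```

```bash
python3 plan.py w .5544 .0187 .0231 -1.148
```

```text
t 85.85 pos [0.5511 0.0174 0.0543] yaw -1.1479 gap 61.0 F [-1.2 -0.5  0.3] q6 1.08
turn [0.002 0.001 0.   ] dp now [ 0.3 -3.6 31.1] dp after turn [ 0.2 -3.6 31.2]
```

Request:
play_rows --motion '[{"turn":[0.002,0.001,0],"dp":[1.5,-3,5],"claw":0.65},{"turn":[0,0,0],"dp":[0,0,10],"claw":0.65},{"turn":[0,0,0],"dp":[0,0,8],"claw":0.65},{"turn":[0,0,0],"dp":[0,0,4],"claw":0.65},{"turn":[0,0,0],"dp":[0,0,1],"claw":0.65},{"turn":[0,0,0],"dp":[0,0,0],"claw":0.65}]'

```text
clock: 86.6
ee_pos: [0.5552, 0.0173, 0.0249]
ee_rot: [-3.14, -0.001, -1.148]
wrist_force: [0.1, -0.2, -0.1]
finger_gap: 0.65
```

```bash
python3 plan.py w .5549 .0175 .0231 -1.148
```

```text
t 86.6 pos [0.5552 0.0173 0.0249] yaw -1.1478 gap 61.1 F [ 0.1 -0.2 -0.1] q6 1.08
turn [-0.001 -0.001  0.   ] dp now [-0.3  0.2  1.8] dp after turn [-0.3  0.2  1.8]
```

Close gently, shift −0.6 mm in tool y, release, and retreat.

Request:
play_rows --motion '[{"turn":[0,0,0],"dp":[0,0,0],"claw":0.4},{"turn":[0,0,0],"dp":[0,0,0],"claw":0.4},{"turn":[0,0,0],"dp":[0,0,0],"claw":0.4},{"turn":[0,0,0],"dp":[0,0,0],"claw":0.4},{"turn":[0,0,0],"dp":[0,-0.8,-0.3],"claw":0.4},{"turn":[0,0,0],"dp":[0,0,0],"claw":0.4}]' --grip_force 15

```text
clock: 87.35
ee_pos: [0.5561, 0.0178, 0.0254]
ee_rot: [-3.14, -0.001, -1.148]
wrist_force: [0.4, 0.5, -0.4]
finger_gap: 0.454
```

```bash
python3 plan.py w .5549 .0175 .0231 -1.148
```

```text
t 87.35 pos [0.5561 0.0178 0.0254] yaw -1.1478 gap 42.7 F [ 0.4  0.5 -0.4] q6 1.08
turn [-0.002 -0.001  0.   ] dp now [-0.2  1.2  2.3] dp after turn [-0.2  1.2  2.3]
```

Request:
play_rows --motion '[{"turn":[0,0,0],"dp":[0,0,0],"claw":0.65},{"turn":[0,0,0],"dp":[0,0,0],"claw":0.65},{"turn":[0,0,0],"dp":[0,0,0],"claw":0.65},{"turn":[0,0,0],"dp":[0,0,-10],"claw":0.65},{"turn":[0,0,0],"dp":[0,0,-30],"claw":0.65},{"turn":[0,0,0],"dp":[0,0,-40],"claw":0.65},{"turn":[0,0,0],"dp":[0,0,-40],"claw":0.65},{"turn":[0,0,0],"dp":[0,0,-30],"claw":0.65},{"turn":[0,0,0],"dp":[20,35,0],"claw":0.65},{"turn":[0,0,0],"dp":[30,50,0],"claw":0.65}]'

```text
clock: 88.6
ee_pos: [0.5003, -0.0624, 0.1859]
ee_rot: [-3.134, -0.005, -1.142]
wrist_force: [-0.3, -1.8, -0.7]
finger_gap: 0.648
```

Request:
play_rows --motion '[{"turn":[0,0,0],"dp":[40,50,0],"claw":0.65},{"turn":[0,0,0],"dp":[50,50,0],"claw":0.65},{"turn":[0,0,0],"dp":[50,50,0],"claw":0.65},{"turn":[0,0,0],"dp":[50,45,0],"claw":0.65},{"turn":[0,0,0],"dp":[50,40,0],"claw":0.65},{"turn":[0,0,0],"dp":[20,20,0],"claw":0.65},{"turn":[0,0,0],"dp":[0,0,0],"claw":0.65},{"turn":[0,0,0],"dp":[0,0,0],"claw":0.65}]'

```text
clock: 89.6
ee_pos: [0.3818, -0.388, 0.1937]
ee_rot: [-3.126, -0.017, -1.145]
wrist_force: [0.6, -0.3, 0.9]
finger_gap: 0.651
```

```bash
python3 - <<'E'
from h import *
from scipy.optimize import least_squares
for n in("scene","top"):cv2.imwrite(f"pics/{n}G.png",cams.grab_frame(n)[:,:,::-1])
o=readout.get_obs();print(o["clock"],o["ee_pos"])
def edges(p,cx,cy,angs,thr,r0,dark_in):
    g=cv2.cvtColor(cv2.imread(p),cv2.COLOR_BGR2GRAY).astype(np.float32);out=[]
    for a in angs:
        rr=np.arange(r0,14,.05);x=cx+rr*np.cos(a);y=cy+rr*np.sin(a)
        v=cv2.remap(g,x.astype(np.float32)[None],y.astype(np.float32)[None],cv2.INTER_CUBIC)[0]
        m=(v>thr) if dark_in else (v<thr);i=np.argmax(m)
        if m[i]:out.append((x[i],y[i]))
    return np.array(out)
for p in("pics/top0.png","pics/topF.png","pics/topG.png"):
    for nm,c,an,r0,di in(("plug",(340.8,257),np.arange(-10,220,4),5,0),("hole",(327,231.3),np.arange(0,360,6),1,1)):
        P=edges(p,*c,np.deg2rad(an),60,r0,di)
        r=least_squares(lambda q:np.hypot(P[:,0]-q[0],P[:,1]-q[1])-q[2],[*c,7],loss="soft_l1",f_scale=.2);print(p,nm,r.x.round(2))
def sbs(a,b,x,y,w,h,s,out):
    A=[cv2.resize(cv2.imread(p)[y:y+h,x:x+w],None,fx=s,fy=s,interpolation=cv2.INTER_CUBIC) for p in(a,b)];cv2.imwrite(out,np.hstack(A))
sbs("pics/top0.png","pics/topG.png",300,185,110,100,3,"pics/cmpG1.png")
sbs("pics/scene0.png","pics/sceneG.png",215,160,125,95,3,"pics/cmpG2.png")
E
```

```text
89.7 [ 0.38207961 -0.38752996  0.19367456]
pics/top0.png plug [340.76 256.97   8.77]
pics/top0.png hole [327.14 231.17   4.81]
pics/topF.png plug [340.21 257.78   8.95]
pics/topF.png hole [326.81 231.65   4.94]
pics/topG.png plug [340.89 257.01   8.82]
pics/topG.png hole [327.32 231.22   4.91]
```

View pics/cmpG2.png

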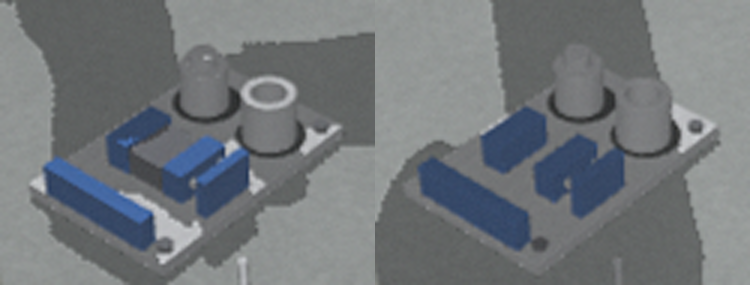

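View pics/topG.png

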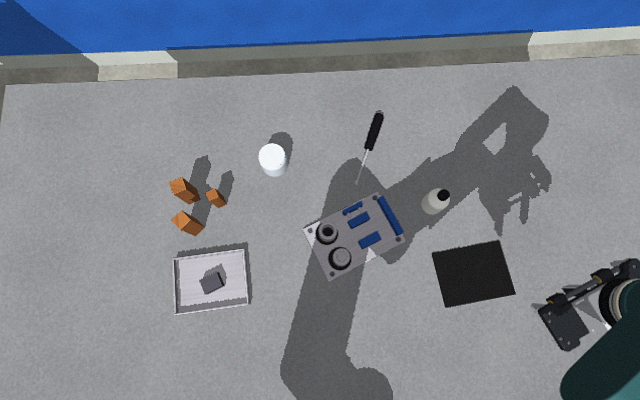

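Both parts are now within about 0.2 px (0.5 mm) of their starting image positions. The spacer is in the tray at (212,279), the block is standing at home at (216,197), and the bottle, screwdriver and tin look unmoved. Handing in.

```bash
python3 -c "
from bench import env
print(env.finish_job())"
```

```text
the job is handed in; nothing more can be done
None
```

The job is done and handed in at about 90 s of the 134 s allowed; the hand-in gives no verdict. In order, I:

1. Set the sleeve and then the plug upright on the mat.
2. Took the smallest wooden bar, went in on the end-stop side and pushed the spacer out of the jaws. It needed roughly 6–8 N, and the force dropped once it was clear.
3. Stood the block back in its place.
4. Put the spacer in the tray.
5. Returned the sleeve and the plug to their marks.

**Last checks:**
- **Sleeve and plug:** both stand upright, within about 0.2 px (about 0.5 mm) of where they stood in the first top picture.
- **Block:** it stands within about 1 mm of its start.
- **Spacer:** it lies flat near the middle of the tray.
- **Bottle, screwdriver and tin:** by eye they are at their starting pixels.
- **Gripper:** it is clear of everything.

**What disagreed or needed mending:**
- **Fingertip position:** the pictures showed the fingertips about at the TCP, not 25 mm ahead of it as stated. A slow descent without contact agreed, so I worked with that.
- **Fixture position:** the two cameras differed by about 4 mm, so I used the mean.
- **First return of the parts:** the plug was about 2.3 mm off and the sleeve about 1.4 mm off. I gripped each once more and shifted it back.

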